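# Gear mesh check on the master and sorting by tooth count

### The job

Mesh-check the loose steel gears on the tester and sort them: first seat every gear flat on a post of its own size, in mesh with the brass master (10-tooth gears on the two posts nearer the master, 14-tooth gears on the two farther ones), and only when all are seated turn the master by its knob until its pointer stands on the zero mark, so that all of them roll together. Then take the gears off and lay them flat, hub up, in the grey trays, 10-tooth gears in the smaller tray and 14-tooth gears in the larger one, leaving the pointer at zero and the other things on the desk where they are.

Things in the scene. Friction and masses are not known exactly. Their poses are not given: they have to be found in the camera images.
- gear_10a_c (a point): Loose steel gear, 10 teeth: 60 mm over the tips, pitch diameter 50 mm, 14 mm thick, with a hexagonal hub on top (30 mm across flats, 36 mm high: grip it). 19.5 mm bore in the underside, 14 mm deep. Point: on the axis, 25 mm above the underside; z up, a tooth centred on +x, hub flats facing +x and every 60 degrees. Starts flat on the desk, hub up; one of the 4 gears may be absent.
- gear_10b_c (a point): Loose steel gear, 10 teeth: 60 mm over the tips, pitch diameter 50 mm, 14 mm thick, with a hexagonal hub on top (30 mm across flats, 36 mm high: grip it). 19.5 mm bore in the underside, 14 mm deep. Point: on the axis, 25 mm above the underside; z up, a tooth centred on +x, hub flats facing +x and every 60 degrees. Starts flat on the desk, hub up; one of the 4 gears may be absent.
- gear_14a_c (a point): Loose steel gear, 14 teeth: 80 mm over the tips, pitch diameter 70 mm, 14 mm thick, with a hexagonal hub on top (30 mm across flats, 36 mm high: grip it). 19.5 mm bore in the underside, 14 mm deep. Point: on the axis, 25 mm above the underside; z up, a tooth centred on +x, hub flats facing +x and every 60 degrees. Starts flat on the desk, hub up; one of the 4 gears may be absent.
- gear_14b_c (a point): Loose steel gear, 14 teeth: 80 mm over the tips, pitch diameter 70 mm, 14 mm thick, with a hexagonal hub on top (30 mm across flats, 36 mm high: grip it). 19.5 mm bore in the underside, 14 mm deep. Point: on the axis, 25 mm above the underside; z up, a tooth centred on +x, hub flats facing +x and every 60 degrees. Starts flat on the desk, hub up; one of the 4 gears may be absent.
- tester: Fixed black plate 165 x 185 mm (x, y), 10 mm thick; origin under its centre at desk level, on the master gear's vertical axis. Small posts on its +x and -x sides, large posts on +y and -y. A white zero mark lies on the plate midway between +x and +y, 46 to 72 mm from the axis, the longest of a row of ticks.
- post_small_a (a point): Seat (10 mm above the desk, on the plate) of a stub post 16 mm in diameter, 12 mm high, chamfered, 61 mm from the master's axis; for a 10-tooth gear, whose point is 25 mm above this one when seated flat. Its teeth must enter the master's gaps on the way down; teeth are chamfered, backlash about 3 mm. Either post of this size will do.
- post_small_b (a point): Seat (10 mm above the desk, on the plate) of a stub post 16 mm in diameter, 12 mm high, chamfered, 61 mm from the master's axis; for a 10-tooth gear, whose point is 25 mm above this one when seated flat. Its teeth must enter the master's gaps on the way down; teeth are chamfered, backlash about 3 mm. Either post of this size will do.
- post_large_a (a point): Seat (10 mm above the desk, on the plate) of a stub post 16 mm in diameter, 12 mm high, chamfered, 71 mm from the master's axis; for a 14-tooth gear, whose point is 25 mm above this one when seated flat. Its teeth must enter the master's gaps on the way down; teeth are chamfered, backlash about 3 mm. Either post of this size will do.
- post_large_b (a point): Seat (10 mm above the desk, on the plate) of a stub post 16 mm in diameter, 12 mm high, chamfered, 71 mm from the master's axis; for a 14-tooth gear, whose point is 25 mm above this one when seated flat. Its teeth must enter the master's gaps on the way down; teeth are chamfered, backlash about 3 mm. Either post of this size will do.
- knob_grip (a point): Centre of the black bar knob above the brass master gear, on its axis, 78 mm above the desk; bar 38 mm (x) x 14 mm (y) x 28 mm high. x is the direction of the pointer, a black strip on the brass gear. Master: 14 teeth, 80 mm over the tips, pitch diameter 70 mm, 10 to 24 mm above the desk, a tooth centred on +x. Hubs of seated gears end 60 mm above the desk.
- master (a joint): Angle of master gear, knob and pointer, rad: 0 when the pointer is on the zero mark, positive anticlockwise from above; limits -1.5, 1.8; starts 0.7 to 1.2. Light friction (0.03 N m), stays where left. Drives meshed gears the other way by 14/10 (small) or 14/14 (large).
- tray_small: Fixed grey open tray for the 10-tooth gears, the smaller of the two: 180 x 100 mm outside (x, y), 25 mm high, walls and floor 5 mm. Origin under its centre. Room for two small gears side by side along x.
- tray_large: Fixed grey open tray for the 14-tooth gears, the larger of the two: 215 x 125 mm outside (x, y), 25 mm high, walls and floor 5 mm. Origin under its centre. Room for two large gears side by side along x.
- spare_ring_light: Bystander: loose white ring light, 100 mm outside diameter, 28 mm high, beyond the tester. Origin under its centre. Leave it alone.
- light_controller: Bystander: loose black box 60 x 100 x 40 mm with a knob, at the far left. Origin under its centre. Leave it alone.
- calculator: Bystander: loose white desk calculator 130 x 85 x 18 mm, at the far right. Origin under its centre. Leave it alone.
Things that resemble listed ones, but are neither listed nor needed, are in the scene too. Leave any orange look-alike of the part that bears gear_10b_c alone.

How it is judged:
By the outcome, as a careful person would: the job done as asked, in the order asked, and still so for the second after the job is handed in, with the robot touching nothing.
Of gear_10a, gear_10b, gear_14a, gear_14b only 3 to 4 are there at a start; the rules pass over those that are not, and their reading is None.
At some moment in a run one of gear_10a, gear_10b, gear_14a, gear_14b may be knocked a few centimetres aside while the robot is not near it.
Once in a run the grip may slacken for a moment while it holds something.
It also fails if it takes over 210 s, if anything falls off the work surface, if the arm or the gripper's body presses on something with over 40 N, if the wrist force passes 120 N, or if a joint passes its speed limit or range.

### The arm

A 6-joint arm with a two-finger parallel gripper is mounted at the origin on the work surface. World frame = base frame: x ahead of the robot, y to its left, z up, the work surface at z = 0. Lengths are in mm, angles in degrees, forces in N, time in s.
With the tool pointing down it reaches from about 375 to 925 mm from the base axis. Payload 5.7 kg.
Tool frame: the origin (TCP) lies where the fingers leave the gripper's body, on its centre line; the fingertips stand 80 mm ahead of it and the grasp point (between the pads) lies 61 mm ahead of it; y points along the fingers, z is the direction in which the jaws open and shut, and the axes are right-handed (so a half turn about y gives the same grasp; the last joint's range is limited). The gripper opens to 88 mm and grips with 3 to 60 N. Pads are 20 mm wide; open, the fingers measure 115 mm over their backs; the gripper's body (75 mm by 178 mm) begins 61 mm behind the grasp point.
Start: joints at [-77.24, 20.558, 86.54, -0, 72.909, -6.595], TCP at [198.833, -566.072, 302.623] pointing down, gripper open.
Joint ranges: [-170.27, 170.27], [-57.76, 135], [12.27, 136.19], [-55.21, 235.2], [11.17, 155.16], [-170.74, 170.74]. Speed limits (degrees/s): [136.94, 136.94, 180, 180, 180, 180].

### API

Orientations are given as a 3x3 rotation matrix whose columns are the frame's x, y, z axes.
In Python, from cell import bot gives the robot as it stands.
- The arm moves only by the tool arm_command, never from a script. Its argument "plan" is text: rows parted by semicolons, each of 7 numbers parted by spaces: the turn, a rotation vector about the tool's x, y, z in degrees, then the shift along the tool's x, y, z in m, then the opening, from -1 (shut) to 1 (fully open), so that 0 is half open. In form: ax ay az tx ty tz grip; .... A call has 1 to 8 rows; each row is the pose to reach, as a shift and turn from the pose commanded when the call began, along the tool's axes at that moment; what a row does not reach only later rows make up. A row lasts 1/8 s, in which the tool goes at most 62.5 mm and 10.7 degrees, less where a joint would pass 70% of its speed; a pose out of reach is approached as far as the arm can. A call with a gripper value outside its range is refused whole. The fingers move at their own pace and stop on an object; "force" is the grip in N (left out, the last holds). Time passes only in rows, so rows that repeat a pose let the fingers close. It gives the time, the measured TCP pose, the force and the opening at its end, in the units of the state.
- bot.get_obs(): the state, without advancing time (a new reading comes with each control period).
- bot.snapshot(name): name is "scene" or "top"; returns the picture (384x512x3 uint8, red, green, blue); there is no depth.
- bot.camera_info(name): a dict with "intrinsics" (3x3 intrinsics, pixels), "T" (4x4, takes a point from camera to world coordinates). Camera axes: x right, y down, z forward; pixel columns grow to the right and rows downward; lengths in mm; the calibration is good to about 2 mm. A picture is of the moment at which its call begins. camera_info takes no time and is no camera call.
- bot.job_done(): hands the job in, once; it reports no verdict.
The state is a dict: "time": time; "q": joint angles; "qd": joint speeds; "tau": joint torques, N m; "tcp_pos": TCP position; "tcp_rot": TCP orientation; "force": force on the tool from outside, world axes, zero at the start; "ft_torque": the same for the moment, N m; "gripper_width": opening from 0.0 (shut) to 1.0 (fully open).
Only numpy, scipy, OpenCV 4.12 (cv2) and the standard library are available. Lean on these libraries where they do the work, as an engineer would, in place of code of your own. Each camera call takes 0.05 s, during which the arm holds its last target.

## Working session

There is one attempt and no reset: what is moved stays moved. The work goes in short steps, Python scripts to look and compute and a tool call to move; the robot and the scene stay as the last step left them, time stands still between calls to the robot, and variables do not carry over. Pictures are saved under pics/ and viewed, and the job is handed in when it is done.

Besides the shell and the picture viewer there is one more tool, called after "Call:" as a command line: name --argument value ..., lists and objects as JSON in quotes. arm_command: Moves the arm, as the interface text tells. Its arguments: {"type":"object","properties":{"plan":{"type":"string"},"force":{"type":"number"}},"required":["plan"]}

```bash
ls; mkdir -p pics
python3 - <<'E'
from cell import bot
import cv2,numpy as np
np.set_printoptions(suppress=True,precision=4)
o=bot.get_obs();print(o)
for n in("scene","top"):
    im=bot.snapshot(n);cv2.imwrite(f"pics/{n}0.png",im[:,:,::-1]);print(n,bot.camera_info(n))
E
```

```text
pics
{'time': 0.0, 'q': array([-77.2406,  20.5982,  86.5972,  -0.0017,  72.9087,  -6.5939]), 'qd': array([ 0.0164,  0.0087,  0.1031, -0.0136, -0.0239,  0.054 ]), 'tau': array([  0.0012, -51.5376, -27.0727,   0.0675,   0.0349,  -0.0001]), 'tcp_pos': array([ 198.7095, -565.5739,  301.8181]), 'tcp_rot': array([[-0.9435, -0.0004,  0.3314],
       [-0.3314,  0.0018, -0.9435],
       [-0.0002, -1.    , -0.0018]]), 'force': array([-0.2239, -0.112 , -0.0412]), 'ft_torque': array([-0.0783,  0.0113,  0.0002]), 'gripper_width': 1.0056922980653835}
scene {'intrinsics': array([[460.3365,   0.    , 250.5487],
       [  0.    , 460.3365, 194.4387],
       [  0.    ,   0.    ,   1.    ]]), 'T': array([[   0.7245,    0.3746,   -0.5786, 1254.0311],
       [   0.6889,   -0.422 ,    0.5894, -725.6962],
       [  -0.0234,   -0.8256,   -0.5638,  775.1136],
       [   0.    ,    0.    ,    0.    ,    1.    ]])}
top {'intrinsics': array([[356.9946,   0.    , 251.8528],
       [  0.    , 356.9946, 189.469 ],
       [  0.    ,   0.    ,   1.    ]]), 'T': array([[ -0.1292,  -0.9692,   0.2098, 378.7535],
       [ -0.9916,   0.1261,  -0.0283,   5.2685],
       [  0.001 ,  -0.2117,  -0.9773, 929.8146],
       [  0.    ,   0.    ,   0.    ,   1.    ]])}
```

Run:
```python
import cv2
for n in("scene0","top0"):
    im=cv2.imread(f"pics/{n}.png");cv2.imwrite(f"pics/{n}b.png",cv2.resize(im,(800,600),interpolation=cv2.INTER_CUBIC))
```

```text
(no output)
```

View pics/scene0b.png

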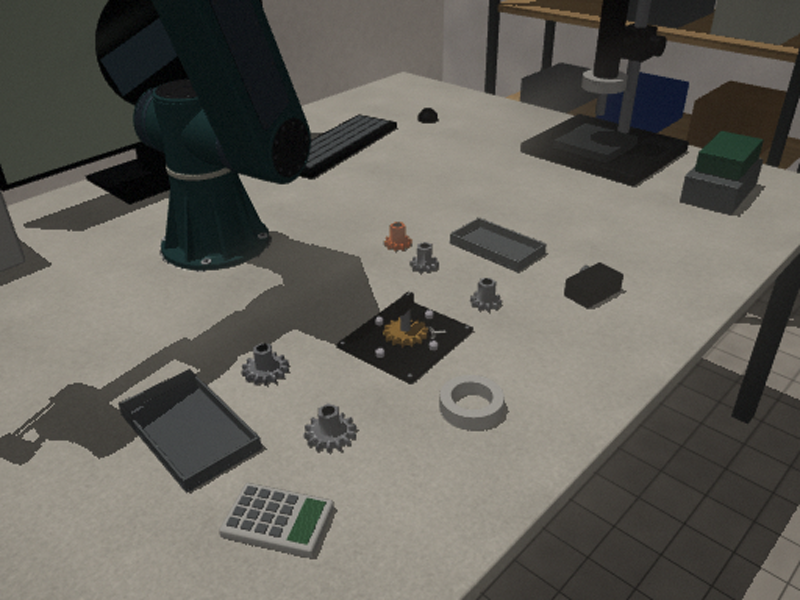

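View pics/top0b.png

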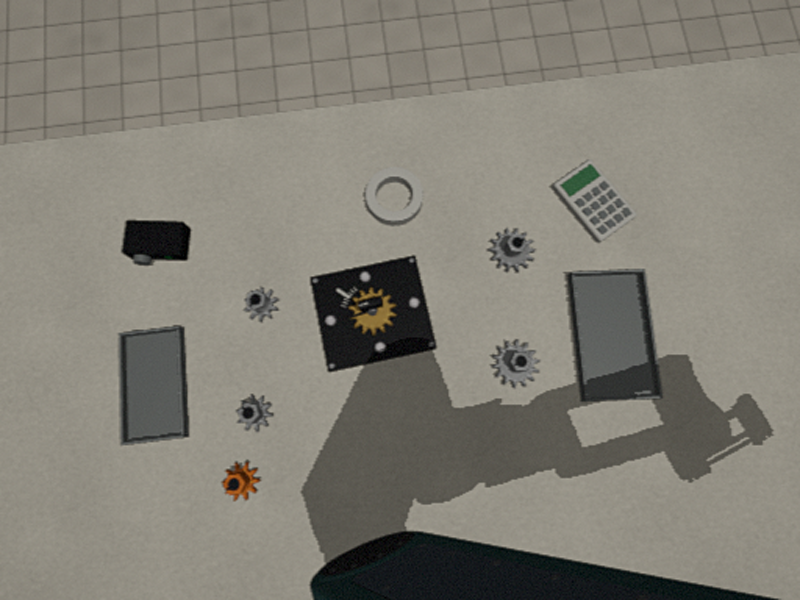

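```bash
cat > h.py <<'E'
import cv2,numpy as np
from cell import bot
np.set_printoptions(suppress=True,precision=3)
def proj(n,P):
    c=bot.camera_info(n);T=np.linalg.inv(c["T"]);P=np.atleast_2d(P).astype(float)
    q=(T[:3,:3]@P.T+T[:3,3:]).T;p=(c["intrinsics"]@q.T).T
    return p[:,:2]/p[:,2:]
def back(n,uv,z):
    c=bot.camera_info(n);uv=np.atleast_2d(uv).astype(float)
    d=np.linalg.inv(c["intrinsics"])@np.c_[uv,np.ones(len(uv))].T
    d=(c["T"][:3,:3]@d).T;o=c["T"][:3,3]
    return o+d*((z-o[2])/d[:,2])[:,None]
def tri(uvt,uvs):
    A=[];b=[]
    for n,uv in(("top",uvt),("scene",uvs)):
        c=bot.camera_info(n);o=c["T"][:3,3];d=c["T"][:3,:3]@np.linalg.inv(c["intrinsics"])@np.r_[uv,1.];d/=np.linalg.norm(d)
        M=np.eye(3)-np.outer(d,d);A.append(M);b.append(M@o)
    X=np.linalg.solve(A[0]+A[1],b[0]+b[1]);return X
def crop(src,out,u0,v0,u1,v1,k):
    im=cv2.imread(src)[v0:v1,u0:u1];im=cv2.resize(im,None,fx=k,fy=k,interpolation=cv2.INTER_CUBIC)
    for u in range((u0//10+1)*10,u1,10):
        cv2.line(im,((u-u0)*k,0),((u-u0)*k,5),(0,0,255),1)
        if u%20==0: cv2.putText(im,str(u),((u-u0)*k-10,16),0,.35,(0,0,255),1)
    for v in range((v0//10+1)*10,v1,10):
        cv2.line(im,(0,(v-v0)*k),(5,(v-v0)*k),(0,0,255),1)
        if v%20==0: cv2.putText(im,str(v),(6,(v-v0)*k+4),0,.35,(0,0,255),1)
    cv2.imwrite(out,im)
E
python3 - <<'E'
from h import *
crop("pics/top0.png","pics/t_test.png",190,155,290,245,8)
crop("pics/scene0.png","pics/s_test.png",205,180,310,250,7)
crop("pics/top0.png","pics/t_small.png",140,175,190,325,4)
crop("pics/top0.png","pics/t_large.png",300,135,400,255,5)
E
```

```text
(no output)
```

View pics/t_test.png

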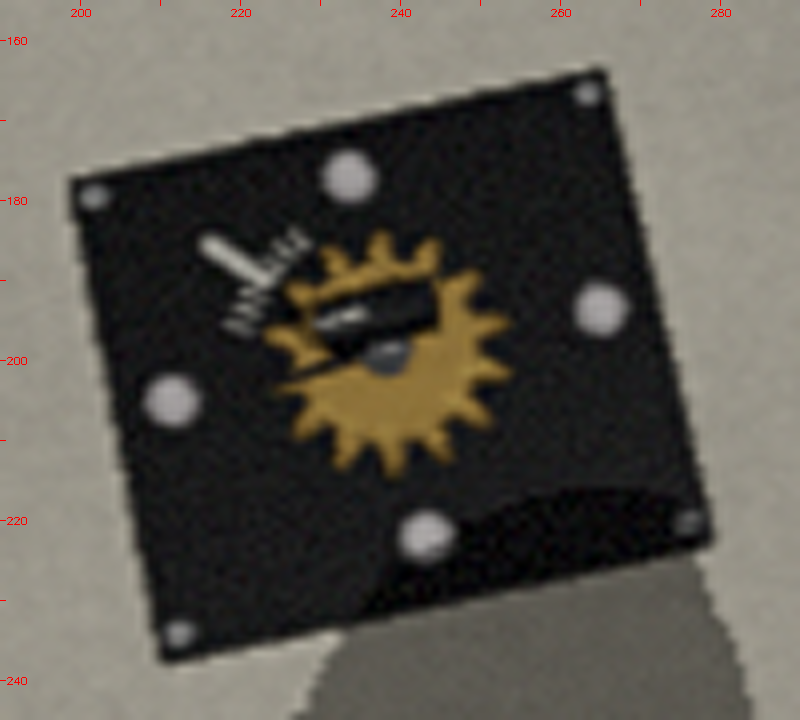

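View pics/s_test.png

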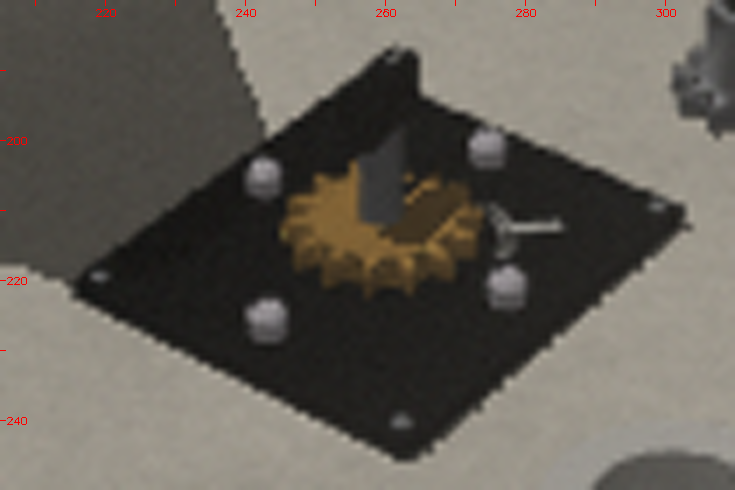

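View pics/t_small.png

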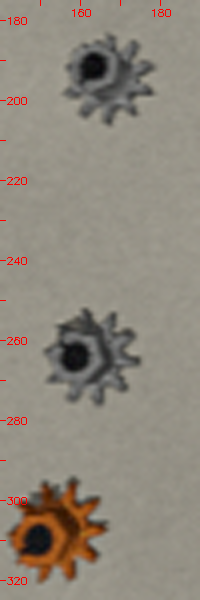

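View pics/t_large.png

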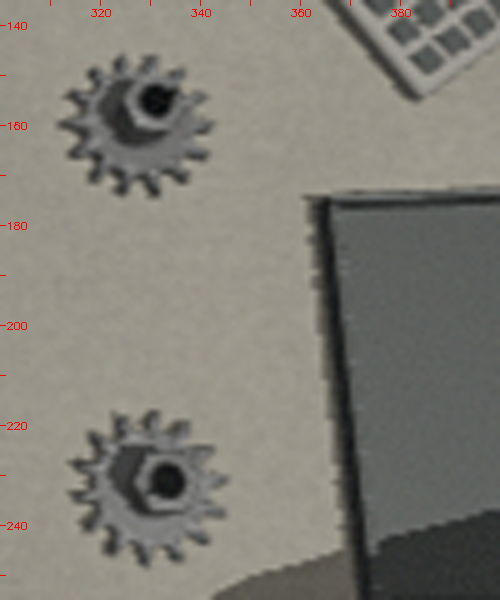

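```bash
cat > fit.py <<'E'
from h import *
from scipy.optimize import minimize
W=lambda n:4
def tooth(N,rt,rr,rp,half,ph):
    # polygon of the gear outline
    P=[];pitch=2*np.pi/N
    for k in range(N):
        c=ph+k*pitch
        a_p=half/rp; a_t=a_p*0.55*rp/rt; a_r=min(a_p*1.35*rp/rr,pitch*.46)
        for r,a in((rr,-a_r),(rp,-a_p),(rt,-a_t),(rt,a_t),(rp,a_p),(rr,a_r)):
            P.append((r*np.cos(c+a),r*np.sin(c+a)))
    return np.array(P)
def render(n,x,y,ph,N,z0,u0,v0,w,h,S=6,hub=True):
    rt,rp=(30,25) if N==10 else (40,35)
    rr=rp-5.5
    P=tooth(N,rt,rr,rp,3.2,ph)+[x,y]
    m=np.zeros((h*S,w*S),np.uint8)
    def px(Q,z):
        p=proj(n,np.c_[Q,np.full(len(Q),z)]);return (((p-[u0,v0]+.5)*S-.5)*16).round().astype(np.int32)
    L=[px(P,z0+z) for z in (0,4.7,9.3,14)]
    for l in L: cv2.fillPoly(m,[l],255,shift=4)
    a,b=L[0],L[-1]
    for i in range(len(a)):
        j=(i+1)%len(a);cv2.fillConvexPoly(m,np.array([a[i],a[j],b[j],b[i]]),255,shift=4)
    m=cv2.resize(m,(w,h),interpolation=cv2.INTER_AREA).astype(float)/255
    # exclusion: inner disc + hub
    ex=np.zeros((h*S,w*S),np.uint8);t=np.linspace(0,2*np.pi,40)
    cv2.fillPoly(ex,[px(np.c_[x+(rr-1)*np.cos(t),y+(rr-1)*np.sin(t)],z0+14)],255,shift=4)
    if hub:
        H=np.r_[px(np.c_[x+17.5*np.cos(t),y+17.5*np.sin(t)],z0+14),px(np.c_[x+17.5*np.cos(t),y+17.5*np.sin(t)],z0+50)]
        cv2.fillConvexPoly(ex,cv2.convexHull(H),255,shift=4)
    ex=cv2.resize(ex,(w,h),interpolation=cv2.INTER_AREA)
    out=np.zeros((h*S,w*S),np.uint8)
    cv2.fillPoly(out,[px(np.c_[x+(rt+9)*np.cos(t),y+(rt+9)*np.sin(t)],z0+7)],255,shift=4)
    out=cv2.resize(out,(w,h),interpolation=cv2.INTER_AREA)
    return m,(ex<20)&(out>128)
def fit(n,img,x,y,N,z0,hub=True,chan="gray",ph0=None,step=None):
    p=proj(n,[x,y,z0+7])[0];R=30 if N==14 else 24
    u0,v0=int(p[0])-R,int(p[1])-R;w=h=2*R
    I=img[v0:v0+h,u0:u0+w].astype(float)
    I=I[...,:3].mean(2) if chan=="gray" else I[...,0]-I[...,2]   # RGB
    def cost(q):
        m,s=render(n,q[0],q[1],q[2],N,z0,u0,v0,w,h,hub=hub)
        m=cv2.GaussianBlur(m,(0,0),.5)
        return -abs(np.corrcoef(m[s],I[s])[0,1])
    best=None
    pitch=2*np.pi/N
    for ph in (np.arange(0,pitch,pitch/9) if ph0 is None else [ph0]):
        r=minimize(cost,[x,y,ph],method="Nelder-Mead",options=dict(initial_simplex=[[x,y,ph],[x+2,y,ph],[x,y+2,ph],[x,y,ph+.08]],xatol=.02,fatol=1e-4,maxiter=90))
        if best is None or r.fun<best.fun: best=r
    q=best.x.copy();q[2]=np.degrees(q[2])%np.degrees(pitch)
    return q,-best.fun
E
python3 - <<'E'
from fit import *
top=cv2.imread("pics/top0.png")[:,:,::-1];sc=cv2.imread("pics/scene0.png")[:,:,::-1]
# posts
g=top.mean(2);
def cen(im,u,v,R=6,thr=100):
    s=im.mean(2)[v-R:v+R+1,u-R:u+R+1];w=np.clip(s-60,0,None);w=np.minimum(w,80)
    yy,xx=np.mgrid[-R:R+1,-R:R+1];return np.array([u+(w*xx).sum()/w.sum(),v+(w*yy).sum()/w.sum()])
pt=[cen(top,*p) for p in((233,177),(243,222),(211,205),(265,194))]
ps=[(274.8,200.2),(243,0),(0,0)]
print("posts top cam @22:",back("top",pt,22))
P=back("top",pt,22)[:,:2];print(P[0]-P[1],P[2]-P[3],P[:2].mean(0),P[2:].mean(0))
print("predict in scene",proj("scene",np.c_[P,[22]*4]))
# gears: rough: hub tops
for nm,t in dict(A=(163,191.5),B=(158.5,264),C=(331,155),D=(333.5,231)).items():
    X=back("top",t,50)[0];print(nm,X,"scene px of hub top",proj("scene",X)[0])
    N=10 if nm in"AB" else 14
    for n,im in(("top",top),("scene",sc)):
        print("  ",n,*fit(n,im,X[0],X[1],N,0))
c=P.mean(0)
for n,im in(("top",top),("scene",sc)): print("master",n,*fit(n,im,c[0],c[1],14,10,hub=False,chan="rb"))
E
```

```text
posts top cam @22: [[614.176  22.982  22.   ]
 [494.098  12.888  22.   ]
 [547.51   88.385  22.   ]
 [559.566 -52.788  22.   ]]
[120.078  10.094] [-12.057 141.173] [554.137  17.935] [553.538  17.798]
predict in scene [[276.542 219.076]
 [241.993 203.448]
 [273.878 199.2  ]
 [242.281 223.674]]
A [591.252 202.283  50.   ] scene px of hub top [311.062 180.272]Traceback (most recent call last):
  File "<stdin>", line 18, in <module>
  File "fit.py", line 49, in fit
    r=minimize(cost,[x,y,ph],method="Nelder-Mead",options=dict(initial_simplex=[[x,y,ph],[x+2,y,ph],[x,y+2,ph],[x,y,ph+.08]],xatol=.02,fatol=1e-4,maxiter=90))
    res = _minimize_neldermead(fun, x0, args, callback, bounds=bounds,
                               **options)
    fxr = func(xr)
    fx = function(np.copy(x), *(wrapper_args + args))
  File "fit.py", line 43, in cost
    m,s=render(n,q[0],q[1],q[2],N,z0,u0,v0,w,h,hub=hub)
        ~~~~~~^^^^^^^^^^^^^^^^^^^^^^^^^^^^^^^^^^^^^^^^^
  File "fit.py", line 20, in render
    L=[px(P,z0+z) for z in (0,4.7,9.3,14)]
       ~~^^^^^^^^
  File "fit.py", line 19, in px
    p=proj(n,np.c_[Q,np.full(len(Q),z)]);return (((p-[u0,v0]+.5)*S-.5)*16).round().astype(np.int32)
  File "h.py", line 5, in proj
    c=bot.camera_info(n);T=np.linalg.inv(c["T"]);P=np.atleast_2d(P).astype(float)
ValueError: time passes only in moves, steps and waits
```

Run:
```python
from h import *
crop("pics/scene0.png","pics/s_g.png",150,135,330,300,4)
```

```text
(no output)
```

View pics/s_g.png

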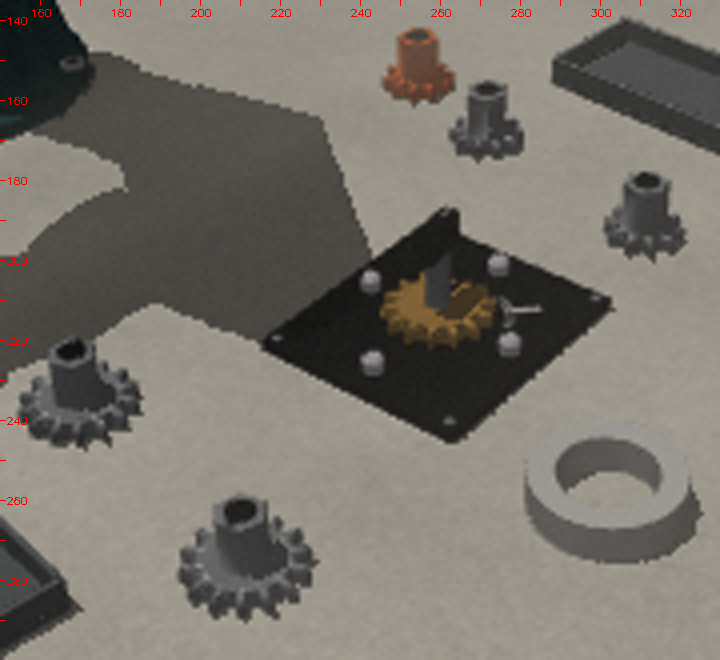

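```bash
python3 - <<'E'
from cell import bot
import pickle
pickle.dump({n:bot.camera_info(n) for n in("top","scene")},open("cam.pkl","wb"))
E
sed -i 's/bot.camera_info(n)/CAM[n]/g; s/^from cell import bot/import pickle\nCAM=pickle.load(open("cam.pkl","rb"))/' h.py
cat > m0.py <<'E'
from fit import *
top=cv2.imread("pics/top0.png")[:,:,::-1];sc=cv2.imread("pics/scene0.png")[:,:,::-1]
def cen(im,u,v,R=4):
    s=im.mean(2)[v-R:v+R+1,u-R:u+R+1];w=np.clip(s-60,0,None);w=np.minimum(w,80)
    yy,xx=np.mgrid[-R:R+1,-R:R+1];return np.array([u+(w*xx).sum()/w.sum(),v+(w*yy).sum()/w.sum()])
pt=[cen(top,*p) for p in((233,177),(243,222),(211,205),(265,194))]
P=back("top",pt,22)[:,:2];c=P.mean(0)
for n,im in(("top",top),("scene",sc)): print("master",n,*fit(n,im,c[0],c[1],14,10,hub=False,chan="rb"),flush=True)
S=[(311.5,180.2),(271.5,157.3),(210,262.8),(167.5,222.5)]
for (nm,t),s in zip(dict(A=(163,191.5),B=(158.5,264),C=(331,155),D=(333.5,231)).items(),S):
    X=tri(t,s);print(nm,X,"pred",proj("top",X)[0],proj("scene",X)[0])
    N=10 if nm in"AB" else 14
    for n,im in(("top",top),("scene",sc)):
        print("  ",n,*fit(n,im,X[0],X[1],N,0),flush=True)
E
time python3 m0.py
```

```text
master top [554.95  17.9   22.08] 0.9391069699315494
master scene [551.418  21.775  21.584] 0.8166411880057365
A [591.712 202.776  49.969] pred [162.793 191.35 ] [311.292 180.269]
   top [592.458 202.068  29.788] 0.9143302356337217
   scene [591.174 204.506  30.035] 0.9111046240335157
B [414.743 227.562  49.21 ] pred [158.252 263.832] [271.279 157.356]
   top [415.351 227.25    4.545] 0.8901439953854294
   scene [414.847 228.46    5.254] 0.9191943307124845
C [ 631.952 -233.125   50.551] pred [330.607 154.773] [209.496 262.839]
   top [ 632.232 -232.348    4.339] 0.888733375721245
   scene [ 631.706 -231.572    5.185] 0.9138768505474144
D [ 438.509 -204.853   51.263] pred [333.147 230.803] [167.121 222.495]
   top [ 439.553 -203.653   12.139] 0.8892483371607213
   scene [ 438.552 -203.438   13.215] 0.9084378639199743
real	0m23.085s
user	0m23.580s
sys	0m0.080s
```

```bash
cat > m1.py <<'E'
from fit import *
from itertools import product
top=cv2.imread("pics/top0.png")[:,:,::-1];sc=cv2.imread("pics/scene0.png")[:,:,::-1]
# posts: fit cylinder disk r=8 z 10..22 in both
def postfit(n,im,x,y):
    p=proj(n,[x,y,16])[0];R=8;u0,v0=int(p[0])-R,int(p[1])-R;S=6
    I=im[v0:v0+2*R,u0:u0+2*R].astype(float).mean(2)
    t=np.linspace(0,2*np.pi,40)
    def cost(q):
        m=np.zeros((2*R*S,)*2,np.uint8)
        pts=[]
        for z,r in((10,8),(20.5,8),(22,6.5)):
            c=proj(n,np.c_[q[0]+r*np.cos(t),q[1]+r*np.sin(t),0*t+z]);pts.append((((c-[u0,v0]+.5)*S-.5)*16).round().astype(np.int32))
        cv2.fillConvexPoly(m,cv2.convexHull(np.concatenate(pts)),255,shift=4)
        m=cv2.GaussianBlur(cv2.resize(m,(2*R,2*R),interpolation=cv2.INTER_AREA).astype(float),(0,0),.5)
        return -np.corrcoef(m.ravel(),I.ravel())[0,1]
    r=minimize(cost,[x,y],method="Nelder-Mead",options=dict(initial_simplex=[[x,y],[x+3,y],[x,y+3]],xatol=.02,fatol=1e-4))
    return r.x,-r.fun
P0=[(614,23),(494,13),(547.5,88.4),(559.6,-52.8)]
Q=[]
for n,im in(("top",top),("scene",sc)):
    P=np.array([postfit(n,im,*p)[0] for p in P0]);Q.append(P)
    d=P[0]-P[1];e=P[2]-P[3];print(n,P.tolist(),"c",P.mean(0),"len",np.hypot(*d),np.hypot(*e),"yaw",np.degrees(np.arctan2(d[1],d[0])),np.degrees(np.arctan2(-e[0],e[1])))
print("avg centre",np.mean(Q,axis=(0,1)))
print("pointer tip dir",back("top",[[226,203]],24)-[554.5,18,24])
def hub(n,im,x,y,ph):
    p=proj(n,[x,y,32])[0];R=24;u0,v0=int(p[0])-R,int(p[1])-R;S=6;w=2*R
    I=im[v0:v0+w,u0:u0+w].astype(float).mean(2)
    rc=15/np.cos(np.pi/6);a=ph+np.pi/6+np.arange(6)*np.pi/3
    def px(X,Y,z):
        c=proj(n,np.c_[X,Y,0*X+z]);return (((c-[u0,v0]+.5)*S-.5)*16).round().astype(np.int32)
    X,Y=x+rc*np.cos(a),y+rc*np.sin(a)
    lo,hi=px(X,Y,14),px(X,Y,50);L=np.zeros((w*S,w*S),np.uint8)
    cam=CAM[n]["T"][:3,3]
    for i in range(6):
        j=(i+1)%6;na=a[i]+np.pi/6
        if (cam[0]-x)*np.cos(na)+(cam[1]-y)*np.sin(na)>15: cv2.fillConvexPoly(L,np.array([lo[i],lo[j],hi[j],hi[i]]),i+1,shift=4)
    cv2.fillPoly(L,[hi],7,shift=4)
    t=np.linspace(0,2*np.pi,30);cv2.fillPoly(L,[px(x+9.7*np.cos(t),y+9.7*np.sin(t),50.)],8,shift=4)
    sel=np.zeros_like(L);cv2.fillConvexPoly(sel,cv2.convexHull(np.r_[px(x+20*np.cos(t),y+20*np.sin(t),16.),px(x+20*np.cos(t),y+20*np.sin(t),50.)]),255,shift=4)
    sel=cv2.resize(sel,(w,w),interpolation=cv2.INTER_AREA)>128
    cols=[]
    for k in range(9):
        m=(L==k).astype(np.float32)
        if m.sum()>0: cols.append(cv2.GaussianBlur(cv2.resize(m,(w,w),interpolation=cv2.INTER_AREA),(0,0),.5)[sel])
    A=np.array(cols).T;b=I[sel];s=np.linalg.lstsq(A,b,rcond=None)[0];r=b-A@s
    return (r@r)/((b-b.mean())**2).sum()
G=dict(A=(10,(592.458,202.07),(591.17,204.5),29.9),B=(10,(415.35,227.25),(414.85,228.46),4.9),C=(14,(632.2,-232.35),(631.7,-231.57),4.8),D=(14,(439.55,-203.65),(438.55,-203.44),12.7))
for k,(N,pt,ps,ph) in G.items():
    res={}
    for i in range(N//2):
        pp=np.radians(ph+i*360/N)
        r=[min(hub(n,im,p[0]+dx,p[1]+dy,pp) for dx in(-1,0,1) for dy in(-1,0,1)) for n,im,p in(("top",top,pt),("scene",sc,ps))]
        res[round((ph+i*360/N)%60,1)]=np.round(r+[sum(r)],3).tolist()
    print(k,dict(sorted(res.items(),key=lambda t:t[1][2])),flush=True)
E
python3 m1.py
```

```text
top [[615.7519016265869, 23.103443145751953], [494.8482561558485, 12.762743324041367], [548.8342280387878, 89.09620418548585], [560.7003190279008, -52.99535136222836]] c [555.034  17.992] len 121.34505165401978 142.58616438256226 yaw 4.888521600547602 4.773704074561522
scene [[613.3743475675583, 25.82076334953308], [492.3522524833679, 15.021302700042725], [533.6199653148651, 117.44178905487078], [558.7712646484375, -50.689892578125]] c [549.529  26.898] len 121.50298699573894 170.0025006489787 yaw 5.099307866724218 8.507950235557551
avg centre [552.282  22.445]
pointer tip dir [[-8.098 31.617  0.   ]]
A {5.9: [0.194, 0.237, 0.431], 17.9: [0.202, 0.232, 0.434], 29.9: [0.204, 0.242, 0.446], 53.9: [0.207, 0.241, 0.448], 41.9: [0.211, 0.246, 0.458]}
B {40.9: [0.297, 0.271, 0.569], 28.9: [0.31, 0.286, 0.597], 52.9: [0.353, 0.286, 0.639], 16.9: [0.332, 0.323, 0.656], 4.9: [0.351, 0.32, 0.672]}
C {56.2: [0.237, 0.272, 0.509], 4.8: [0.246, 0.264, 0.51], 47.7: [0.263, 0.258, 0.521], 39.1: [0.251, 0.271, 0.522], 13.4: [0.257, 0.277, 0.534], 30.5: [0.251, 0.289, 0.54], 21.9: [0.255, 0.29, 0.544]}
D {55.6: [0.252, 0.406, 0.659], 4.1: [0.287, 0.4, 0.687], 47.0: [0.251, 0.451, 0.702], 12.7: [0.33, 0.446, 0.776], 38.4: [0.275, 0.505, 0.78], 21.3: [0.306, 0.503, 0.809], 29.8: [0.298, 0.52, 0.818]}
```

Run:
```python
from h import *
top=cv2.imread("pics/top0.png");sc=cv2.imread("pics/scene0.png")
G=dict(A=(592.4,202.1,591.2,204.5),B=(415.35,227.25,414.85,228.46),C=(632.2,-232.35,631.7,-231.57),D=(439.55,-203.65,438.55,-203.44))
rows=[]
for k,g in G.items():
    r=[]
    for n,im,p in(("top",top,g[:2]),("scene",sc,g[2:])):
        c=proj(n,[*p,30])[0].round().astype(int);q=im[c[1]-12:c[1]+12,c[0]-16:c[0]+16] if n=="top" else im[c[1]-15:c[1]+9,c[0]-16:c[0]+16]
        q=cv2.resize(q,None,fx=12,fy=12,interpolation=cv2.INTER_CUBIC);q=cv2.convertScaleAbs(q,alpha=1.6);r.append(q)
    rows.append(np.hstack(r))
cv2.imwrite("pics/hubsAB.png",np.vstack(rows[:2]));cv2.imwrite("pics/hubsCD.png",np.vstack(rows[2:]))
```

```text
(no output)
```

View pics/hubsAB.png

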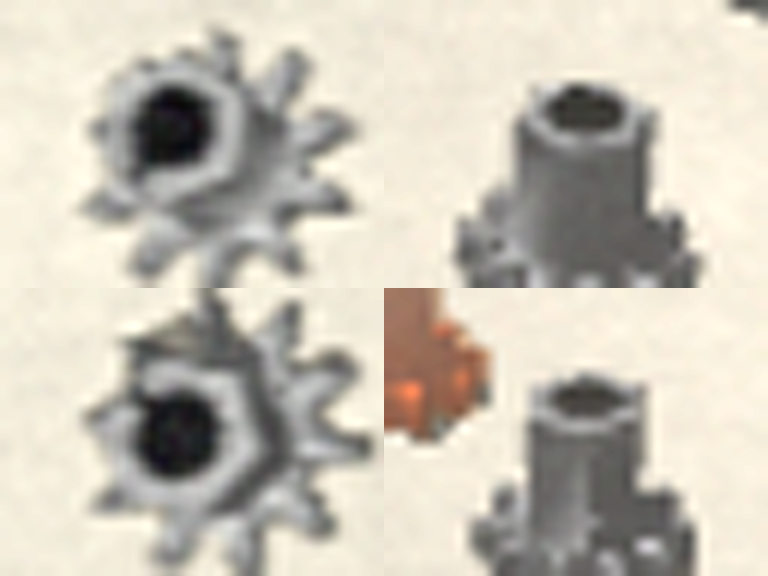

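View pics/hubsCD.png

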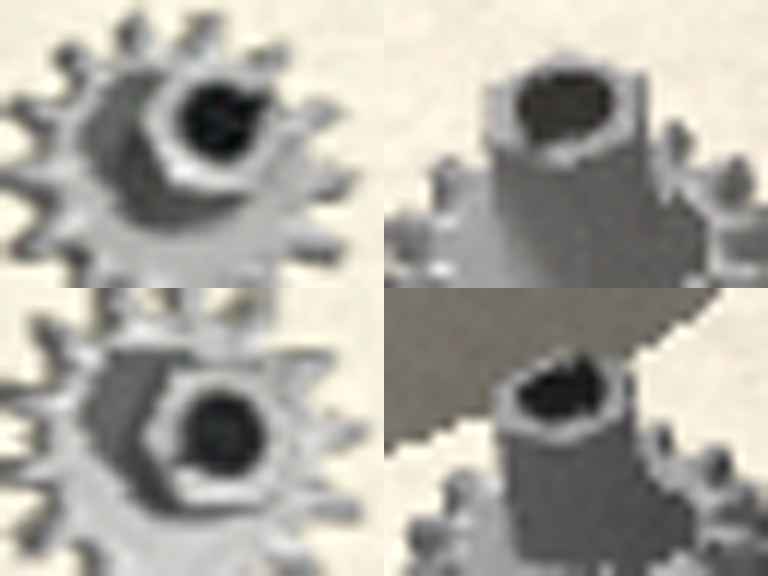

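```bash
cat > go.py <<'E'
import sys
from h import *
from cell import bot
def st():
    o=bot.get_obs();R=o["tcp_rot"];p=o["tcp_pos"];yaw=np.degrees(np.arctan2(R[1,2],R[0,2]))
    return o,p,R,yaw
def go(x,y,zg,yaw,base=None):
    o,p,R,yw=st()
    if base is not None: p,yw=base
    d=np.array([x,y,zg+61])-p;t=R.T@d/1000
    a=-((yaw-yw+180)%360-180)
    print(f"0 {a:.1f} 0 {t[0]:.4f} {t[1]:.4f} {t[2]:.4f}  (len {np.linalg.norm(d):.0f})")
def show():
    o,p,R,yw=st();print("t %.2f tcp %s grasp z %.1f yaw %.2f width %.1fmm F %s q %s"%(o["time"],p.round(1),p[2]-61,yw,88*o["gripper_width"],o["force"].round(1),o["q"].round(1)))
def posts(c=(553.95,19.15),yaw=4.85):
    r=np.radians(yaw);ex=np.array([np.cos(r),np.sin(r)]);ey=np.array([-ex[1],ex[0]]);c=np.array(c)
    return {"+x":c+61*ex,"-x":c-61*ex,"+y":c+71*ey,"-y":c-71*ey}
def mesh(post,N,m=22.0,yaw=4.85):
    phi=yaw+{"+x":0,"-x":180,"+y":90,"-y":270}[post];rp={10:25,14:35}[N]
    em=np.radians(m-phi)*35;psi=-(em+7.854)/rp
    return (phi+180+np.degrees(psi))%(360/N)
if __name__=="__main__":
    show()
    if len(sys.argv)>4: go(*map(float,sys.argv[1:5]))
E
python3 go.py 439 -203.5 120 -68; python3 -c "
from go import *
print(posts(),[(p,n,mesh(p,n)) for p,n in(('+x',10),('-x',10),('+y',14),('-y',14))])"
```

```text
t 0.10 tcp [ 198.7 -565.6  301.9] grasp z 240.9 yaw -70.65 width 87.8mm F [ 0.3  1.1 -0.1] q [-77.2  20.6  86.6   0.   72.9  -6.6]
0 -2.6 0 -0.3467 0.1214 -0.2618  (len 451)
{'+x': array([614.732,  24.307]), '-x': array([493.168,  13.993]), '+y': array([547.947,  89.896]), '-y': array([559.953, -51.596])} [('+x', 10, np.float64(34.83995790817005)), ('-x', 10, np.float64(34.83995790817005)), ('+y', 14, np.float64(0.5571127915500611)), ('-y', 14, np.float64(0.5571127915500469))]
```

Call:
arm_command --plan "0 -1 0 -0.06 0.02 -0.045 0.3; 0 -2 0 -0.12 0.04 -0.09 0.3; 0 -2.6 0 -0.18 0.06 -0.135 0.3; 0 -2.6 0 -0.24 0.08 -0.18 0.3; 0 -2.6 0 -0.29 0.1 -0.22 0.3; 0 -2.6 0 -0.32 0.115 -0.245 0.3; 0 -2.6 0 -0.3467 0.1214 -0.2618 0.3; 0 -2.6 0 -0.3467 0.1214 -0.2618 0.3" --force 25

```text
time: 1.1
tcp_pos: [439.6, -201.0, 180.1]
tcp_rot: [[-0.926, -0.002, 0.378], [-0.378, 0.002, -0.926], [0.001, -1.0, -0.003]]
force: [0.7, -0.5, 0.2]
gripper_width: 0.647
```

```bash
python3 go.py 439 -203.5 36.5 -68
python3 - <<'E'
from go import *
for n in("scene","top"): cv2.imwrite(f"pics/{n}1.png",bot.snapshot(n)[:,:,::-1])
crop("pics/scene1.png","pics/s1.png",100,130,300,310,4)
E
```

```text
t 1.10 tcp [ 439.6 -201.   180.1] grasp z 119.1 yaw -67.81 width 57.0mm F [ 0.7 -0.5  0.2] q [-32.8  20.2 108.5   0.   51.5  35. ]
0 0.2 0 0.0014 0.0826 0.0023  (len 83)
```

View pics/s1.png

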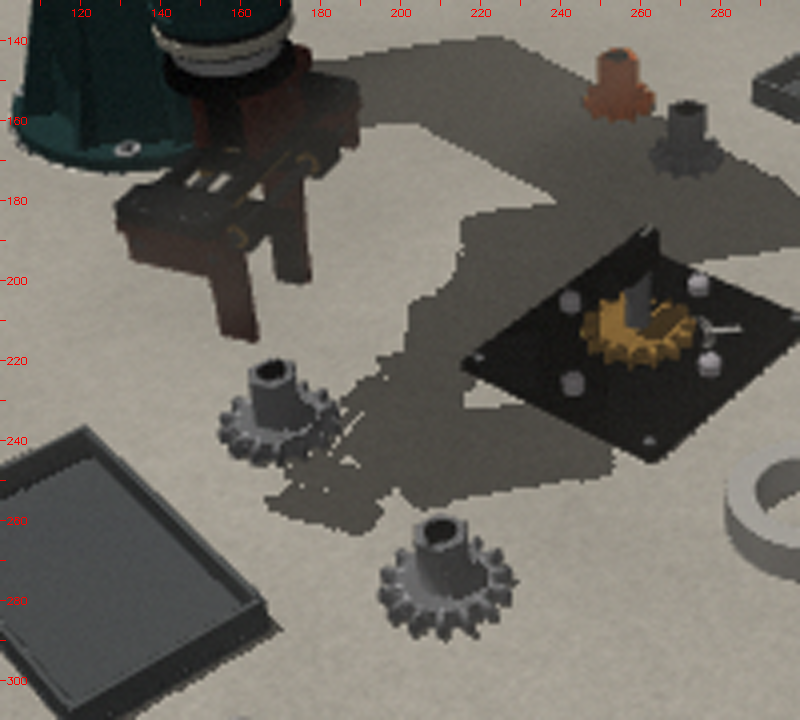

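Call:
arm_command --plan "0 0 0 0 0.025 0 0.3; 0 0 0 0 0.05 0 0.3; 0 0 0 0 0.07 0 0.3; 0 0 0 0 0.083 0 0.3; 0 0 0 0 0.083 0 0.3; 0 0 0 0 0.083 0 0.3; 0 0 0 0 0.083 0 0.3"

```text
time: 2.08
tcp_pos: [439.5, -204.5, 98.9]
tcp_rot: [[-0.927, 0.001, 0.374], [-0.374, -0.001, -0.927], [-0.001, -1.0, 0.001]]
force: [-0.9, 0.2, 0.6]
gripper_width: 0.648
```

```bash
python3 go.py 439 -203.5 36.5 -68
```

```text
t 2.08 tcp [ 439.5 -204.5   98.9] grasp z 37.9 yaw -68.05 width 57.0mm F [-0.9  0.2  0.6] q [-33.1  28.1 112.1   0.   39.7  34.9]
0 -0.0 0 0.0001 0.0014 -0.0012  (len 2)
```

Close (gently at this height).

Call:
arm_command --plan "0 0 0 0 0.0015 -0.001 -0.5; 0 0 0 0 0.0015 -0.001 -0.5; 0 0 0 0 0.0015 -0.001 -0.5; 0 0 0 0 0.0015 -0.001 -0.5; 0 0 0 0 0.0015 -0.001 -0.5; 0 0 0 0 0.0015 -0.001 -0.5; 0 0 0 0 0.0015 -0.001 -0.5" --force 30

```text
time: 2.95
tcp_pos: [439.0, -203.3, 96.8]
tcp_rot: [[-0.927, 0.0, 0.374], [-0.374, -0.0, -0.927], [-0.0, -1.0, 0.0]]
force: [0.5, -0.4, 1.7]
gripper_width: 0.351
```

```bash
python3 go.py
```

```text
t 2.95 tcp [ 439.  -203.3   96.8] grasp z 35.8 yaw -68.05 width 30.9mm F [ 0.5 -0.4  1.7] q [-33.   28.3 112.2   0.   39.4  35. ]
```

Call:
arm_command --plan "0 0 0 0 -0.02 0 -0.5; 0 0 0 0 -0.05 0 -0.5; 0 0 0 0 -0.08 0 -0.5; 0 0 0 0 -0.11 0 -0.5; 0 0 0 0 -0.12 0 -0.5; 0 0 0 0 -0.12 0 -0.5; 0 0 0 0 -0.12 0 -0.5"

```text
time: 3.82
tcp_pos: [437.9, -202.7, 215.4]
tcp_rot: [[-0.927, -0.002, 0.374], [-0.374, 0.002, -0.927], [0.002, -1.0, -0.002]]
force: [-0.4, 0.4, -4.7]
gripper_width: 0.342
```

```bash
cat > held.py <<'E'
import sys
from go import *
from fit import *
N=int(sys.argv[1]);lift=float(sys.argv[2]);tag=sys.argv[3]  # lift=local grip height
show();o,p,R,yw=st();z0=p[2]-61-lift
for n in("scene","top"):
    im=bot.snapshot(n);cv2.imwrite(f"pics/{n}_{tag}.png",im[:,:,::-1])
    q,c=fit(n,im,p[0],p[1],N,z0)
    pitch=360/N;rel=(q[2]-yw)%pitch;st3=60%pitch if N==14 else 12
    s=pitch/3;print(n,q,"corr %.3f"%c,"dxy",q[:2]-p[:2],"rel",rel,"in thirds",rel/s)
for n in("scene",):
    c=proj(n,[p[0],p[1],z0+20])[0].astype(int)
    crop(f"pics/{n}_{tag}.png",f"pics/{n}_{tag}c.png",max(c[0]-40,0),max(c[1]-35,0),c[0]+40,c[1]+30,8)
E
python3 held.py 14 35.8 D
```

```text
t 3.83 tcp [ 437.9 -202.7  215.4] grasp z 154.4 yaw -68.05 width 30.1mm F [-0.4  0.4 -4.7] q [-33.   17.1 106.6   0.   56.5  35. ]
scene [ 435.484 -201.263   10.654] corr 0.915 dxy [-2.435  1.438] rel 1.558092384656426 in thirds 0.18177744487658304
top [ 434.885 -203.368    5.97 ] corr 0.219 dxy [-3.034 -0.667] rel 22.5888382197914 in thirds 2.6353644589756633
```

View pics/scene_Dc.png

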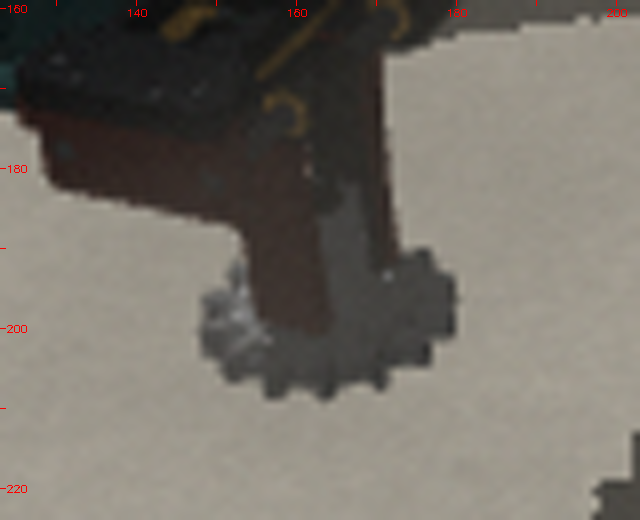

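```bash
python3 go.py 547.9 89.9 154 0.56
```

```text
t 3.92 tcp [ 438.1 -202.8  215.5] grasp z 154.5 yaw -68.04 width 30.3mm F [ 0.2 -0.6 -4.7] q [-33.   17.1 106.5   0.   56.5  35. ]
0 -68.6 0 -0.2113 0.0007 -0.2304  (len 313)
```

Call:
arm_command --plan "0 -8 0 -0.022 0 -0.024 -0.5; 0 -17 0 -0.053 0 -0.058 -0.5; 0 -27 0 -0.085 0 -0.092 -0.5; 0 -37 0 -0.117 0 -0.127 -0.5; 0 -47 0 -0.149 0 -0.162 -0.5; 0 -57 0 -0.18 0 -0.197 -0.5; 0 -65 0 -0.2 0.0004 -0.219 -0.5; 0 -68.6 0 -0.2113 0.0007 -0.2304 -0.5"

```text
time: 4.92
tcp_pos: [548.6, 90.8, 215.1]
tcp_rot: [[0.013, -0.002, 1.0], [-1.0, 0.0, 0.013], [-0.0, -1.0, -0.002]]
force: [0.5, 0.1, -5.7]
gripper_width: 0.34
```

Call:
arm_command --plan "0 0 0 0 0 0 -0.5; 0 0 0 0 0.03 0 -0.5; 0 0 0 0 0.06 0 -0.5; 0 0 0 0 0.08 0 -0.5; 0 0 0 0 0.08 0 -0.5; 0 0 0 0 0.08 0 -0.5; 0 0 0 0 0.08 0 -0.5"

```text
time: 5.8
tcp_pos: [549.4, 89.1, 137.2]
tcp_rot: [[0.009, 0.002, 1.0], [-1.0, 0.0, 0.009], [-0.0, -1.0, 0.002]]
force: [-0.6, 0.5, -4.1]
gripper_width: 0.343
```

```bash
python3 held.py 14 35.8 D2; python3 go.py 547.9 89.9 72 0.56
```

```text
t 5.80 tcp [549.4  89.1 137.2] grasp z 76.2 yaw 0.51 width 30.2mm F [-0.6  0.5 -4.1] q [  2.1  28.5 101.5   0.   49.8   1.6]
scene [554.939  98.056  10.596] corr 0.417 dxy [5.545 8.928] rel 10.085764222114292 in thirds 1.1766724925800007
top [544.547  90.271   0.469] corr 0.164 dxy [-4.847  1.142] rel 25.672635446529906 in thirds 2.9951408020951558
t 5.90 tcp [549.2  89.4 137. ] grasp z 76.0 yaw 0.54 width 30.2mm F [-0.4 -0.7 -5.3] q [  2.1  28.5 101.5   0.   49.8   1.6]
0 -0.0 0 -0.0005 0.0040 -0.0013  (len 4)
```

View pics/scene_D2c.png

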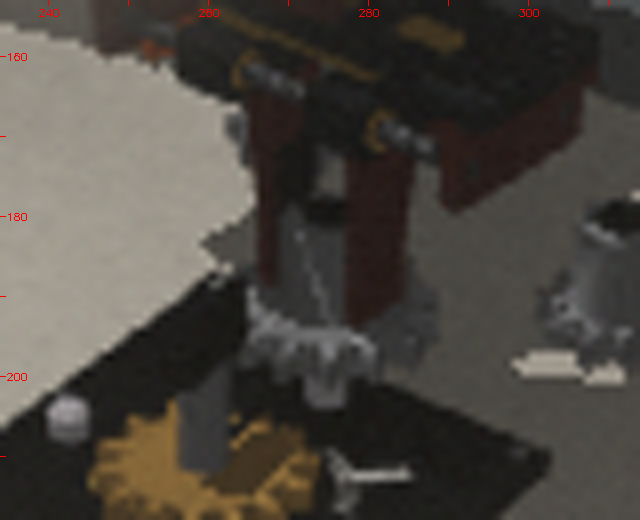

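Call:
arm_command --plan "0 0 0 -0.0005 0.006 -0.0013 -0.5; 0 0 0 -0.0005 0.012 -0.0013 -0.5; 0 0 0 -0.0005 0.015 -0.0013 -0.5; 0 0 0 -0.0005 0.015 -0.0013 -0.5; 0 0 0 -0.0005 0.017 -0.0013 -0.5; 0 0 0 -0.0005 0.019 -0.0013 -0.5; 0 0 0 -0.0005 0.019 -0.0013 -0.5"

```text
time: 6.78
tcp_pos: [547.2, 89.9, 116.9]
tcp_rot: [[0.01, -0.0, 1.0], [-1.0, 0.0, 0.01], [-0.0, -1.0, -0.0]]
force: [0.2, -0.5, -3.8]
gripper_width: 0.339
```

```bash
python3 go.py 547.9 89.9 46 0.56
```

```text
t 6.78 tcp [547.2  89.9 116.9] grasp z 55.9 yaw 0.55 width 29.8mm F [ 0.2 -0.5 -3.8] q [  2.2  30.2 102.4   0.   47.4   1.6]
0 -0.0 0 0.0000 0.0099 0.0007  (len 10)
```

Call:
arm_command --plan "0 0 0 0 0.003 0.0004 -0.5; 0 0 0 0 0.005 0.0004 -0.5; 0 0 0 0 0.007 0.0004 -0.5; 0 0 0 0 0.0085 0.0004 -0.5; 0 0 0 0 0.0095 0.0004 -0.5; 0 0 0 0 0.0095 0.0004 -0.5; 0 0 0 0 0.0095 0.0004 -0.5"

```text
time: 7.65
tcp_pos: [547.6, 90.0, 107.5]
tcp_rot: [[0.01, -0.0, 1.0], [-1.0, 0.0, 0.01], [-0.0, -1.0, -0.0]]
force: [-1.0, -0.3, -4.6]
gripper_width: 0.339
```

```bash
python3 go.py 547.9 89.9 46 0.56
```

```text
t 7.65 tcp [547.6  90.  107.5] grasp z 46.5 yaw 0.56 width 29.8mm F [-1.  -0.3 -4.6] q [  2.2  31.1 102.7   0.   46.2   1.6]
0 -0.0 0 0.0001 0.0005 0.0003  (len 1)
```

Call:
arm_command --plan "0 0 0 0 0.0005 0 0.15; 0 0 0 0 0.0005 0 0.15; 0 0 0 0 0.0005 0 0.15; 0 0 0 0 0.0005 0 0.15; 0 0 0 0 -0.02 0 0.15; 0 0 0 0 -0.06 0 0.15; 0 0 0 0 -0.09 0 0.15; 0 0 0 0 -0.09 0 0.15"

```text
time: 8.65
tcp_pos: [549.4, 90.0, 199.9]
tcp_rot: [[0.01, 0.005, 1.0], [-1.0, 0.0, 0.01], [-0.0, -1.0, 0.005]]
force: [-0.1, -0.3, -0.4]
gripper_width: 0.579
```

Call:
arm_command --plan "0 1 0 0.025 0 0.006 0.3; 0 3 0 0.07 0 0.017 0.3; 0 3.6 0 0.12 0 0.03 0.3; 0 3.6 0 0.175 0 0.044 0.3; 0 3.6 0 0.23 0 0.058 0.3; 0 3.6 0 0.275 0 0.07 0.3; 0 3.6 0 0.31 0 0.078 0.3; 0 3.6 0 0.3228 0 0.0812 0.3"

```text
time: 9.65
tcp_pos: [631.8, -233.8, 196.0]
tcp_rot: [[-0.055, -0.001, 0.998], [-0.998, 0.001, -0.055], [-0.001, -1.0, -0.001]]
force: [-0.1, 0.4, 0.4]
gripper_width: 0.65
```

```bash
cat > look.py <<'E'
import sys
from go import *
tag=sys.argv[1];show()
for n in("scene","top"): cv2.imwrite(f"pics/{n}_{tag}.png",bot.snapshot(n)[:,:,::-1])
crop(f"pics/top_{tag}.png",f"pics/top_{tag}v.png",120,130,400,330,2)
crop(f"pics/scene_{tag}.png",f"pics/scene_{tag}v.png",100,120,350,310,3)
a=cv2.imread(f"pics/scene_{tag}v.png");cv2.imwrite(f"pics/scene_{tag}v.png",a)
E
python3 look.py E1;python3 go.py 632 -232 36.5 -3
```

```text
t 9.65 tcp [ 631.8 -233.8  196. ] grasp z 135.0 yaw -3.16 width 57.2mm F [-0.1  0.4  0.4] q [-26.2  32.2  83.   -0.   64.9 -23. ]
t 9.75 tcp [ 631.7 -232.6  196.4] grasp z 135.4 yaw -3.12 width 57.1mm F [-0.1  0.6  0. ] q [-26.1  32.2  83.    0.   64.9 -23. ]
0 -0.1 0 -0.0005 0.0989 0.0004  (len 99)
```

View pics/scene_E1v.png

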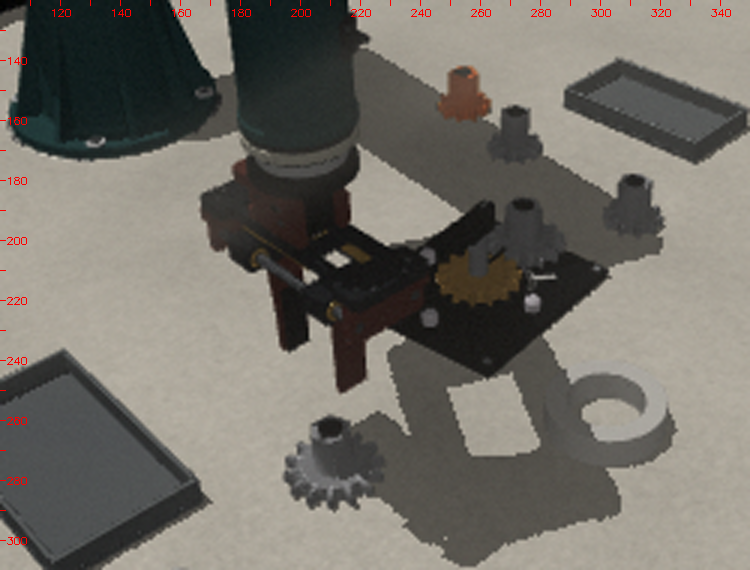

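View pics/top_E1v.png

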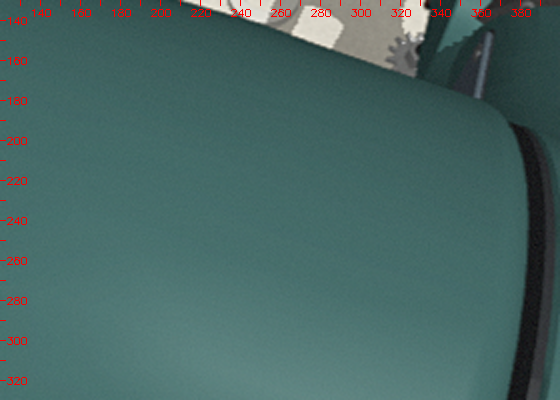

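Call:
arm_command --plan "0 0 0 0 0.03 0 0.3; 0 0 0 0 0.06 0 0.3; 0 0 0 0 0.085 0 0.3; 0 0 0 0 0.099 0 0.3; 0 0 0 0 0.099 0 0.3; 0 0 0 0 0.099 0 0.3; 0 0 0 0 0.099 0 0.3"

```text
time: 10.62
tcp_pos: [632.8, -232.3, 99.8]
tcp_rot: [[-0.053, 0.002, 0.999], [-0.999, -0.001, -0.053], [0.001, -1.0, 0.002]]
force: [-0.6, -0.0, -0.4]
gripper_width: 0.651
```

Call:
arm_command --plan "0 0 0 0 0 0 -0.5; 0 0 0 0 0 0 -0.5; 0 0 0 0 0 0 -0.5; 0 0 0 0 0 0 -0.5; 0 0 0 0 0 0 -0.5; 0 0 0 0 0 0 -0.5; 0 0 0 0 0 0 -0.5"

```text
time: 11.5
tcp_pos: [631.6, -232.1, 98.7]
tcp_rot: [[-0.053, -0.001, 0.999], [-0.999, 0.0, -0.053], [-0.0, -1.0, -0.001]]
force: [-4.2, -0.8, 5.0]
gripper_width: 0.356
```

```bash
python3 go.py
```

```text
t 11.50 tcp [ 631.6 -232.1   98.7] grasp z 37.7 yaw -3.05 width 31.3mm F [-4.2 -0.8  5. ] q [-26.   38.7  86.8  -0.   54.5 -23. ]
```

Call:
arm_command --plan "0 0 0 0 -0.02 0 -0.5; 0 0 0 0 -0.05 0 -0.5; 0 0 0 0 -0.08 0 -0.5; 0 0 0 0 -0.11 0 -0.5; 0 0 0 0 -0.12 0 -0.5; 0 0 0 0 -0.12 0 -0.5; 0 0 0 0 -0.12 0 -0.5"

```text
time: 12.38
tcp_pos: [631.3, -231.7, 217.1]
tcp_rot: [[-0.053, -0.002, 0.999], [-0.999, 0.001, -0.053], [-0.001, -1.0, -0.002]]
force: [-0.6, -0.1, -5.4]
gripper_width: 0.356
```

```bash
python3 held.py 14 36.5 C; python3 go.py 559.95 -51.6 154 0
```

```text
t 12.38 tcp [ 631.3 -231.7  217.1] grasp z 156.1 yaw -3.05 width 31.3mm F [-0.6 -0.1 -5.4] q [-26.   30.9  82.    0.   67.2 -23. ]
scene [ 631.059 -230.791    4.082] corr 0.855 dxy [-0.236  0.864] rel 7.128196927647691 in thirds 0.8316229748922307
top [ 629.854 -236.63     8.181] corr 0.226 dxy [-1.441 -4.975] rel 11.226500888163848 in thirds 1.3097584369524489
t 12.47 tcp [ 631.3 -231.7  216.9] grasp z 155.9 yaw -3.05 width 31.4mm F [-0.3 -0.4 -4.9] q [-26.   30.9  82.    0.   67.2 -23. ]
0 -3.0 0 -0.1760 0.0023 -0.0808  (len 194)
```

View pics/scene_Cc.png

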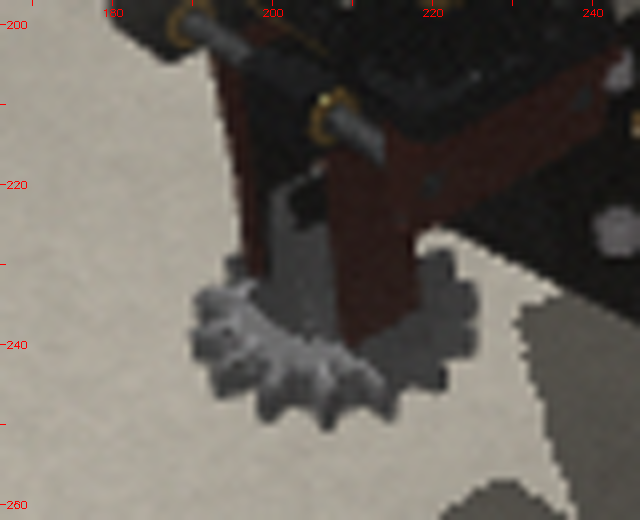

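Call:
arm_command --plan "0 0 0 0 0 0 -0.5; 0 0 0 0 0 0 -0.5; 0 0 0 0 0 0 -0.5" --force 55

```text
time: 12.85
tcp_pos: [632.0, -232.1, 218.4]
tcp_rot: [[-0.053, -0.0, 0.999], [-0.999, 0.0, -0.053], [-0.0, -1.0, -0.0]]
force: [-0.8, -0.7, -4.1]
gripper_width: 0.349
```

```bash
python3 held.py 14 36.5 C2
```

```text
t 12.85 tcp [ 632.  -232.1  218.4] grasp z 157.4 yaw -3.05 width 30.7mm F [-0.8 -0.7 -4.1] q [-26.   30.9  81.9   0.   67.2 -23. ]
scene [ 632.508 -231.751    4.442] corr 0.860 dxy [0.46  0.314] rel 7.488977118379512 in thirds 0.8737139971442764
top [ 631.15  -236.634    8.162] corr 0.228 dxy [-0.898 -4.57 ] rel 11.208865829049124 in thirds 1.3077010133890645
```

```bash
python3 go.py 559.95 -51.6 154 -7.74
python3 - <<'E'
from fit import *
for t in("E1","C","C2"):
    im=cv2.imread(f"pics/scene_{t}.png")[:,:,::-1];print(t,fit("scene",im,552,21,14,10,hub=False,chan="rb"))
crop("pics/scene_C2.png","pics/s_c2m.png",200,170,310,260,7)
E
```

```text
t 12.95 tcp [ 632.1 -232.1  218.5] grasp z 157.5 yaw -3.04 width 30.9mm F [ 0.1 -0.4 -4.2] q [-26.   30.9  81.9   0.   67.2 -23. ]
0 4.7 0 -0.1764 0.0036 -0.0816  (len 194)
E1 (array([551.081,  21.761,  21.221]), np.float64(0.8600269263494504))
C (array([551.426,  21.765,  20.769]), np.float64(0.8667184455259055))
C2 (array([550.868,  22.019,  21.237]), np.float64(0.8678224412952501))
```

View pics/s_c2m.png

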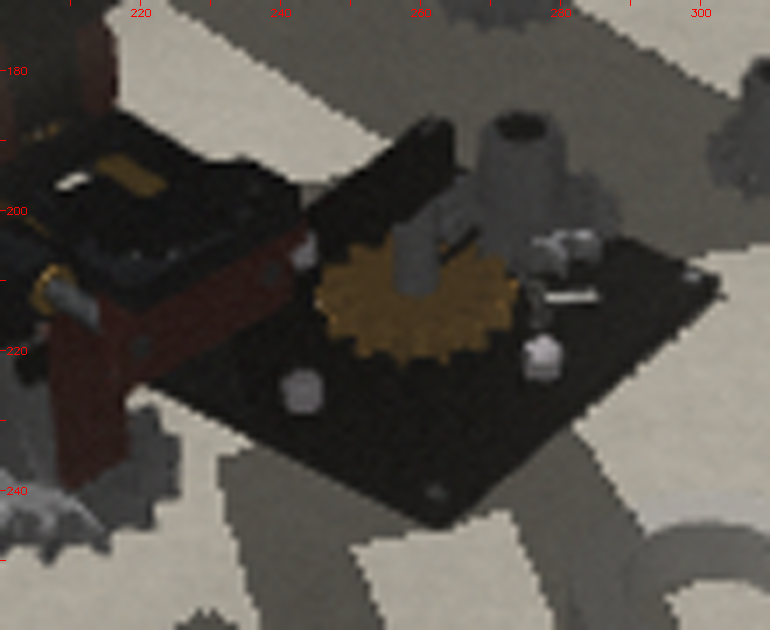

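Call:
arm_command --plan "0 2 0 -0.02 0 -0.009 -0.5; 0 4.4 0 -0.055 0.0005 -0.025 -0.5; 0 4.4 0 -0.09 0.001 -0.042 -0.5; 0 4.4 0 -0.125 0.0016 -0.058 -0.5; 0 4.4 0 -0.155 0.002 -0.072 -0.5; 0 4.4 0 -0.17 0.0036 -0.079 -0.5; 0 4.4 0 -0.1764 0.0036 -0.0816 -0.5; 0 4.4 0 -0.1764 0.0036 -0.0816 -0.5"

```text
time: 13.95
tcp_pos: [560.5, -51.9, 215.1]
tcp_rot: [[-0.129, 0.001, 0.992], [-0.992, -0.0, -0.129], [0.0, -1.0, 0.001]]
force: [0.1, -1.2, -4.9]
gripper_width: 0.355
```

Call:
arm_command --plan "0 0 0 0 0.02 0 -0.5; 0 0 0 0 0.05 0 -0.5; 0 0 0 0 0.075 0 -0.5; 0 0 0 0 0.08 0 -0.5; 0 0 0 0 0.08 0 -0.5; 0 0 0 0 0.08 0 -0.5; 0 0 0 0 0.08 0 -0.5"

```text
time: 14.82
tcp_pos: [560.6, -51.8, 136.0]
tcp_rot: [[-0.13, 0.002, 0.992], [-0.992, -0.0, -0.13], [0.0, -1.0, 0.002]]
force: [-0.4, -0.2, -4.1]
gripper_width: 0.353
```

```bash
python3 held.py 14 36.5 C3; python3 go.py 559.95 -51.6 74 -7.4
```

```text
t 14.82 tcp [560.6 -51.8 136. ] grasp z 75.0 yaw -7.45 width 31.0mm F [-0.4 -0.2 -4.1] q [-12.3  29.  100.7   0.   50.1  -4.9]
scene [559.946 -50.028   2.366] corr 0.647 dxy [-0.69   1.741] rel 9.813229822958013 in thirds 1.1448768126784348
top [564.369 -47.26    7.557] corr 0.171 dxy [3.733 4.509] rel 15.004350606471665 in thirds 1.7505075707550275
t 14.93 tcp [560.3 -51.6 135.6] grasp z 74.6 yaw -7.44 width 30.8mm F [ 0.7 -0.8 -4.8] q [-12.3  29.1 100.7   0.   50.1  -4.9]
0 -0.0 0 0.0000 0.0006 -0.0004  (len 1)
```

View pics/scene_C3c.png

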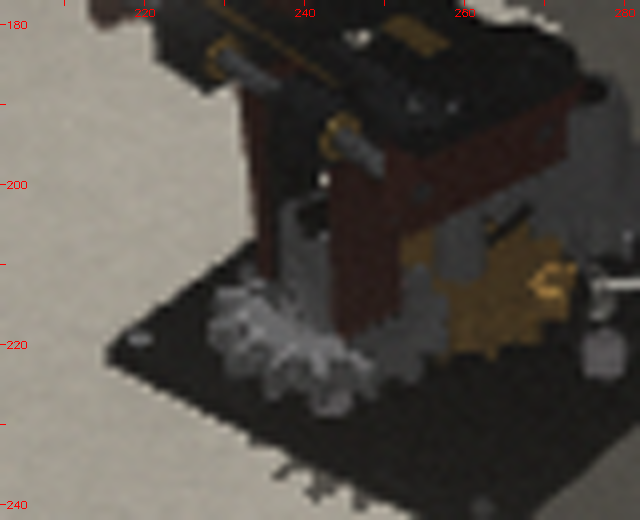

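Call:
arm_command --plan "0 0 0 0 0.006 -0.0004 -0.5; 0 0 0 0 0.011 -0.0004 -0.5; 0 0 0 0 0.013 -0.0004 -0.5; 0 0 0 0 0.015 -0.0004 -0.5; 0 0 0 0 0.017 -0.0004 -0.5; 0 0 0 0 0.018 -0.0004 -0.5; 0 0 0 0 0.018 -0.0004 -0.5"

```text
time: 15.8
tcp_pos: [559.5, -51.5, 116.9]
tcp_rot: [[-0.13, -0.0, 0.992], [-0.992, 0.0, -0.13], [-0.0, -1.0, -0.0]]
force: [0.3, 0.5, -4.5]
gripper_width: 0.351
```

```bash
python3 go.py 559.95 -51.6 47 -7.4
```

```text
t 15.80 tcp [559.5 -51.5 116.9] grasp z 55.9 yaw -7.45 width 30.9mm F [ 0.3  0.5 -4.5] q [-12.3  30.6 101.5   0.   47.9  -4.9]
0 -0.0 0 0.0000 0.0089 0.0004  (len 9)
```

Call:
arm_command --plan "0 0 0 0 0.003 0.0004 -0.5; 0 0 0 0 0.005 0.0004 -0.5; 0 0 0 0 0.007 0.0004 -0.5; 0 0 0 0 0.0085 0.0004 -0.5; 0 0 0 0 0.009 0.0004 -0.5; 0 0 0 0 0.009 0.0004 -0.5; 0 0 0 0 0.009 0.0004 -0.5"

```text
time: 16.68
tcp_pos: [559.9, -51.5, 108.7]
tcp_rot: [[-0.13, 0.0, 0.992], [-0.992, 0.0, -0.13], [-0.0, -1.0, 0.0]]
force: [-2.3, 0.4, 6.5]
gripper_width: 0.353
```

```bash
python3 go.py 559.95 -51.6 46.5 -7.4
```

```text
t 16.68 tcp [559.9 -51.5 108.7] grasp z 47.7 yaw -7.44 width 31.0mm F [-2.3  0.4  6.5] q [-12.3  31.4 101.7   0.   46.9  -4.9]
0 -0.0 0 0.0001 0.0012 0.0000  (len 1)
```

Call:
arm_command --plan "0 0 0 0 -0.0005 0 0.15; 0 0 0 0 -0.0005 0 0.15; 0 0 0 0 -0.0005 0 0.15; 0 0 0 0 -0.0005 0 0.15; 0 0 0 0 -0.02 0 0.15; 0 0 0 0 -0.06 0 0.15; 0 0 0 0 -0.09 0 0.15; 0 0 0 0 -0.09 0 0.15" --force 40

```text
time: 17.68
tcp_pos: [561.5, -51.9, 200.2]
tcp_rot: [[-0.13, 0.005, 0.992], [-0.992, -0.001, -0.13], [0.0, -1.0, 0.005]]
force: [-0.1, 0.4, -0.1]
gripper_width: 0.575
```

Call:
arm_command --plan "0 -10 0 -0.025 0 0 0.3; 0 -20 0 -0.06 0 0 0.3; 0 -30.5 0 -0.1 0 0 0.3; 0 -41 0 -0.14 0 0 0.3; 0 -51.5 0 -0.18 0 0 0.3; 0 -62 0 -0.22 0 0 0.3; 0 -72 0 -0.25 0 -0.001 0.3; 0 -81.4 0 -0.2569 0 -0.0015 0.3"

```text
time: 18.68
tcp_pos: [591.1, 205.3, 196.2]
tcp_rot: [[0.963, -0.002, 0.269], [-0.269, 0.0, 0.963], [-0.002, -1.0, -0.0]]
force: [-0.3, -0.3, -0.5]
gripper_width: 0.65
```

```bash
python3 look.py E2;python3 go.py 591.8 203.3 36.5 74
python3 - <<'E'
from fit import *
im=cv2.imread("pics/scene_E2.png")[:,:,::-1];print(fit("scene",im,551,22,14,10,hub=False,chan="rb"))
print("A",fit("scene",im,591.2,204.5,10,0))
E
```

```text
t 18.68 tcp [591.1 205.3 196.2] grasp z 135.2 yaw 74.39 width 57.2mm F [-0.3 -0.3 -0.5] q [ 12.8  28.8  89.6   0.   61.8 -61.6]
t 18.77 tcp [591.  204.3 196.3] grasp z 135.3 yaw 74.11 width 57.2mm F [-0.2  0.5  0.6] q [ 12.7  28.7  89.6   0.   61.8 -61.4]
0 0.1 0 0.0013 0.0988 -0.0006  (len 99)
(array([549.008,  27.539,  15.257]), np.float64(0.6924067083983418))
A (array([589.348, 207.855,  29.939]), np.float64(0.6105971434747065))
```

View pics/scene_E2v.png

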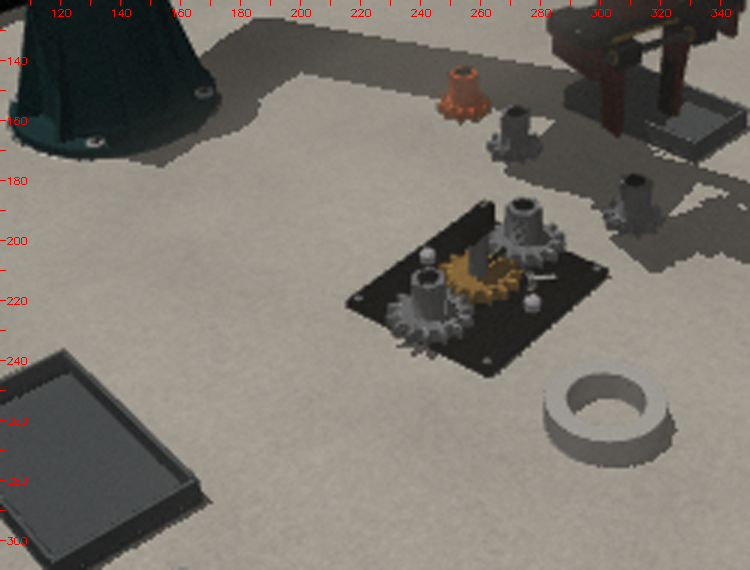

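Call:
arm_command --plan "0 0 0 0.0005 0.03 -0.0005 0.3; 0 0 0 0.0005 0.06 -0.0005 0.3; 0 0 0 0.0005 0.085 -0.0005 0.3; 0 0 0 0.0005 0.099 -0.0005 0.3; 0 0 0 0.0005 0.099 -0.0005 0.3; 0 0 0 0.0005 0.099 -0.0005 0.3; 0 0 0 0.0005 0.099 -0.0005 0.3"

```text
time: 19.65
tcp_pos: [592.8, 202.9, 100.1]
tcp_rot: [[0.961, 0.002, 0.277], [-0.277, 0.001, 0.961], [0.002, -1.0, 0.001]]
force: [-0.5, 0.2, 0.0]
gripper_width: 0.651
```

Call:
arm_command --plan "0 0 0 0 0 0 -0.5; 0 0 0 0 0 0 -0.5; 0 0 0 0 0 0 -0.5; 0 0 0 0 0 0 -0.5; 0 0 0 0 0 0 -0.5; 0 0 0 0 0 0 -0.5; 0 0 0 0 0 0 -0.5"

```text
time: 20.52
tcp_pos: [592.2, 202.8, 99.2]
tcp_rot: [[0.961, 0.0, 0.276], [-0.276, 0.0, 0.961], [0.0, -1.0, 0.0]]
force: [-1.2, 0.7, 3.7]
gripper_width: 0.341
```

```bash
python3 go.py
```

```text
t 20.52 tcp [592.2 202.8  99.2] grasp z 38.2 yaw 73.95 width 30.0mm F [-1.2  0.7  3.7] q [ 12.6  35.8  93.5   0.   50.7 -61.4]
```

Call:
arm_command --plan "0 0 0 0 -0.02 0 -0.5; 0 0 0 0 -0.05 0 -0.5; 0 0 0 0 -0.08 0 -0.5; 0 0 0 0 -0.11 0 -0.5; 0 0 0 0 -0.12 0 -0.5; 0 0 0 0 -0.12 0 -0.5; 0 0 0 0 -0.12 0 -0.5"

```text
time: 21.4
tcp_pos: [591.2, 202.5, 217.3]
tcp_rot: [[0.961, -0.003, 0.276], [-0.276, -0.001, 0.961], [-0.003, -1.0, -0.001]]
force: [-0.5, 0.6, -2.5]
gripper_width: 0.347
```

```bash
python3 held.py 10 36.8 A; python3 go.py 614.7 24.3 154 95
```

```text
t 21.40 tcp [591.2 202.5 217.3] grasp z 156.3 yaw 73.95 width 30.5mm F [-0.5  0.6 -2.5] q [ 12.6  27.4  88.5   0.   64.2 -61.4]
scene [589.486 212.173   9.959] corr 0.354 dxy [-1.667  9.669] rel 8.006225963528088 in thirds 0.667185496960674
top [590.301 202.981  13.532] corr 0.193 dxy [-0.852  0.477] rel 11.57892213565605 in thirds 0.9649101779713375
t 21.50 tcp [591.3 202.5 217.5] grasp z 156.5 yaw 73.95 width 29.9mm F [-1.2  0.9 -3.9] q [ 12.6  27.4  88.5   0.   64.2 -61.4]
0 -21.0 0 0.0718 0.0025 -0.1648  (len 180)
```

View pics/scene_Ac.png

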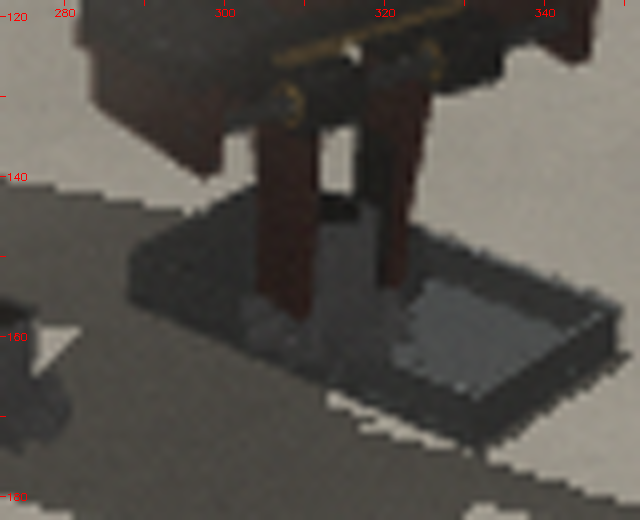

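Call:
arm_command --plan "0 -4 0 0.008 0 -0.018 -0.5; 0 -9 0 0.02 0 -0.046 -0.5; 0 -14 0 0.034 0.001 -0.078 -0.5; 0 -19 0 0.048 0.0015 -0.11 -0.5; 0 -21 0 0.06 0.002 -0.138 -0.5; 0 -21 0 0.068 0.0025 -0.157 -0.5; 0 -21 0 0.0718 0.0025 -0.1648 -0.5; 0 -21 0 0.0718 0.0025 -0.1648 -0.5"

```text
time: 22.5
tcp_pos: [615.5, 24.6, 216.2]
tcp_rot: [[0.996, -0.0, -0.085], [0.085, 0.001, 0.996], [-0.0, -1.0, 0.001]]
force: [0.3, 0.4, -3.5]
gripper_width: 0.342
```

```bash
python3 held.py 10 36.8 A2
```

```text
t 22.50 tcp [615.5  24.6 216.2] grasp z 155.2 yaw 94.90 width 30.1mm F [ 0.3  0.4 -3.5] q [ -4.1  26.7  89.9   0.   63.4 -99.1]
scene [615.297  29.528   6.544] corr 0.530 dxy [-0.235  4.942] rel 19.64613859261766 in thirds 1.6371782160514716
top [603.004  31.172  30.564] corr 0.357 dxy [-12.528   6.587] rel 7.666735458585492 in thirds 0.6388946215487911
```

View pics/scene_A2c.png

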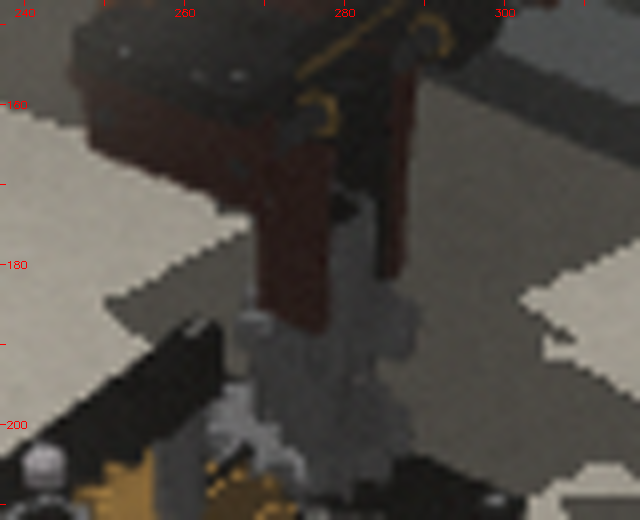

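```bash
python3 -c "
from go import *
for p in((690,60,110),(700,100,110),(680,0,110),(720,60,60),(700,-60,110),(640,-60,110)): print(p,proj('scene',[p])[0])
go(690,60,155,95)"
python3 - <<'E'
from h import *
a=cv2.imread("pics/scene_A2.png");cv2.imwrite("pics/sA2.png",cv2.resize(a,(768,576)))
E
```

```text
(690, 60, 110) [309.127 196.922]
(700, 100, 110) [321.796 191.77 ]
(680, 0, 110) [290.948 205.738]
(720, 60, 60) [317.559 217.47 ]
(700, -60, 110) [281.333 220.11 ]
(640, -60, 110) [262.556 210.1  ]
0 -0.0 0 0.0773 0.0004 0.0280  (len 82)
```

View pics/sA2.png

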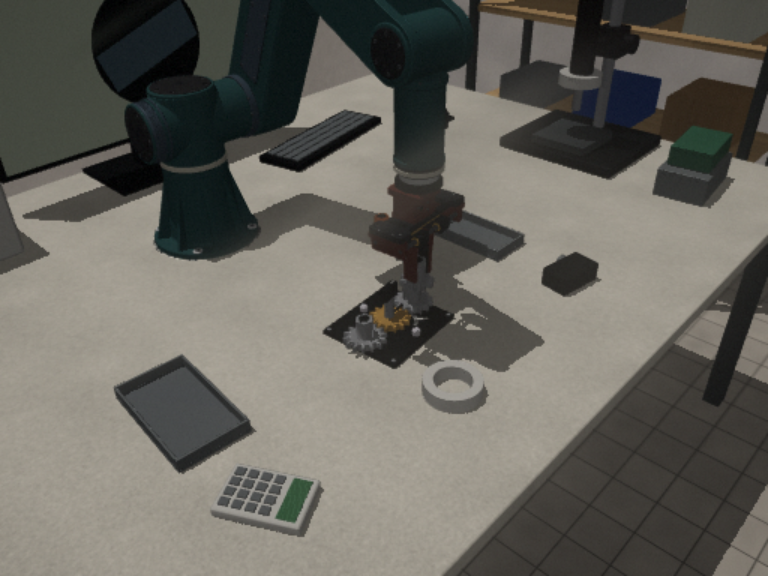

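Call:
arm_command --plan "0 0 0 0 0 -0.02 -0.5; 0 0 0 0 0 -0.05 -0.5; 0 0 0 0 0 -0.09 -0.5; 0 0 0 0 0 -0.13 -0.5; 0 0 0 0 0 -0.16 -0.5; 0 0 0 0 0 -0.18 -0.5; 0 0 0 0 0 -0.18 -0.5; 0 0 0 0 0 -0.18 -0.5"

```text
time: 23.6
tcp_pos: [630.8, -154.0, 216.3]
tcp_rot: [[0.996, -0.001, -0.087], [0.087, 0.001, 0.996], [-0.001, -1.0, 0.001]]
force: [-0.9, 0.1, -3.6]
gripper_width: 0.342
```

```bash
python3 held.py 10 36.8 A3
```

```text
t 23.60 tcp [ 630.8 -154.   216.3] grasp z 155.3 yaw 94.97 width 30.1mm F [-0.9  0.1 -3.6] q [ -19.8   29.2   85.4    0.    65.5 -114.8]
scene [ 627.129 -152.865   14.811] corr 0.442 dxy [-3.69   1.092] rel 27.83974348723808 in thirds 2.319978623936507
top [ 634.32  -156.272   19.907] corr 0.136 dxy [ 3.5   -2.315] rel 32.93507249609907 in thirds 2.744589374674922
```

View pics/scene_A3c.png

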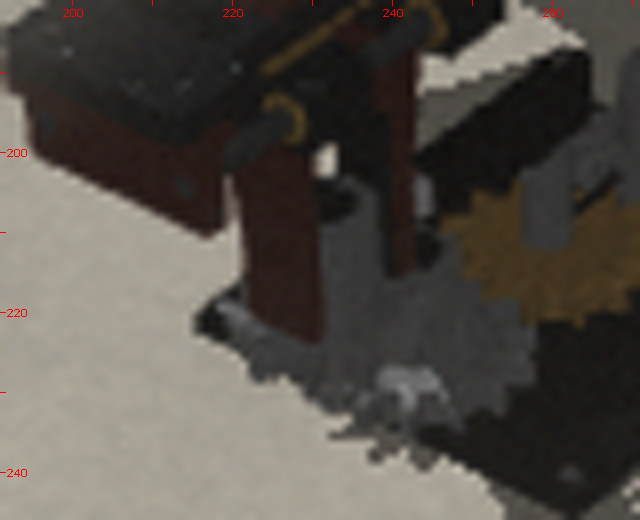

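Call:
arm_command --plan "0 0 0 0 0 -0.02 -0.5; 0 0 0 0 0 -0.05 -0.5; 0 0 0 0 0 -0.075 -0.5; 0 0 0 0 0 -0.085 -0.5; 0 0 0 0 0 -0.085 -0.5; 0 0 0 0 0 -0.085 -0.5"

```text
time: 24.45
tcp_pos: [638.2, -238.7, 216.3]
tcp_rot: [[0.996, -0.001, -0.087], [0.087, 0.001, 0.996], [-0.001, -1.0, 0.001]]
force: [-0.1, 0.9, -2.6]
gripper_width: 0.351
```

```bash
python3 held.py 10 36.8 A4;python3 go.py 614.7 24.3 154 95
```

```text
t 24.45 tcp [ 638.2 -238.7  216.3] grasp z 155.3 yaw 94.97 width 30.9mm F [-0.1  0.9 -2.6] q [ -26.3   31.6   80.9    0.    67.6 -121.3]
scene [ 635.078 -237.394   14.347] corr 0.902 dxy [-3.089  1.295] rel 27.379910473570774 in thirds 2.281659206130898
top [ 687.107 -254.631   25.959] corr 0.477 dxy [ 48.94  -15.942] rel 2.9922288948694984 in thirds 0.24935240790579152
t 24.55 tcp [ 638.3 -238.5  216.4] grasp z 155.4 yaw 95.00 width 30.2mm F [ 0.  -0.5 -2.5] q [ -26.3   31.6   80.8    0.    67.6 -121.3]
0 -0.0 0 -0.0006 0.0016 0.2639  (len 264)
```

View pics/scene_A4c.png

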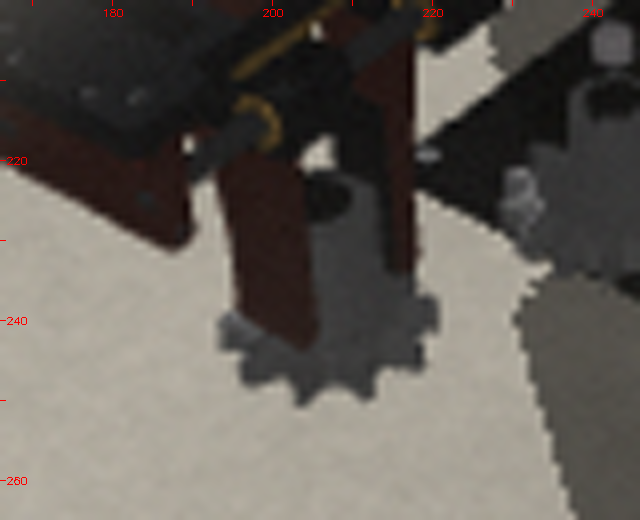

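Call:
arm_command --plan "0 3 0 0 0 0.025 -0.5; 0 8 0 0 0 0.065 -0.5; 0 13.6 0 0 0.0005 0.11 -0.5; 0 13.6 0 0 0.001 0.155 -0.5; 0 13.6 0 0 0.0016 0.2 -0.5; 0 13.6 0 0.0002 0.0016 0.24 -0.5; 0 13.6 0 0.0002 0.0016 0.258 -0.5; 0 13.6 0 0.0002 0.0016 0.2639 -0.5"

```text
time: 25.55
tcp_pos: [615.7, 24.4, 215.0]
tcp_rot: [[0.989, 0.0, 0.148], [-0.148, -0.0, 0.989], [0.0, -1.0, -0.0]]
force: [-0.1, -0.2, -2.8]
gripper_width: 0.341
```

Call:
arm_command --plan "0 0 0 0 0 0 -0.5; 0 0 0 0 0.03 0 -0.5; 0 0 0 0 0.06 0 -0.5; 0 0 0 0 0.08 0 -0.5; 0 0 0 0 0.08 0 -0.5; 0 0 0 0 0.08 0 -0.5; 0 0 0 0 0.08 0 -0.5"

```text
time: 26.42
tcp_pos: [616.7, 23.0, 136.1]
tcp_rot: [[0.989, 0.002, 0.151], [-0.151, -0.0, 0.989], [0.002, -1.0, 0.0]]
force: [-0.6, -0.6, -3.7]
gripper_width: 0.347
```

```bash
python3 held.py 10 36.8 A5;python3 go.py 615.5 24.3 74 81.4
```

```text
t 26.43 tcp [616.7  23.  136.1] grasp z 75.1 yaw 81.33 width 30.5mm F [-0.6 -0.6 -3.7] q [ -4.3  32.4  93.5   0.   54.  -85.6]
scene [614.394  23.885   1.58 ] corr 0.423 dxy [-2.344  0.849] rel 28.248997169843193 in thirds 2.354083097486933
top [594.87   30.185  31.693] corr 0.287 dxy [-21.868   7.15 ] rel 22.362969638020743 in thirds 1.8635808031683954
t 26.52 tcp [616.5  23.3 135.9] grasp z 74.9 yaw 81.35 width 30.3mm F [ 0.1 -0.1 -2.7] q [ -4.3  32.4  93.6   0.   54.  -85.6]
0 -0.0 0 -0.0011 0.0009 0.0009  (len 2)
```

View pics/scene_A5c.png

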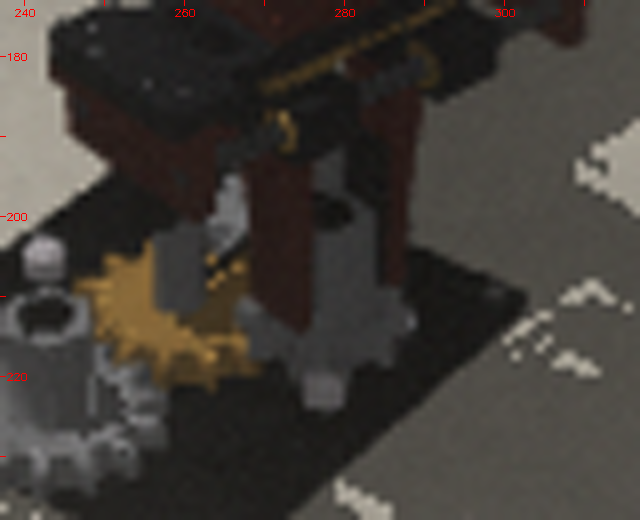

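Call:
arm_command --plan "0 0 0 -0.0011 0.006 0.001 -0.5; 0 0 0 -0.0011 0.011 0.001 -0.5; 0 0 0 -0.0011 0.013 0.001 -0.5; 0 0 0 -0.0011 0.015 0.001 -0.5; 0 0 0 -0.0011 0.017 0.001 -0.5; 0 0 0 -0.0011 0.0185 0.001 -0.5; 0 0 0 -0.0011 0.0185 0.001 -0.5"

```text
time: 27.4
tcp_pos: [614.8, 24.6, 116.3]
tcp_rot: [[0.989, -0.0, 0.15], [-0.15, 0.0, 0.989], [-0.0, -1.0, 0.0]]
force: [-0.8, -0.2, -3.8]
gripper_width: 0.34
```

```bash
python3 go.py 615.4 24.5 47 81.4
```

```text
t 27.40 tcp [614.8  24.6 116.3] grasp z 55.3 yaw 81.35 width 29.9mm F [-0.8 -0.2 -3.8] q [ -4.1  33.8  94.4   0.   51.8 -85.5]
0 -0.0 0 0.0006 0.0083 -0.0000  (len 8)
```

Call:
arm_command --plan "0 0 0 0.0003 0.003 0 -0.5; 0 0 0 0.0003 0.005 0 -0.5; 0 0 0 0.0003 0.007 0 -0.5; 0 0 0 0.0003 0.008 0 -0.5; 0 0 0 0.0003 0.0085 0 -0.5; 0 0 0 0.0003 0.0085 0 -0.5; 0 0 0 0.0003 0.0085 0 -0.5"

```text
time: 28.28
tcp_pos: [615.2, 24.5, 109.1]
tcp_rot: [[0.989, 0.0, 0.15], [-0.15, 0.0, 0.989], [0.0, -1.0, 0.0]]
force: [-3.4, 0.2, 9.1]
gripper_width: 0.346
```

```bash
python3 go.py 615.4 24.5 47 81.4
```

```text
t 28.27 tcp [615.2  24.5 109.1] grasp z 48.1 yaw 81.36 width 30.5mm F [-3.4  0.2  9.1] q [ -4.1  34.4  94.6   0.   51.  -85.5]
0 -0.0 0 0.0002 0.0011 0.0000  (len 1)
```

Call:
arm_command --plan "0 0 0 0 -0.0005 0 0.15; 0 0 0 0 -0.0005 0 0.15; 0 0 0 0 -0.0005 0 0.15; 0 0 0 0 -0.0005 0 0.15; 0 0 0 0 -0.02 0 0.15; 0 0 0 0 -0.06 0 0.15; 0 0 0 0 -0.09 0 0.15; 0 0 0 0 -0.09 0 0.15"

```text
time: 29.28
tcp_pos: [616.8, 24.5, 200.2]
tcp_rot: [[0.989, 0.005, 0.15], [-0.15, -0.0, 0.989], [0.005, -1.0, 0.001]]
force: [-0.0, 0.4, 1.0]
gripper_width: 0.57
```

Call:
arm_command --plan "0 -4 0 -0.018 0 0.013 0.3; 0 -10 0 -0.05 0 0.038 0.3; 0 -16 0 -0.09 0 0.067 0.3; 0 -19.6 0 -0.13 0 0.097 0.3; 0 -19.6 0 -0.17 0 0.127 0.3; 0 -19.6 0 -0.205 0 0.153 0.3; 0 -19.6 0 -0.224 0 0.167 0.3; 0 -19.6 0 -0.2284 0 0.1712 0.3"

```text
time: 30.28
tcp_pos: [413.4, 228.6, 196.8]
tcp_rot: [[0.981, -0.002, -0.192], [0.192, -0.001, 0.981], [-0.002, -1.0, -0.0]]
force: [0.1, -0.9, -0.3]
gripper_width: 0.649
```

```bash
python3 look.py E3;python3 go.py 415.1 227.9 36.5 101
```

```text
t 30.27 tcp [413.4 228.6 196.8] grasp z 135.8 yaw 101.07 width 57.1mm F [ 0.1 -0.9 -0.3] q [ 20.5  17.9 108.9   0.   53.3 -80.5]
t 30.38 tcp [414.9 228.2 197.3] grasp z 136.3 yaw 101.01 width 57.1mm F [-0.4  0.1  0.3] q [ 20.4  17.9 108.8  -0.   53.3 -80.6]
0 0.0 0 0.0002 0.0998 -0.0003  (len 100)
```

View pics/scene_E3v.png

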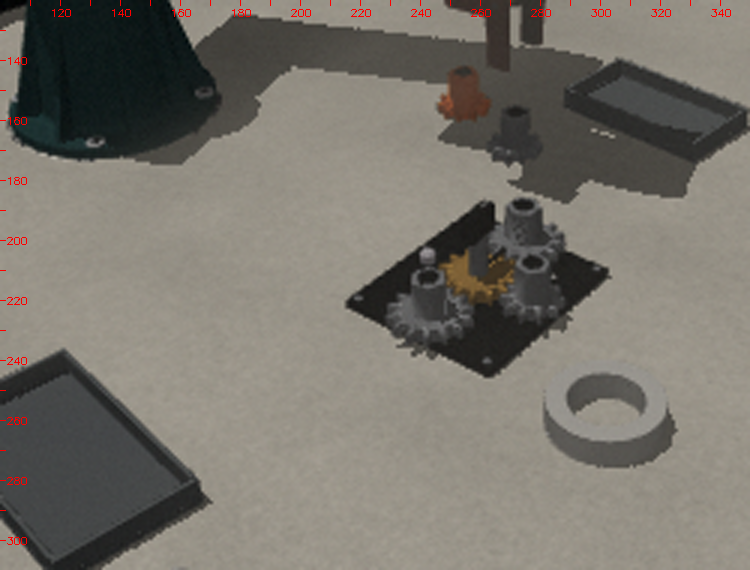

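Call:
arm_command --plan "0 0 0 0 0.03 0 0.3; 0 0 0 0 0.06 0 0.3; 0 0 0 0 0.085 0 0.3; 0 0 0 0 0.0998 0 0.3; 0 0 0 0 0.0998 0 0.3; 0 0 0 0 0.0998 0 0.3; 0 0 0 0 0.0998 0 0.3"

```text
time: 31.25
tcp_pos: [415.8, 228.3, 98.9]
tcp_rot: [[0.982, 0.002, -0.19], [0.19, 0.001, 0.982], [0.002, -1.0, 0.0]]
force: [-0.4, 0.5, 0.3]
gripper_width: 0.651
```

Call:
arm_command --plan "0 0 0 0 0 0 -0.5; 0 0 0 0 0 0 -0.5; 0 0 0 0 0 0 -0.5; 0 0 0 0 0 0 -0.5; 0 0 0 0 0 0 -0.5; 0 0 0 0 0 0 -0.5; 0 0 0 0 0 0 -0.5"

```text
time: 32.12
tcp_pos: [415.1, 228.3, 98.3]
tcp_rot: [[0.982, 0.0, -0.19], [0.19, 0.0, 0.982], [0.0, -1.0, 0.0]]
force: [-2.3, 0.4, 5.6]
gripper_width: 0.341
```

```bash
python3 go.py
```

```text
t 32.12 tcp [415.1 228.3  98.3] grasp z 37.3 yaw 100.95 width 30.0mm F [-2.3  0.4  5.6] q [ 20.4  27.7 113.5   0.   38.8 -80.5]
```

Call:
arm_command --plan "0 0 0 0 -0.02 0 -0.5; 0 0 0 0 -0.05 0 -0.5; 0 0 0 0 -0.08 0 -0.5; 0 0 0 0 -0.11 0 -0.5; 0 0 0 0 -0.12 0 -0.5; 0 0 0 0 -0.12 0 -0.5; 0 0 0 0 -0.12 0 -0.5"

```text
time: 33.0
tcp_pos: [414.4, 227.8, 216.9]
tcp_rot: [[0.982, -0.002, -0.19], [0.19, -0.001, 0.982], [-0.002, -1.0, -0.0]]
force: [0.3, 0.1, -1.9]
gripper_width: 0.342
```

```bash
python3 held.py 10 37 B; python3 go.py 493.2 14 154 95
```

```text
t 33.00 tcp [414.4 227.8 216.9] grasp z 155.9 yaw 100.95 width 30.1mm F [ 0.3  0.1 -1.9] q [ 20.4  16.3 107.6   0.   56.2 -80.5]
scene [410.692 229.177   5.848] corr 0.673 dxy [-3.669  1.359] rel 12.895305965807239 in thirds 1.0746088304839365
top [418.056 232.18   31.96 ] corr 0.423 dxy [3.695 4.362] rel 3.0071702215411307 in thirds 0.25059751846176087
t 33.10 tcp [414.4 227.9 216.9] grasp z 155.9 yaw 100.95 width 29.9mm F [-0.8 -0.2 -2.8] q [ 20.4  16.3 107.6   0.   56.3 -80.5]
0 6.0 0 0.0367 0.0019 -0.2249  (len 228)
```

View pics/scene_Bc.png

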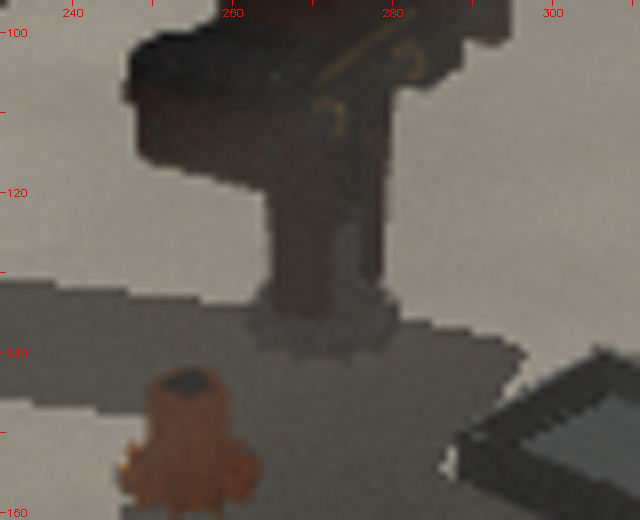

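Call:
arm_command --plan "0 2 0 0.003 0 -0.02 -0.5; 0 5.6 0 0.009 0 -0.055 -0.5; 0 5.6 0 0.016 0.001 -0.098 -0.5; 0 5.6 0 0.023 0.0015 -0.14 -0.5; 0 5.6 0 0.03 0.0019 -0.182 -0.5; 0 5.6 0 0.035 0.0019 -0.21 -0.5; 0 5.6 0 0.0367 0.0019 -0.222 -0.5; 0 5.6 0 0.0367 0.0019 -0.2249 -0.5"

```text
time: 34.1
tcp_pos: [493.6, 14.2, 215.6]
tcp_rot: [[0.996, -0.001, -0.092], [0.092, 0.001, 0.996], [-0.001, -1.0, 0.001]]
force: [-0.7, 0.8, -2.9]
gripper_width: 0.336
```

Call:
arm_command --plan "0 0 0 0 0 0 -0.5; 0 0 0 0 0.03 0 -0.5; 0 0 0 0 0.06 0 -0.5; 0 0 0 0 0.08 0 -0.5; 0 0 0 0 0.08 0 -0.5; 0 0 0 0 0.08 0 -0.5; 0 0 0 0 0.08 0 -0.5"

```text
time: 34.98
tcp_pos: [494.5, 14.5, 137.2]
tcp_rot: [[0.996, 0.002, -0.094], [0.094, -0.0, 0.996], [0.002, -1.0, -0.0]]
force: [-0.8, -0.4, -1.7]
gripper_width: 0.341
```

```bash
python3 held.py 10 37.3 B2;python3 go.py 493.3 14.1 74 95.4
```

```text
t 34.98 tcp [494.5  14.5 137.2] grasp z 76.2 yaw 95.38 width 30.0mm F [-0.8 -0.4 -1.7] q [  -6.3   24.8  109.4    0.    45.7 -101.7]
scene [489.286  19.467   4.445] corr 0.409 dxy [-5.246  4.932] rel 17.065783649346173 in thirds 1.4221486374455143
top [492.311  20.525  34.468] corr 0.197 dxy [-2.22  5.99] rel 11.088229263631021 in thirds 0.9240191053025851
t 35.08 tcp [494.5  14.4 137. ] grasp z 76.0 yaw 95.36 width 29.6mm F [-0.3  0.1 -1.1] q [  -6.3   24.8  109.4    0.    45.7 -101.7]
0 -0.0 0 -0.0012 0.0020 -0.0002  (len 2)
```

View pics/scene_B2c.png

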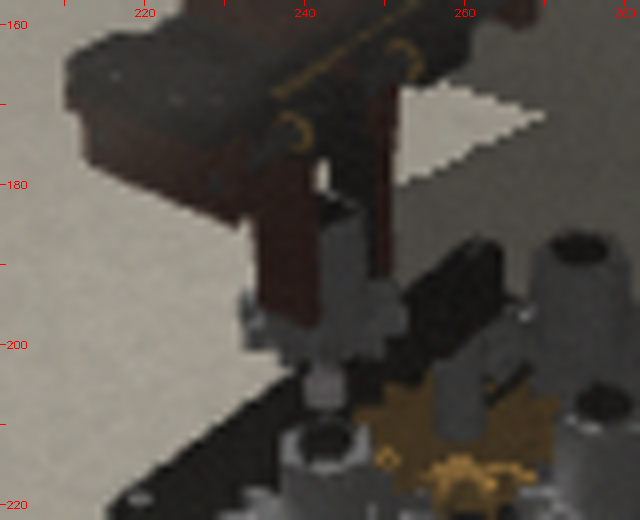

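Call:
arm_command --plan "0 0 0 -0.0007 0.006 0 -0.5; 0 0 0 -0.0007 0.011 0 -0.5; 0 0 0 -0.0007 0.014 0 -0.5; 0 0 0 -0.0007 0.016 0 -0.5; 0 0 0 -0.0007 0.018 0 -0.5; 0 0 0 -0.0007 0.019 0 -0.5; 0 0 0 -0.0007 0.019 0 -0.5"

```text
time: 35.95
tcp_pos: [493.2, 14.3, 117.1]
tcp_rot: [[0.996, -0.0, -0.093], [0.093, 0.0, 0.996], [-0.0, -1.0, 0.0]]
force: [0.7, -0.1, -1.7]
gripper_width: 0.336
```

```bash
python3 go.py 493.3 14.1 47 95.4
```

```text
t 35.95 tcp [493.2  14.3 117.1] grasp z 56.1 yaw 95.35 width 29.6mm F [ 0.7 -0.1 -1.7] q [  -6.4   26.8  110.3    0.    43.  -101.7]
0 -0.0 0 0.0001 0.0091 -0.0002  (len 9)
```

Call:
arm_command --plan "0 0 0 0 0.003 0 -0.5; 0 0 0 0 0.005 0 -0.5; 0 0 0 0 0.007 0 -0.5; 0 0 0 0 0.0085 0 -0.5; 0 0 0 0 0.0095 0 -0.5; 0 0 0 0 0.0095 0 -0.5; 0 0 0 0 0.0095 0 -0.5"

```text
time: 36.83
tcp_pos: [493.1, 14.3, 108.3]
tcp_rot: [[0.996, 0.0, -0.093], [0.093, 0.0, 0.996], [0.0, -1.0, 0.0]]
force: [-1.5, 0.9, 6.0]
gripper_width: 0.341
```

```bash
python3 go.py 493.3 14.1 47 95.4
```

```text
t 36.83 tcp [493.1  14.3 108.3] grasp z 47.3 yaw 95.36 width 30.0mm F [-1.5  0.9  6. ] q [  -6.4   27.6  110.6    0.    41.7 -101.7]
0 -0.0 0 0.0002 0.0003 -0.0002  (len 0)
```

Call:
arm_command --plan "0 0 0 0 0 0 0.15; 0 0 0 0 0 0 0.15; 0 0 0 0 0 0 0.15; 0 0 0 0 0 0 0.15; 0 0 0 0 -0.03 0 0.15; 0 0 0 0 -0.07 0 0.15; 0 0 0 0 -0.11 0 0.15; 0 0 0 0 -0.12 0 0.15"

```text
time: 37.83
tcp_pos: [494.5, 14.1, 230.0]
tcp_rot: [[0.996, 0.004, -0.093], [0.093, -0.0, 0.996], [0.004, -1.0, -0.001]]
force: [-0.1, -0.3, 0.7]
gripper_width: 0.572
```

Call:
arm_command --plan "0 10 0 -0.03 0 0.05 0.0; 0 20.5 0 -0.04 0 0.1 0.0; 0 31 0 -0.05 0 0.16 0.0; 0 41.5 0 -0.05 0 0.2 0.0; 0 52 0 -0.05 0 0.23 0.0; 0 62.5 0 -0.05 0 0.25 0.0; 0 73 0 -0.05 0 0.26 0.0; 0 83.5 0 -0.05 0 0.26 0.0"

```text
time: 38.83
tcp_pos: [418.4, 269.0, 226.5]
tcp_rot: [[0.228, -0.002, 0.974], [-0.974, -0.001, 0.228], [0.0, -1.0, -0.002]]
force: [0.6, -0.2, 0.4]
gripper_width: 0.497
```

```bash
python3 look.py E4;python3 go.py 553.95 19.15 120 9.1
python3 - <<'E'
from fit import *
im=cv2.imread("pics/top_E4.png")[:,:,::-1];print(fit("top",im,555,18,14,10,hub=False,chan="rb"))
crop("pics/top_E4.png","pics/t_E4.png",180,150,290,250,7)
E
```

```text
t 38.83 tcp [418.4 269.  226.5] grasp z 165.5 yaw 13.15 width 43.7mm F [ 0.6 -0.2  0.4] q [ 24.8  17.3 104.1   0.   58.6  11.6]
t 38.92 tcp [418.5 268.5 226.6] grasp z 165.6 yaw 13.39 width 43.9mm F [ 0.3  0.2 -0.1] q [ 24.7  17.3 104.2   0.   58.6  11.3]
0 4.3 0 0.2739 0.0455 0.0741  (len 287)
(array([554.937,  17.746,  20.604]), np.float64(0.9238175568323181))
```

View pics/scene_E4v.png

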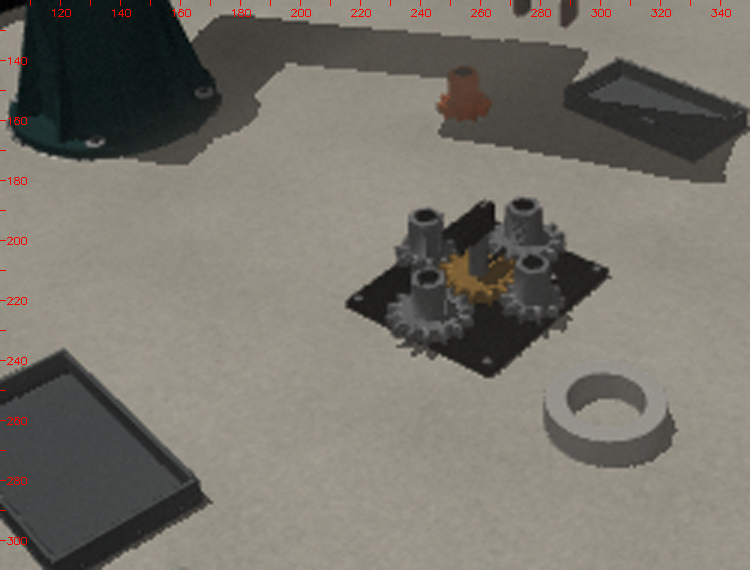

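View pics/t_E4.png

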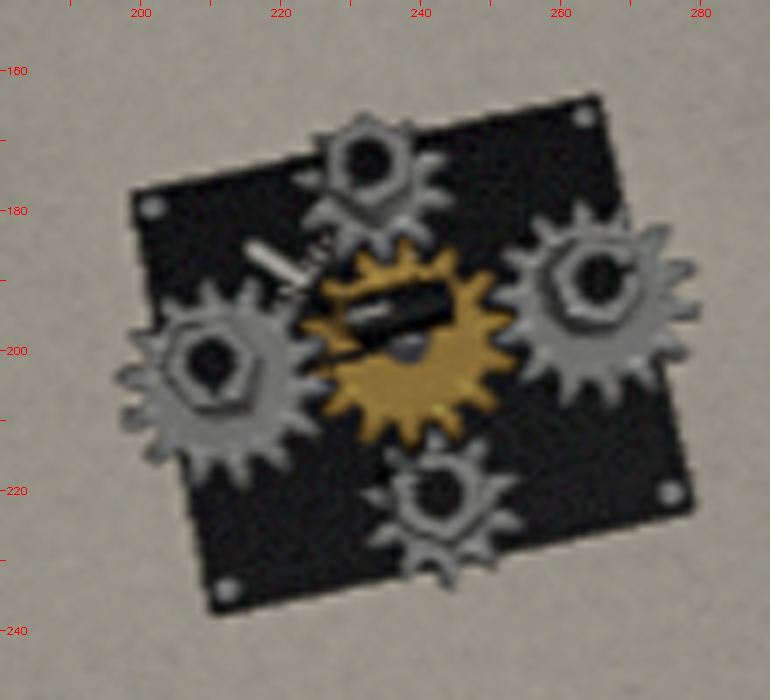

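Call:
arm_command --plan "0 2 0 0.03 0.005 0.008 -0.25; 0 5.6 0 0.075 0.012 0.02 -0.25; 0 5.6 0 0.125 0.02 0.034 -0.25; 0 5.6 0 0.175 0.029 0.047 -0.25; 0 5.6 0 0.225 0.037 0.06 -0.25; 0 5.6 0 0.26 0.043 0.07 -0.25; 0 5.6 0 0.2739 0.0455 0.0741 -0.25; 0 5.6 0 0.2739 0.0455 0.0741 -0.25" --force 30

```text
time: 39.92
tcp_pos: [554.6, 19.0, 181.6]
tcp_rot: [[0.137, -0.001, 0.991], [-0.991, 0.001, 0.137], [-0.001, -1.0, -0.001]]
force: [-0.2, -0.8, 0.5]
gripper_width: 0.376
```

Call:
arm_command --plan "0 0 0 0 0 0 -0.25; 0 0 0 0 0 0 -0.25; 0 0 0 0 0 0 -0.25"

```text
time: 40.3
tcp_pos: [554.5, 20.1, 182.4]
tcp_rot: [[0.138, 0.0, 0.99], [-0.99, 0.0, 0.138], [-0.0, -1.0, 0.0]]
force: [-0.6, 0.0, 0.6]
gripper_width: 0.375
```

```bash
python3 look.py K;python3 go.py 553.95 19.15 81 7.75
python3 - <<'E'
from h import *
crop("pics/scene_K.png","pics/s_K.png",200,150,310,240,7)
E
```

```text
t 40.30 tcp [554.5  20.1 182.4] grasp z 121.4 yaw 7.92 width 33.0mm F [-0.6  0.   0.6] q [ -5.1  24.8  99.6   0.   55.6 -13. ]
t 40.40 tcp [554.7  19.8 182.4] grasp z 121.4 yaw 7.89 width 32.8mm F [ 0.4  1.  -0.4] q [ -5.1  24.8  99.6   0.   55.6 -13. ]
0 0.1 0 0.0005 0.0404 -0.0009  (len 40)
```

View pics/s_K.png

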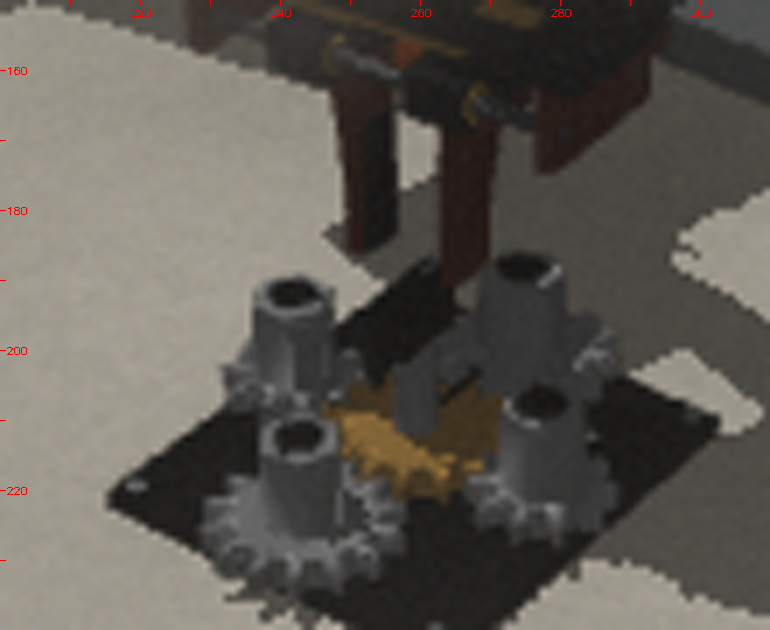

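Descend over the knob and close.

Call:
arm_command --plan "0 0 0 0.0003 0.012 -0.0005 -0.25; 0 0 0 0.0003 0.025 -0.0005 -0.25; 0 0 0 0.0003 0.036 -0.0005 -0.25; 0 0 0 0.0003 0.04 -0.0005 -0.25; 0 0 0 0.0003 0.04 -0.0005 -0.25; 0 0 0 0.0003 0.04 -0.0005 -0.25"

```text
time: 41.15
tcp_pos: [554.7, 18.9, 142.4]
tcp_rot: [[0.136, 0.001, 0.991], [-0.991, 0.0, 0.136], [0.0, -1.0, 0.001]]
force: [-0.5, -0.2, -0.6]
gripper_width: 0.375
```

Call:
arm_command --plan "0 0 0 0 0 0 -0.9; 0 0 0 0 0 0 -0.9; 0 0 0 0 0 0 -0.9; 0 0 0 0 0 0 -0.9; 0 0 0 0 0 0 -0.9; 0 0 0 0 0 0 -0.9"

```text
time: 41.9
tcp_pos: [553.5, 18.8, 142.4]
tcp_rot: [[0.136, -0.002, 0.991], [-0.991, -0.0, 0.136], [-0.0, -1.0, -0.002]]
force: [-4.2, -0.9, 6.1]
gripper_width: 0.183
```

```bash
python3 go.py 553.95 19.15 81 -40.15; python3 -c "
from cell import bot;print(bot.get_obs()['ft_torque'])"
```

```text
t 41.90 tcp [553.5  18.8 142.4] grasp z 81.4 yaw 7.84 width 16.1mm F [-4.2 -0.9  6.1] q [ -5.2  28.  101.5  -0.   50.6 -13. ]
0 48.0 0 -0.0003 0.0004 0.0005  (len 1)
[-0.35530986  0.74753792 -0.01615206]
```

Call:
arm_command --plan "0 0 0 0 0 0 -0.9; 0 0 0 0 0 0 -0.9; 0 0 0 0 0 0 -0.9; 0 0 0 0 0 0 -0.9" --force 45

```text
time: 42.4
tcp_pos: [553.5, 18.8, 142.4]
tcp_rot: [[0.136, -0.002, 0.991], [-0.991, -0.0, 0.136], [-0.0, -1.0, -0.002]]
force: [-4.1, -2.0, 5.7]
gripper_width: 0.18
```

```bash
python3 look.py K2
python3 - <<'E'
from fit import *
crop("pics/scene_K2.png","pics/s_K2.png",200,150,310,240,7)
for t in("E4","K","K2"):
    im=cv2.imread(f"pics/scene_{t}.png")[:,:,::-1];print(t,fit("scene",im,551,22,14,10,hub=False,chan="rb"))
    for g,(x,y,N) in dict(C=(559.5,-50,14),A=(613.5,26,10),B=(492,16,10)).items(): print(g,fit("scene",im,x,y,N,10))
E
```

```text
t 42.40 tcp [553.5  18.8 142.4] grasp z 81.4 yaw 7.84 width 15.8mm F [-4.1 -2.   5.7] q [ -5.2  28.  101.5  -0.   50.6 -13. ]
E4 (array([544.489,  29.997,  19.115]), np.float64(0.6253458598562399))
C (array([553.923, -41.184,  18.139]), np.float64(0.6218032692117539))
A (array([609.442,  31.189,  33.   ]), np.float64(0.5959238115081713))
B (array([499.588,   2.329,  15.959]), np.float64(0.3829790633211982))
K (array([547.151,  27.84 ,  18.158]), np.float64(0.5970962722215873))
C (array([553.935, -41.187,  18.106]), np.float64(0.6250677291050087))
A (array([609.443,  31.193,  33.02 ]), np.float64(0.642562458340634))
B (array([496.752,  -6.772,  33.389]), np.float64(0.3451939457874034))
K2 (array([550.481,  21.718,  21.408]), np.float64(0.5890215847401375))
C (array([553.861, -41.118,  18.852]), np.float64(0.6204013760650834))
A (array([609.8  ,  28.135,   1.14 ]), np.float64(0.6431302108311397))
B (array([499.589,   3.128,  17.026]), np.float64(0.33225927567942254))
```

View pics/s_K2.png

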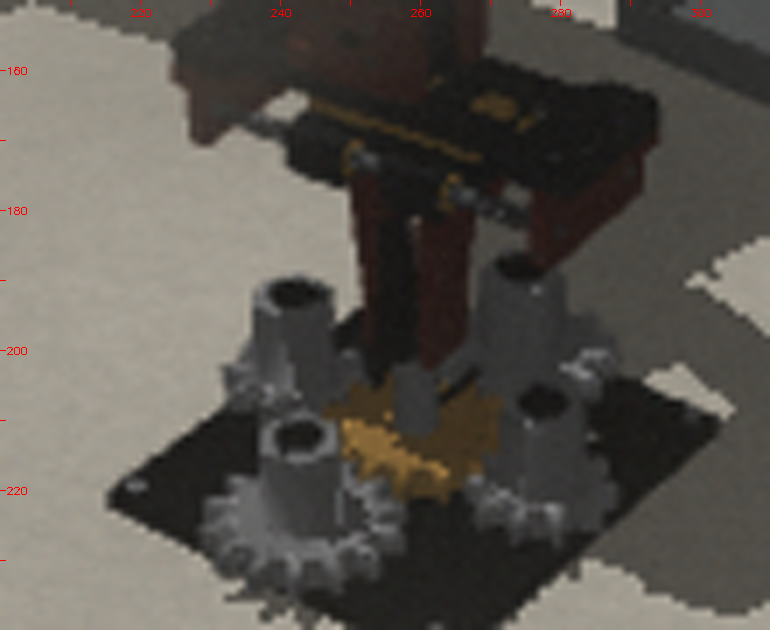

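Run:
```python
from h import *
for n,c in(("scene",(552.85,20.3)),("top",(555,18))):
    for z in(24,50,64,92): print(n,z,proj(n,[*c,z])[0])
import numpy as np
d=np.radians(97.75);e=19*np.array([np.cos(d),np.sin(d)])
for s in(1,-1): print(proj("scene",[552.85+s*e[0],20.3+s*e[1],92])[0],proj("scene",[552.85+s*e[0],20.3+s*e[1],64])[0],proj("top",[555+s*e[0],18+s*e[1],92])[0])
crop("pics/scene_E4.png","pics/s_E4k.png",230,165,290,225,12)
```

```text
scene 24 [259.064 209.917]
scene 50 [258.94  202.219]
scene 64 [258.872 197.999]
scene 92 [258.734 189.397]
top 24 [237.786 198.19 ]
top 50 [237.398 196.246]
top 64 [237.18  195.152]
top 92 [236.723 192.861]
[262.766 186.15 ] [262.853 194.707] [229.041 194.894]
[254.618 192.71 ] [254.81  201.358] [244.385 190.832]
```

View pics/s_E4k.png

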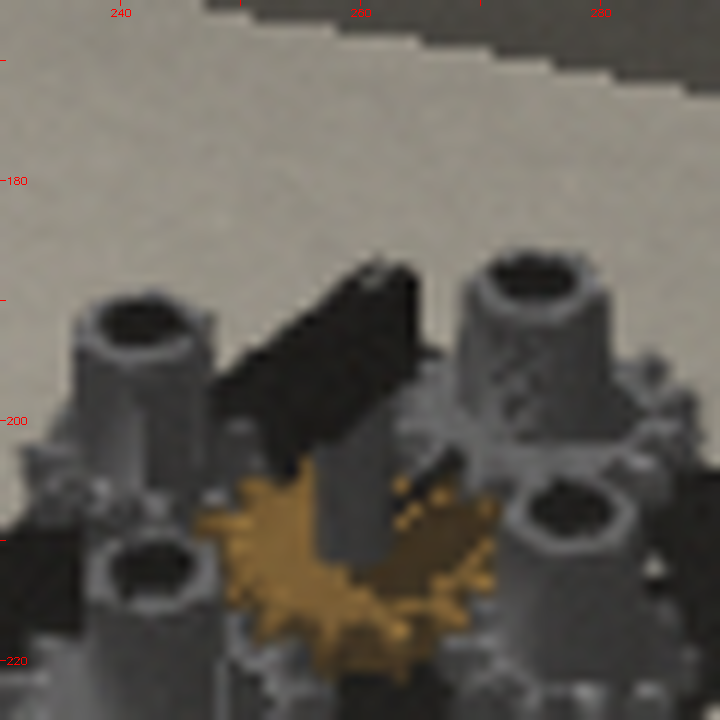

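Call:
arm_command --plan "0 4 0 0 0 0 -0.9; 0 10 0 0 0 0 -0.9; 0 17 0 0 0 0 -0.9; 0 24 0 0 0 0 -0.9; 0 31 0 0 0 0 -0.9; 0 38 0 0 0 0 -0.9; 0 44 0 0 0 0 -0.9; 0 48 0 0 0 0 -0.9"

```text
time: 43.5
tcp_pos: [553.3, 18.9, 142.4]
tcp_rot: [[-0.646, -0.002, 0.763], [-0.763, -0.0, -0.646], [0.002, -1.0, -0.002]]
force: [-4.8, -0.7, 6.8]
gripper_width: 0.173
```

Call:
arm_command --plan "0 0 0 0 0 0 -0.9; 0 0 0 0 0 0 -0.9; 0 0 0 0 0 0 -0.9"

```text
time: 43.88
tcp_pos: [553.3, 18.8, 142.4]
tcp_rot: [[-0.644, -0.002, 0.765], [-0.765, -0.0, -0.644], [0.002, -1.0, -0.002]]
force: [-5.1, -1.1, 5.9]
gripper_width: 0.174
```

```bash
python3 look.py K3; python3 -c "
from cell import bot;print(bot.get_obs()['ft_torque'])"
python3 - <<'E'
from fit import *
crop("pics/scene_K3.png","pics/s_K3.png",200,150,310,240,7)
E
```

```text
t 43.88 tcp [553.3  18.8 142.4] grasp z 81.4 yaw -40.12 width 15.3mm F [-5.1 -1.1  5.9] q [ -5.2  28.  101.5  -0.   50.6  35. ]
[-0.17516609  0.89487248  0.20762273]
```

View pics/s_K3.png

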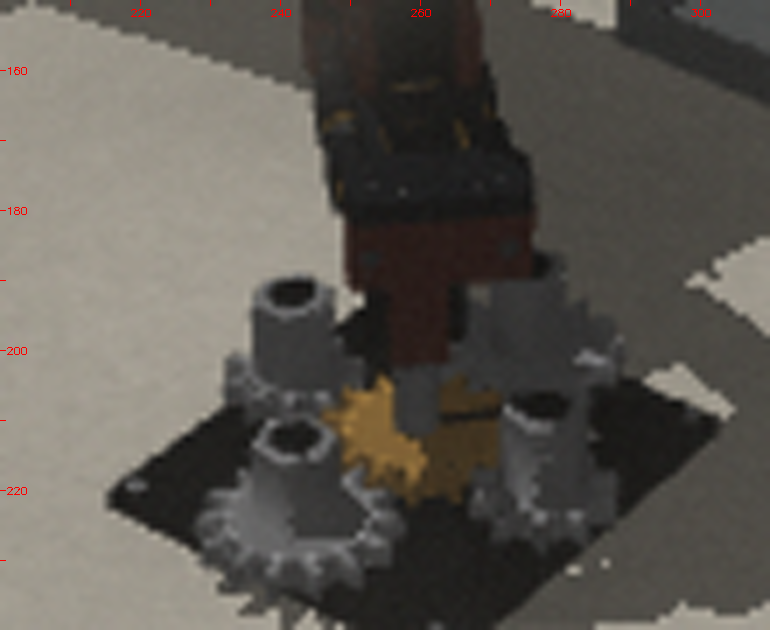

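Call:
arm_command --plan "0 0 0 0 0 0 -0.25; 0 0 0 0 0 0 -0.25; 0 0 0 0 0 0 -0.25; 0 0 0 0 0 0 -0.25; 0 0 0 0 -0.02 0 -0.25; 0 0 0 0 -0.05 0 -0.25; 0 0 0 0 -0.08 0 -0.25; 0 0 0 0 -0.08 0 -0.25"

```text
time: 44.98
tcp_pos: [556.0, 18.8, 224.4]
tcp_rot: [[-0.645, 0.005, 0.764], [-0.764, -0.0, -0.645], [-0.003, -1.0, 0.004]]
force: [-0.7, 0.4, -0.1]
gripper_width: 0.378
```

Call:
arm_command --plan "0 -4 0 -0.01 0 -0.025 0.1; 0 -10 0 -0.025 0 -0.06 0.1; 0 -16 0 -0.042 0 -0.105 0.1; 0 -22.6 0 -0.06 0 -0.15 0.1; 0 -22.6 0 -0.078 0 -0.195 0.1; 0 -22.6 0 -0.094 0 -0.235 0.1; 0 -22.6 0 -0.1056 0 -0.2627 0.1; 0 -22.6 0 -0.1056 0 -0.2627 0.1"

```text
time: 45.98
tcp_pos: [420.3, 270.1, 221.1]
tcp_rot: [[-0.299, -0.002, 0.954], [-0.954, -0.0, -0.299], [0.001, -1.0, -0.002]]
force: [0.3, -0.8, -0.9]
gripper_width: 0.544
```

```bash
python3 look.py Z
cat > zfit.py <<'E'
import sys
from fit import *
im=cv2.imread(f"pics/top_{sys.argv[1]}.png")[:,:,::-1]
q,c=fit("top",im,555,18,14,10,hub=False,chan="rb");print("master",q,c,"pointer",q[2]+25.714,"target 49.85")
for g,(x,y,N) in dict(A=(615.8,23.1,10),B=(494.8,12.8,10),C=(560.7,-53,14),D=(548.8,89.1,14)).items():
    if len(sys.argv)<3 or g in sys.argv[2]: print(g,*fit("top",im,x,y,N,10),flush=True)
crop(f"pics/top_{sys.argv[1]}.png",f"pics/t_{sys.argv[1]}.png",180,150,290,250,7)
E
python3 zfit.py Z
```

```text
t 45.98 tcp [420.3 270.1 221.1] grasp z 160.1 yaw -17.39 width 47.9mm F [ 0.3 -0.8 -0.9] q [ 24.8  17.9 104.2   0.   58.   42.2]
master [555.252  18.11    2.331] 0.9157234959424639 pointer 28.04528793224883 target 49.85
A [617.916  22.803   2.444] 0.1903908737619184
B [501.457  15.171   2.715] 0.24538359071140195
C [564.167 -55.015  18.912] 0.23926657048631264
D [551.32   99.223   3.798] 0.23999189297842716
```

View pics/t_Z.png

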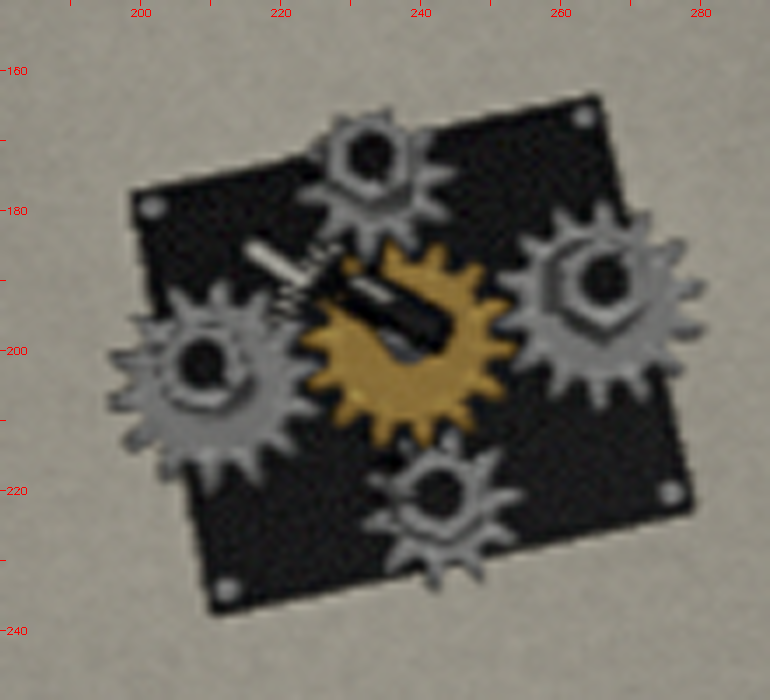

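```bash
python3 - <<'E'
from h import *
for f in("top0","top_Z"):
    im=cv2.imread(f"pics/{f}.png").astype(float)
    g=im.mean(2)
    pts=[];w=[]
    for v in range(182,192):
        for u in range(213,224):
            if g[v,u]>90: pts.append((u,v));w.append(g[v,u]-60)
    P=back("top",pts,10.3)[:,:2];w=np.array(w)
    for c in((555.03,18.0),):
        d=P-c;r=np.hypot(*d.T);s=(r>50)&(r<71);a=np.degrees(np.arctan2(d[:,1],d[:,0]));print(f,len(pts),r.min(),r.max(),"mark dir",(a[s]*w[s]).sum()/w[s].sum(),a[s].std())
E
python3 -c "
from go import *
go(553.9,19.0,125,-36.2)"
```

```text
top0 23 46.64285364616134 71.92188154041115 mark dir 50.296711546196846 2.382735780671052
top_Z 23 46.64285364616134 71.92188154041115 mark dir 50.26472542413611 2.382735780671052
0 18.7 0 0.1982 0.0356 0.2013  (len 285)
```

Run:
```python
from fit import *
def dirs(n,a,b,z):
    p=back(n,[a,b],z)[:,:2];d=p[1]-p[0];return np.degrees(np.arctan2(d[1],d[0])),p
print("E4 top pointer",dirs("top",(237.8,198.2),(226.3,202.8),24))
print("K3 scene pointer",dirs("scene",(259.06,209.9),(271.5,208.6),24), dirs("scene",(263,209.6),(271.5,208.6),24))
# render master overlay at two phases in Z & E4
for f,phs in(("E4",(20.6,24.6)),("Z",(2.33,-1.57))):
    im=cv2.imread(f"pics/top_{f}.png")
    out=[]
    for ph in phs:
        S=14;u0,v0,w=215,175,46
        c=cv2.resize(im[v0:v0+w,u0:u0+w],None,fx=S//2,fy=S//2,interpolation=cv2.INTER_CUBIC)
        P=tooth(14,40,29.5,35,3.2,np.radians(ph))+[555.1,18.0]
        p=proj("top",np.c_[P,np.full(len(P),24.)]);p=((p-[u0,v0]+.5)*S/2-.5)
        cv2.polylines(c,[p.round().astype(np.int32)],True,(0,255,0),1);out.append(c)
    cv2.imwrite(f"pics/ov_{f}.png",np.hstack(out))
```

```text
E4 top pointer (np.float64(104.80693631098335), array([[554.969,  17.968],
       [546.821,  48.792]]))
K3 scene pointer (np.float64(51.76775795922187), array([[552.79 ,  20.35 ],
       [574.34 ,  47.704]])) (np.float64(53.00001761591223), array([[559.952,  28.611],
       [574.34 ,  47.704]]))
```

View pics/ov_E4.png

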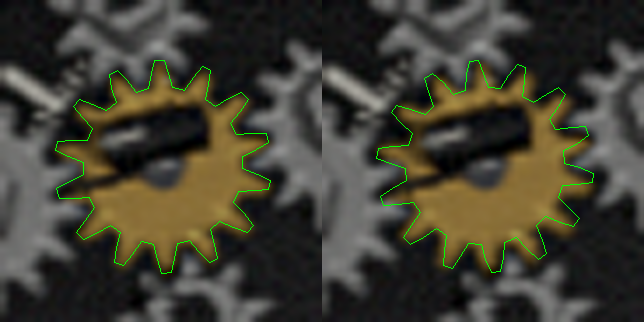

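View pics/ov_Z.png

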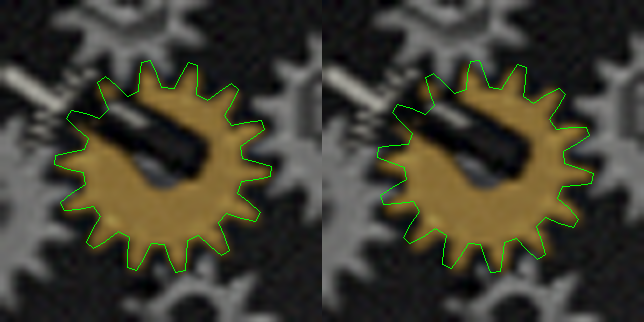

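Call:
arm_command --plan "0 5 0 0.02 0.003 0.02 -0.25; 0 12 0 0.05 0.008 0.05 -0.25; 0 18.7 0 0.09 0.015 0.091 -0.25; 0 18.7 0 0.13 0.022 0.131 -0.25; 0 18.7 0 0.165 0.029 0.167 -0.25; 0 18.7 0 0.19 0.034 0.193 -0.25; 0 18.7 0 0.1982 0.0356 0.2013 -0.25; 0 18.7 0 0.1982 0.0356 0.2013 -0.25" --force 30

```text
time: 47.08
tcp_pos: [553.6, 18.3, 186.2]
tcp_rot: [[-0.593, -0.001, 0.805], [-0.805, 0.0, -0.593], [0.0, -1.0, -0.001]]
force: [0.1, -0.1, 0.4]
gripper_width: 0.374
```

Call:
arm_command --plan "0 0 0 0 0 0 -0.25; 0 0 0 0 0.01 0 -0.25; 0 0 0 0 0.025 0 -0.25; 0 0 0 0 0.038 0 -0.25; 0 0 0 0 0.044 0 -0.25; 0 0 0 0 0.044 0 -0.25; 0 0 0 0 0.044 0 -0.25"

```text
time: 47.95
tcp_pos: [554.1, 19.3, 142.8]
tcp_rot: [[-0.592, 0.0, 0.806], [-0.806, 0.0, -0.592], [-0.0, -1.0, 0.0]]
force: [0.3, 0.4, 0.0]
gripper_width: 0.376
```

```bash
python3 go.py 553.9 19 81 -36.2
```

```text
t 47.95 tcp [554.1  19.3 142.8] grasp z 81.8 yaw -36.27 width 33.1mm F [0.3 0.4 0. ] q [ -5.1  28.  101.5   0.   50.5  31.1]
0 -0.1 0 0.0004 0.0008 -0.0000  (len 1)
```

Call:
arm_command --plan "0 0 0 0 0 0 -0.9; 0 0 0 0 0 0 -0.9; 0 0 0 0 0 0 -0.9; 0 0 0 0 0 0 -0.9; 0 0 0 0 0 0 -0.9; 0 0 0 0 0 0 -0.9"

```text
time: 48.7
tcp_pos: [553.7, 19.5, 142.8]
tcp_rot: [[-0.592, -0.0, 0.806], [-0.806, 0.0, -0.592], [-0.0, -1.0, -0.0]]
force: [-1.4, 2.4, 5.6]
gripper_width: 0.179
```

```bash
python3 go.py; python3 -c "
from cell import bot;print(bot.get_obs()['ft_torque'])"
```

```text
t 48.70 tcp [553.7  19.5 142.8] grasp z 81.8 yaw -36.27 width 15.7mm F [-1.4  2.4  5.6] q [ -5.1  27.9 101.5   0.   50.6  31.1]
[ 0.4008735   0.37047127 -0.03149253]
```

Call:
arm_command --plan "0 1 0 0 0 0 -0.9; 0 2 0 0 0 0 -0.9; 0 3 0 0 0 0 -0.9; 0 3.8 0 0 0 0 -0.9; 0 3.8 0 0 0 0 -0.9; 0 3.8 0 0 0 0 -0.9"

```text
time: 49.45
tcp_pos: [553.7, 19.5, 142.8]
tcp_rot: [[-0.643, -0.0, 0.766], [-0.766, 0.0, -0.643], [-0.0, -1.0, -0.0]]
force: [-2.1, 2.2, 5.7]
gripper_width: 0.181
```

Call:
arm_command --plan "0 0 0 0 0 0 -0.25; 0 0 0 0 0 0 -0.25; 0 0 0 0 0 0 -0.25; 0 0 0 0 0 0 -0.25; 0 0 0 0 -0.02 0 -0.25; 0 0 0 0 -0.05 0 -0.25; 0 0 0 0 -0.08 0 -0.25; 0 0 0 0 -0.08 0 -0.25"

```text
time: 50.45
tcp_pos: [555.4, 19.2, 224.7]
tcp_rot: [[-0.644, 0.005, 0.765], [-0.765, -0.0, -0.644], [-0.003, -1.0, 0.004]]
force: [0.4, -0.7, 0.0]
gripper_width: 0.375
```

Call:
arm_command --plan "0 -4 0 -0.01 0 -0.025 0.1; 0 -10 0 -0.025 0 -0.06 0.1; 0 -16 0 -0.042 0 -0.105 0.1; 0 -22.6 0 -0.06 0 -0.15 0.1; 0 -22.6 0 -0.078 0 -0.195 0.1; 0 -22.6 0 -0.094 0 -0.235 0.1; 0 -22.6 0 -0.1056 0 -0.2627 0.1; 0 -22.6 0 -0.1056 0 -0.2627 0.1"

```text
time: 51.45
tcp_pos: [419.3, 270.2, 221.5]
tcp_rot: [[-0.297, -0.002, 0.955], [-0.955, -0.001, -0.297], [0.001, -1.0, -0.002]]
force: [0.6, -0.3, 0.1]
gripper_width: 0.553
```

```bash
python3 look.py Z2; python3 zfit.py Z2 x
python3 - <<'E'
from fit import *
im=cv2.imread("pics/top_Z2.png")[:,:,::-1]
# large gears mean phase on black plate: use gray with small search start only
def f2(x,y,N,ph):
    q,c=fit("top",im,x,y,N,10,ph0=np.radians(ph));return q,round(c,3)
for g,(x,y,N) in dict(A=(615.8,23.1,10),B=(494.8,12.8,10),C=(560.7,-53,14),D=(548.8,89.1,14)).items():
    p=360/N;best=max((f2(x,y,N,ph) for ph in np.arange(0,p,p/6)),key=lambda t:t[1] if np.hypot(t[0][0]-x,t[0][1]-y)<3 else 0);print(g,best)
E
```

```text
t 51.45 tcp [419.3 270.2 221.5] grasp z 160.5 yaw -17.29 width 48.7mm F [ 0.6 -0.3  0.1] q [ 24.9  17.8 104.3   0.   58.   42.1]
master [555.124  18.129   2.019] 0.9200947593393489 pointer 27.73259980772081 target 49.85
A (array([617.898,  22.832,   3.348]), np.float64(0.193))
B (array([493.606,  12.105,  22.645]), np.float64(0.145))
C (array([561.943, -53.53 ,   4.455]), np.float64(0.079))
D (array([549.721,  89.834,   2.943]), np.float64(0.072))
```

View pics/t_Z2.png

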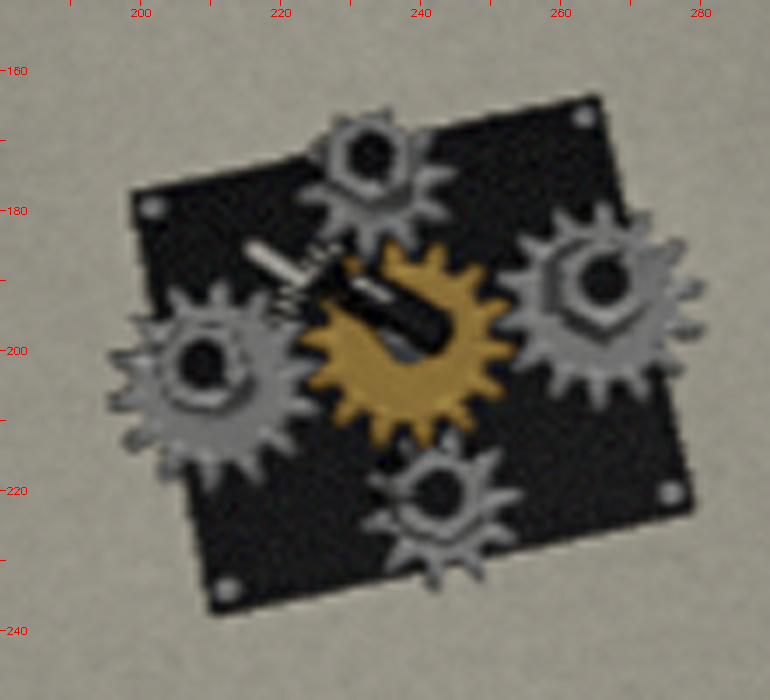

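Run:
```python
from fit import *
im=cv2.imread("pics/top_Z2.png").astype(float)
S=12;u0,v0,w,h=212,180,40,30
c0=cv2.resize(np.clip(((im[v0:v0+h,u0:u0+w]-10)*3.0),0,255).astype(np.uint8),None,fx=S,fy=S,interpolation=cv2.INTER_CUBIC)
outs=[]
def draw(c,P,col):
    p=(proj("top",P)-[u0,v0]+.5)*S-.5;cv2.polylines(c,[p.round().astype(np.int32)],True,col,1)
for ph in (49.9,54.0):
    c=c0.copy();a=np.radians(ph);e=np.array([np.cos(a),np.sin(a)]);f=np.array([-e[1],e[0]]);o=np.array([555.1,18.05])
    for z,col in((92,(0,255,0)),(64,(0,128,0))): draw(c,np.array([[*(o+s*19*e+t*7*f),z] for s,t in((1,1),(1,-1),(-1,-1),(-1,1))]),col)
    draw(c,np.array([[*(o+s*e),24.] for s in(0,40)]),(255,0,255))
    draw(c,np.array([[*(o+s*np.array([np.cos(np.radians(49.85)),np.sin(np.radians(49.85))])),10.] for s in(46,72)]),(0,0,255))
    outs.append(c)
cv2.imwrite("pics/ovk.png",np.hstack(outs)[:, :])
print(np.hstack(outs).shape)
sc=cv2.imread("pics/scene_Z2.png").astype(float)
u0,v0,w,h=238,180,50,36
c0=cv2.resize(np.clip((sc[v0:v0+h,u0:u0+w]-5)*2.,0,255).astype(np.uint8),None,fx=8,fy=8,interpolation=cv2.INTER_CUBIC);S=8
outs=[]
for ph in (49.9,54.0):
    c=c0.copy();a=np.radians(ph);e=np.array([np.cos(a),np.sin(a)]);f=np.array([-e[1],e[0]]);o=np.array([552.8,20.3])
    for z in(92,64):
        P=np.array([[*(o+s*19*e+t*7*f),z] for s,t in((1,1),(1,-1),(-1,-1),(-1,1))]);p=(proj("scene",P)-[u0,v0]+.5)*S-.5;cv2.polylines(c,[p.round().astype(np.int32)],True,(0,255,0),1)
    P=np.array([[*(o+s*e),24.] for s in(0,40)]);p=(proj("scene",P)-[u0,v0]+.5)*S-.5;cv2.polylines(c,[p.round().astype(np.int32)],True,(255,0,255),1)
    outs.append(c)
cv2.imwrite("pics/ovs.png",np.hstack(outs))
```

```text
(360, 960, 3)
```

View pics/ovk.png

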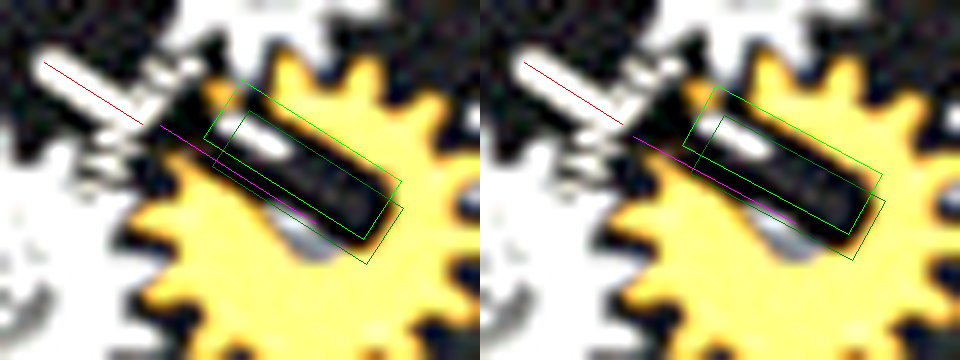

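View pics/ovs.png

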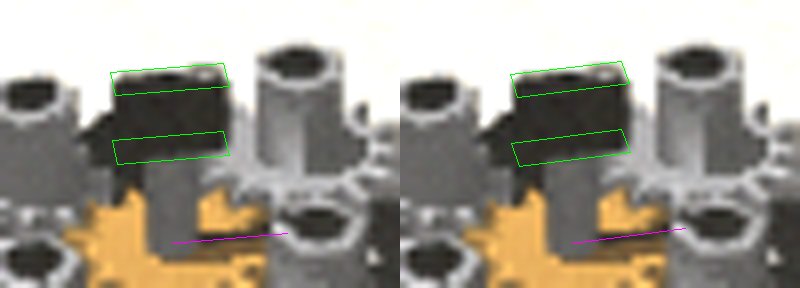

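```bash
cat > bar.py <<'E'
import sys
from fit import *
def barfit(n,im,o,ch="rb",rmax=29):
    o=np.array(o);p=proj(n,[*o,60])[0];R=24;u0,v0=int(p[0])-R,int(p[1])-R;w=2*R;S=6
    I=im[v0:v0+w,u0:u0+w].astype(float);I=I[...,0]-I[...,2]
    t=np.linspace(0,2*np.pi,40)
    def px(P): return (((proj(n,P)-[u0,v0]+.5)*S-.5)*16).round().astype(np.int32)
    sel=np.zeros((w*S,w*S),np.uint8);cv2.fillPoly(sel,[px(np.c_[o[0]+rmax*np.cos(t),o[1]+rmax*np.sin(t),0*t+24])],255,shift=4)
    sel=cv2.resize(sel,(w,w),interpolation=cv2.INTER_AREA)>200
    def model(q):
        a=q[0];e=np.array([np.cos(a),np.sin(a)]);f=np.array([-e[1],e[0]]);oo=o+q[1:3]
        m=np.zeros((w*S,w*S),np.uint8)
        B=np.concatenate([px(np.array([[*(oo+s*19*e+k*7*f),z] for s,k in((1,1),(1,-1),(-1,-1),(-1,1))])) for z in(64,92)])
        cv2.fillConvexPoly(m,cv2.convexHull(B),255,shift=4)
        C=np.concatenate([px(np.c_[oo[0]+6*np.cos(t),oo[1]+6*np.sin(t),0*t+z]) for z in(24,64)])
        cv2.fillConvexPoly(m,cv2.convexHull(C),255,shift=4)
        cv2.fillConvexPoly(m,px(np.array([[*(oo+s*e+k*1.5*f),24] for s,k in((0,1),(40,1),(40,-1),(0,-1))])),255,shift=4)
        return cv2.GaussianBlur(cv2.resize(m,(w,w),interpolation=cv2.INTER_AREA).astype(float),(0,0),.6)
    def cost(q): return np.corrcoef(model(q)[sel],I[sel])[0,1]
    best=None
    for a in np.radians(np.arange(40,115,6)):
        r=minimize(cost,[a,0,0],method="Nelder-Mead",options=dict(initial_simplex=[[a,0,0],[a+.1,0,0],[a,1.5,0],[a,0,1.5]],xatol=1e-3,fatol=1e-5))
        if best is None or r.fun<best.fun: best=r
    return np.degrees(best.x[0]),best.x[1:],best.fun
if __name__=="__main__":
    for t in sys.argv[1:]:
        im=cv2.imread(f"pics/{t}.png")[:,:,::-1];print(t,barfit("top",im,(555.1,18.05)))
E
python3 bar.py top0 top_E4 top_Z top_Z2
```

```text
top0 (np.float64(98.26966990719389), array([-1.167,  1.033]), np.float64(-0.9568264936998555))
top_E4 (np.float64(96.1187428743112), array([-1.242,  0.886]), np.float64(-0.9525965631364297))
top_Z (np.float64(50.355854171928236), array([-0.474,  2.346]), np.float64(-0.9767841306112897))
top_Z2 (np.float64(50.358373857527745), array([-0.47 ,  2.373]), np.float64(-0.9793537110657209))
```

```bash
cat > gf.py <<'E'
import sys
from fit import *
im=cv2.imread(f"pics/top_{sys.argv[1]}.png")[:,:,::-1].astype(float)
g=im.mean(2)
sat=im[...,0]-im[...,2]
exp=dict(A=(615.4,23.1,10),B=(494.8,12.8,10),C=(560.7,-53,14),D=(548.8,89.1,14))
for k,(x,y,N) in exp.items():
    if len(sys.argv)>2 and k not in sys.argv[2]: continue
    # plate dark <55 ; gear mid ; desk bright & warm
    rt,rp=(30,25) if N==10 else (40,35)
    t=np.linspace(0,2*np.pi,60);
    pts=proj("top",np.c_[x+(rp-7)*np.cos(t),y+(rp-7)*np.sin(t),0*t+24]).round().astype(int)
    med=np.median(g[pts[:,1],pts[:,0]])
    d=np.clip(np.abs(g-med),0,45)+np.clip((sat-18)*3,0,60)
    D=np.repeat(d[...,None],3,2)
    best=None;p=360/N
    for ph in np.arange(0,p,p/6):
        q,c=fit("top",D,x,y,N,10,ph0=np.radians(ph))
        if np.hypot(q[0]-x,q[1]-y)<4 and (best is None or c>best[1]): best=(q,c)
    print(k,"med",med,best,flush=True)
E
python3 gf.py Z2; python3 gf.py E4
```

```text
A med 89.66666666666666 (array([619.03 ,  22.183,  20.429]), np.float64(0.6594614495106911))
B med 86.16666666666667 (array([491.74 ,  13.109,  21.98 ]), np.float64(0.6566276312595433))
C med 106.33333333333333 (array([560.821, -55.96 ,  16.322]), np.float64(0.625245589180336))
D med 108.16666666666666 (array([550.202,  92.641,  17.356]), np.float64(0.5765987617205209))
A med 101.5 (array([617.938,  24.086,   2.1  ]), np.float64(0.598485710249237))
B med 84.66666666666667 (array([491.775,  13.32 ,  35.082]), np.float64(0.6659094241557296))
C med 111.0 (array([561.933, -54.698,   1.024]), np.float64(0.5411493728438561))
D med 113.16666666666666 (array([548.946,  89.599,   2.715]), np.float64(0.44544335402821533))
```

Run:
```python
from h import *
crop("pics/top0.png","pics/tl.png",355,165,435,265,6)
crop("pics/top0.png","pics/ts.png",70,200,130,290,6)
crop("pics/scene0.png","pics/sl.png",70,230,175,320,6)
```

```text
(no output)
```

View pics/tl.png

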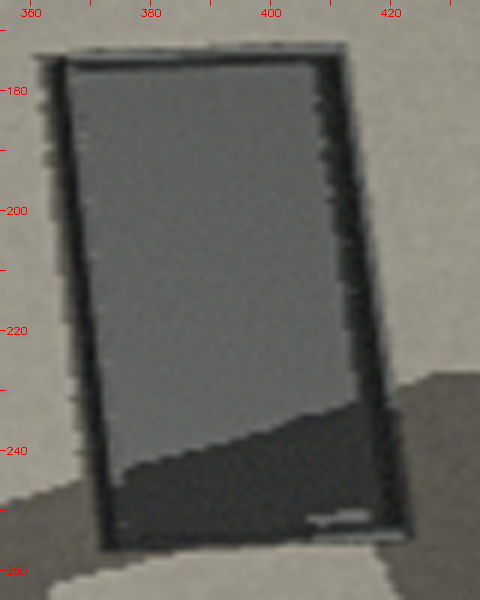

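View pics/ts.png

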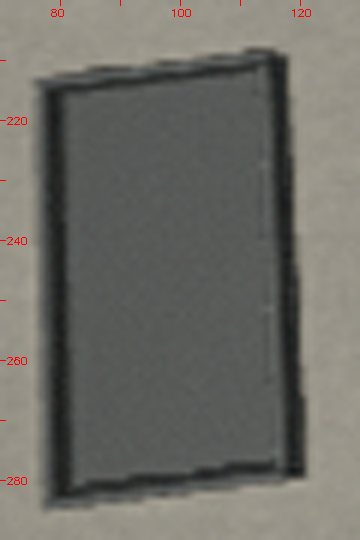

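```bash
cat > tray.py <<'E'
from fit import *
def tf(n,im,x,y,yaw,L,Wd):
    im=im.astype(float);c=(im[...,0]-im[...,2])/(im.sum(2)+30)
    c=cv2.GaussianBlur(c,(0,0),.6)
    p=proj(n,[x,y,10])[0];R=70;u0,v0=max(int(p[0])-R,0),max(int(p[1])-R,0);S=4
    I=c[v0:v0+2*R,u0:u0+2*R];h,w=I.shape
    def m(q,g=0):
        e=np.array([np.cos(q[2]),np.sin(q[2])]);f=np.array([-e[1],e[0]])
        P=np.array([[*(q[:2]+s*(L/2+g)*e+k*(Wd/2+g)*f),z] for s,k in((1,1),(1,-1),(-1,-1),(-1,1)) for z in(0,25)])
        M=np.zeros((h*S,w*S),np.uint8);pp=(((proj(n,P)-[u0,v0]+.5)*S-.5)*16).round().astype(np.int32)
        cv2.fillConvexPoly(M,cv2.convexHull(pp),255,shift=4);return cv2.GaussianBlur(cv2.resize(M,(w,h),interpolation=cv2.INTER_AREA).astype(float),(0,0),.8)
    sel=m([x,y,yaw],14)>100
    cost=lambda q:-abs(np.corrcoef(m(q)[sel],I[sel])[0,1])
    r=minimize(cost,[x,y,yaw],method="Nelder-Mead",options=dict(initial_simplex=[[x,y,yaw],[x+6,y,yaw],[x,y+6,yaw],[x,y,yaw+.08]],xatol=1e-3,fatol=1e-5,maxiter=300))
    return r.x[:2],np.degrees(r.x[2]),r.fun
top=cv2.imread("pics/top0.png")[:,:,::-1];sc=cv2.imread("pics/scene0.png")[:,:,::-1]
for nm,uv,L,Wd in(("small",(98.5,246),180,100),("large",(392,215),215,125)):
    x,y,_=back("top",uv,12)[0];print(nm,x,y)
    for n,im in(("top",top),("scene",sc)): print("  ",n,max((tf(n,im,x,y,a,L,Wd) for a in(-.1,.05)),key=lambda t:-t[2]))
E
python3 tray.py
```

```text
small 480.2120409399671 384.2521913342539
   top (array([481.143, 386.228]), np.float64(-0.2933941722243517), np.float64(-0.9648504634454832))
   scene (array([479.241, 388.06 ]), np.float64(-0.9023344946526173), np.float64(-0.906137991964682))
large 461.7647286141279 -372.7555340826697
   top (array([ 465.538, -373.986]), np.float64(-5.168809619961513), np.float64(-0.9615400330208486))
   scene (array([ 464.723, -371.504]), np.float64(-5.210567721047048), np.float64(-0.966901653434022))
```

```bash
python3 go.py 547.8 89.9 120 -17
```

```text
t 51.55 tcp [420.6 268.8 221.9] grasp z 160.9 yaw -17.41 width 48.5mm F [0.3 0.2 0.1] q [ 24.7  17.8 104.3  -0.   58.   42.1]
0 -0.4 0 0.1326 0.0409 0.1749  (len 223)
```

Call:
arm_command --plan "0 -0.4 0 0.015 0.004 0.02 0.1; 0 -0.4 0 0.04 0.012 0.052 0.1; 0 -0.4 0 0.068 0.021 0.09 0.1; 0 -0.4 0 0.096 0.03 0.127 0.1; 0 -0.4 0 0.12 0.037 0.158 0.1; 0 -0.4 0 0.13 0.0405 0.172 0.1; 0 -0.4 0 0.1326 0.0409 0.1749 0.1; 0 -0.4 0 0.1326 0.0409 0.1749 0.1" --force 25

```text
time: 52.55
tcp_pos: [547.2, 90.6, 181.7]
tcp_rot: [[-0.294, -0.001, 0.956], [-0.956, 0.0, -0.294], [-0.0, -1.0, -0.001]]
force: [-0.5, 0.7, 0.3]
gripper_width: 0.552
```

Call:
arm_command --plan "0 0 0 0 0 0 0.1; 0 0 0 0 0.02 0 0.1; 0 0 0 0 0.045 0 0.1; 0 0 0 0 0.065 0 0.1; 0 0 0 0 0.073 0 0.1; 0 0 0 0 0.073 0 0.1; 0 0 0 0 0.073 0 0.1"

```text
time: 53.42
tcp_pos: [548.2, 90.5, 109.4]
tcp_rot: [[-0.293, 0.001, 0.956], [-0.956, 0.0, -0.293], [-0.001, -1.0, 0.001]]
force: [-0.1, 0.7, 0.0]
gripper_width: 0.55
```

```bash
python3 look.py P1; python3 go.py 547.8 89.9 47 -17
python3 - <<'E'
from h import *
crop("pics/scene_P1.png","pics/s_P1.png",220,140,320,240,7)
E
```

```text
t 53.42 tcp [548.2  90.5 109.4] grasp z 48.4 yaw -17.05 width 48.4mm F [-0.1  0.7  0. ] q [  2.3  30.9 102.6   0.   46.4  19.3]
t 53.52 tcp [548.4  90.4 109.5] grasp z 48.5 yaw -17.06 width 48.2mm F [-0.2  0.5 -0. ] q [  2.2  30.9 102.6   0.   46.4  19.3]
0 -0.1 0 0.0006 0.0015 -0.0004  (len 2)
```

View pics/s_P1.png

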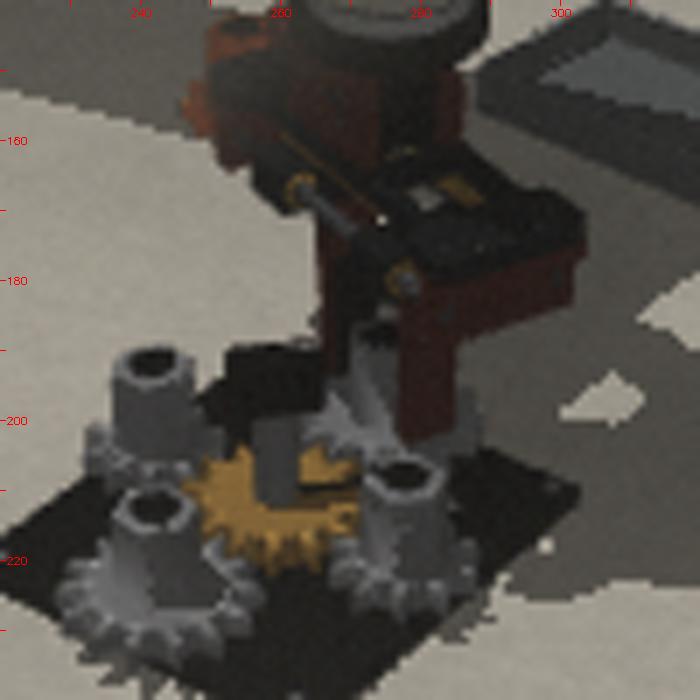

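Call:
arm_command --plan "0 0 0 0.0004 0.001 -0.0004 -0.5; 0 0 0 0.0004 0.001 -0.0004 -0.5; 0 0 0 0.0004 0.001 -0.0004 -0.5; 0 0 0 0.0004 0.001 -0.0004 -0.5; 0 0 0 0.0004 0.001 -0.0004 -0.5; 0 0 0 0.0004 0.001 -0.0004 -0.5"

```text
time: 54.28
tcp_pos: [547.1, 90.0, 107.8]
tcp_rot: [[-0.293, -0.0, 0.956], [-0.956, 0.0, -0.293], [0.0, -1.0, -0.0]]
force: [-2.1, -0.7, 5.2]
gripper_width: 0.343
```

```bash
python3 go.py
```

```text
t 54.27 tcp [547.1  90.  107.8] grasp z 46.8 yaw -17.07 width 30.2mm F [-2.1 -0.7  5.2] q [  2.2  31.  102.8   0.   46.2  19.3]
```

Call:
arm_command --plan "0 0 0 0 -0.006 0 -0.5; 0 0 0 0 -0.015 0 -0.5; 0 0 0 0 -0.03 0 -0.5; 0 0 0 0 -0.06 0 -0.5; 0 0 0 0 -0.095 0 -0.5; 0 0 0 0 -0.11 0 -0.5; 0 0 0 0 -0.11 0 -0.5" --force 45

```text
time: 55.15
tcp_pos: [547.9, 90.0, 218.9]
tcp_rot: [[-0.293, 0.003, 0.956], [-0.956, 0.0, -0.293], [-0.001, -1.0, 0.003]]
force: [-0.5, 0.3, -5.4]
gripper_width: 0.339
```

```bash
python3 look.py P2; python3 go.py 514.9 -377.2 154 -17
```

```text
t 55.15 tcp [547.9  90.  218.9] grasp z 157.9 yaw -17.07 width 29.9mm F [-0.5  0.3 -5.4] q [ 2.2 22.1 97.7  0.  60.1 19.3]
t 55.25 tcp [546.6  89.9 216.9] grasp z 155.9 yaw -17.07 width 29.8mm F [ 0.2  0.6 -4. ] q [ 2.2 22.2 97.8  0.  60.1 19.3]
0 -0.1 0 0.4559 0.0019 0.1068  (len 468)
```

View pics/scene_P2v.png

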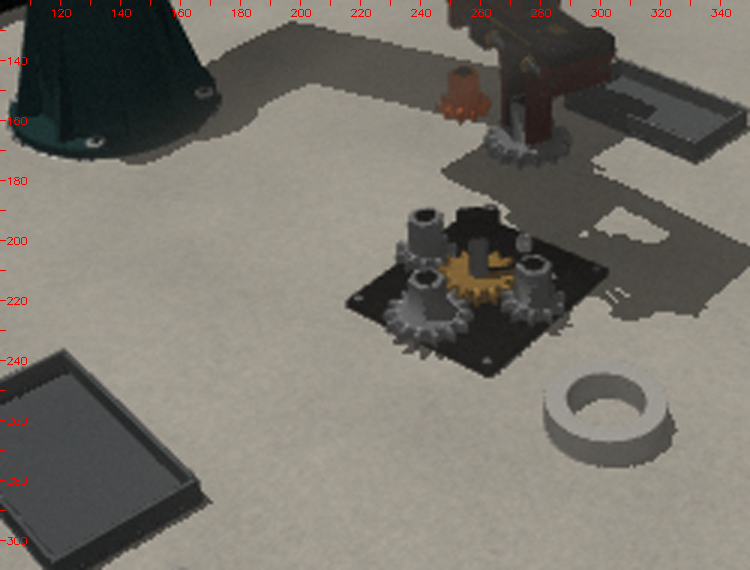

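Call:
arm_command --plan "0 0 0 0.025 0 0.006 -0.5; 0 0 0 0.075 0 0.0175 -0.5; 0 0 0 0.13 0 0.0305 -0.5; 0 0 0 0.19 0 0.0445 -0.5; 0 0 0 0.25 0 0.0585 -0.5; 0 0 0 0.31 0 0.0726 -0.5; 0 0 0 0.365 0 0.0855 -0.5; 0 0 0 0.41 0.001 0.096 -0.5"

```text
time: 56.25
tcp_pos: [517.6, -332.1, 214.7]
tcp_rot: [[-0.295, -0.002, 0.956], [-0.956, 0.002, -0.295], [-0.001, -1.0, -0.003]]
force: [0.1, 0.7, -4.2]
gripper_width: 0.34
```

Call:
arm_command --plan "0 0 0 0.03 0.001 0.007 -0.5; 0 0 0 0.0459 0.001 0.0108 -0.5; 0 0 0 0.0459 0.001 0.0108 -0.5; 0 0 0 0.0459 0.03 0.0108 -0.5; 0 0 0 0.0459 0.06 0.0108 -0.5; 0 0 0 0.0459 0.06 0.0108 -0.5; 0 0 0 0.0459 0.06 0.0108 -0.5"

```text
time: 57.12
tcp_pos: [516.2, -376.5, 157.4]
tcp_rot: [[-0.293, 0.0, 0.956], [-0.956, -0.0, -0.293], [-0.0, -1.0, 0.0]]
force: [0.5, -0.2, -4.4]
gripper_width: 0.338
```

```bash
python3 look.py P3; python3 go.py 514.9 -377.2 42.5 -17
python3 - <<'E'
from h import *
crop("pics/scene_P3.png","pics/s_P3.png",60,190,200,320,5)
E
```

```text
t 57.12 tcp [ 516.2 -376.5  157.4] grasp z 96.4 yaw -17.01 width 29.7mm F [ 0.5 -0.2 -4.4] q [-42.3  32.3  89.6   0.   58.1 -25.3]
t 57.23 tcp [ 516.5 -377.3  158.2] grasp z 97.2 yaw -17.03 width 29.7mm F [-0.5 -0.4 -3.9] q [-42.3  32.2  89.6   0.   58.  -25.3]
0 -0.0 0 0.0003 0.0547 -0.0017  (len 55)
```

View pics/s_P3.png

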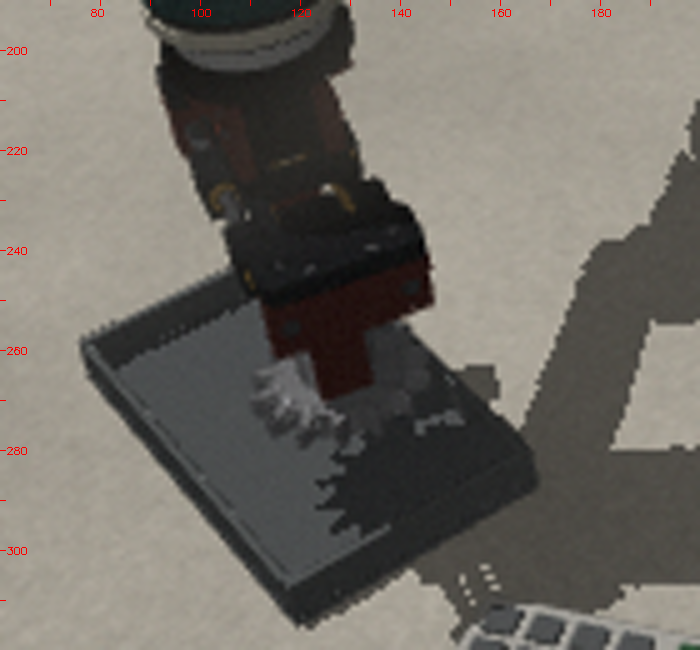

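Call:
arm_command --plan "0 0 0 0 0.015 -0.0012 -0.5; 0 0 0 0 0.032 -0.0012 -0.5; 0 0 0 0 0.045 -0.0012 -0.5; 0 0 0 0 0.05 -0.0012 -0.5; 0 0 0 0 0.053 -0.0012 -0.5; 0 0 0 0 0.0542 -0.0012 -0.5; 0 0 0 0 0.0542 -0.0012 -0.5; 0 0 0 0 0.0542 -0.0012 -0.5"

```text
time: 58.22
tcp_pos: [514.6, -377.0, 102.9]
tcp_rot: [[-0.293, 0.0, 0.956], [-0.956, -0.0, -0.293], [0.0, -1.0, 0.001]]
force: [-0.8, 1.3, -1.4]
gripper_width: 0.337
```

```bash
python3 go.py 514.9 -377.2 42.5 -17
```

```text
t 58.23 tcp [ 514.6 -377.   102.9] grasp z 41.9 yaw -17.07 width 29.6mm F [-0.8  1.3 -1.4] q [-42.4  36.2  91.7   0.   52.  -25.4]
0 -0.1 0 0.0001 -0.0006 0.0004  (len 1)
```

Call:
arm_command --plan "0 0 0 0 0.0002 0 0.0; 0 0 0 0 0.0002 0 0.0; 0 0 0 0 0.0002 0 0.0; 0 0 0 0 -0.02 0 0.0; 0 0 0 0 -0.06 0 0.0; 0 0 0 0 -0.1 0 0.0; 0 0 0 0 -0.105 0 0.0; 0 0 0 0 -0.105 0 0.0" --force 25

```text
time: 59.22
tcp_pos: [514.4, -376.7, 207.3]
tcp_rot: [[-0.294, 0.0, 0.956], [-0.956, -0.0, -0.294], [0.0, -1.0, 0.0]]
force: [-0.6, -0.6, -0.1]
gripper_width: 0.5
```

Call:
arm_command --plan "0 3 0 -0.025 0 -0.004 0.1; 0 9.4 0 -0.07 0 -0.011 0.1; 0 9.4 0 -0.12 0 -0.019 0.1; 0 9.4 0 -0.175 0 -0.028 0.1; 0 9.4 0 -0.23 0.01 -0.037 0.1; 0 9.4 0 -0.28 0.02 -0.045 0.1; 0 9.4 0 -0.315 0.03 -0.0505 0.1; 0 9.4 0 -0.3245 0.03 -0.0521 0.1"

```text
time: 60.22
tcp_pos: [558.3, -49.1, 175.1]
tcp_rot: [[-0.443, -0.005, 0.896], [-0.896, 0.001, -0.443], [0.001, -1.0, -0.005]]
force: [0.1, -0.6, -0.4]
gripper_width: 0.55
```

Call:
arm_command --plan "0 0 0 0 0 0 0.1; 0 0 0 0 0 0 0.1; 0 0 0 0 0.01 0 0.1"

```text
time: 60.6
tcp_pos: [560.6, -52.7, 168.0]
tcp_rot: [[-0.447, 0.002, 0.895], [-0.895, -0.001, -0.447], [-0.0, -1.0, 0.002]]
force: [0.1, -0.8, 0.0]
gripper_width: 0.554
```

```bash
python3 look.py P4; python3 go.py 559.8 -51.5 47.5 -26.5
```

```text
t 60.60 tcp [560.6 -52.7 168. ] grasp z 107.0 yaw -26.55 width 48.7mm F [ 0.1 -0.8  0. ] q [-12.4  26.4  99.3  -0.   54.1  14.2]
t 60.70 tcp [559.2 -52.1 166.4] grasp z 105.4 yaw -26.55 width 48.3mm F [-0.6 -0.4  0.1] q [-12.4  26.5  99.5  -0.   54.1  14.2]
0 -0.0 0 -0.0009 0.0579 0.0004  (len 58)
```

View pics/scene_P4v.png

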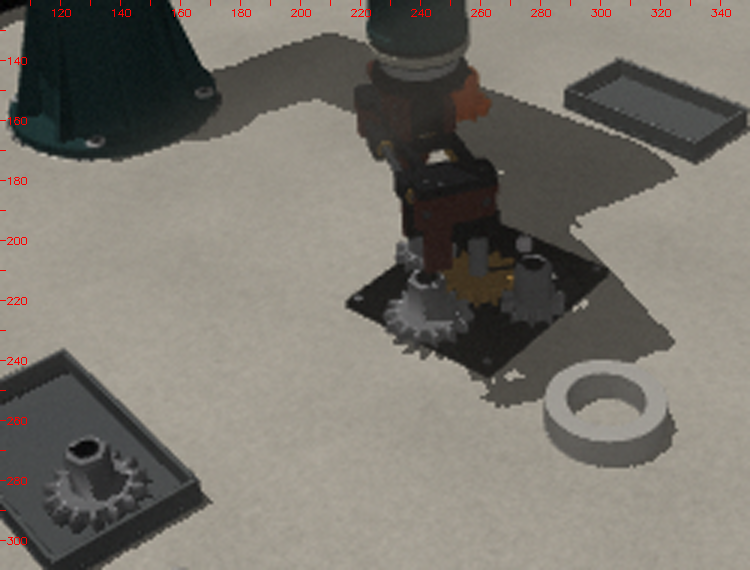

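Call:
arm_command --plan "0 0 0 -0.0007 0.018 0.0003 0.1; 0 0 0 -0.0007 0.038 0.0003 0.1; 0 0 0 -0.0007 0.052 0.0003 0.1; 0 0 0 -0.0007 0.0575 0.0003 0.1; 0 0 0 -0.0007 0.0575 0.0003 0.1; 0 0 0 -0.0007 0.0575 0.0003 0.1"

```text
time: 61.45
tcp_pos: [560.9, -50.9, 110.5]
tcp_rot: [[-0.446, 0.001, 0.895], [-0.895, -0.0, -0.446], [-0.0, -1.0, 0.001]]
force: [0.5, 0.4, -0.2]
gripper_width: 0.548
```

Call:
arm_command --plan "0 0 0 0 0 0 -0.5; 0 0 0 0 0 0 -0.5; 0 0 0 0 0 0 -0.5; 0 0 0 0 0 0 -0.5; 0 0 0 0 0 0 -0.5; 0 0 0 0 0 0 -0.5"

```text
time: 62.2
tcp_pos: [560.5, -50.7, 110.3]
tcp_rot: [[-0.446, 0.0, 0.895], [-0.895, 0.0, -0.446], [-0.0, -1.0, 0.0]]
force: [-1.2, 0.7, 5.4]
gripper_width: 0.356
```

```bash
python3 go.py
```

```text
t 62.20 tcp [560.5 -50.7 110.3] grasp z 49.3 yaw -26.47 width 31.4mm F [-1.2  0.7  5.4] q [-12.2  31.3 101.6   0.   47.1  14.2]
```

Call:
arm_command --plan "0 0 0 0 -0.006 0 -0.5; 0 0 0 0 -0.015 0 -0.5; 0 0 0 0 -0.03 0 -0.5; 0 0 0 0 -0.06 0 -0.5; 0 0 0 0 -0.095 0 -0.5; 0 0 0 0 -0.11 0 -0.5; 0 0 0 0 -0.11 0 -0.5" --force 45

```text
time: 63.08
tcp_pos: [561.0, -51.0, 221.2]
tcp_rot: [[-0.446, 0.003, 0.895], [-0.895, -0.001, -0.446], [-0.001, -1.0, 0.002]]
force: [0.2, 0.3, -4.3]
gripper_width: 0.356
```

```bash
python3 look.py P5; python3 go.py 415.3 -368.2 154 -26.5
```

```text
t 63.08 tcp [561.  -51.  221.2] grasp z 160.2 yaw -26.47 width 31.3mm F [ 0.2  0.3 -4.3] q [-12.2  22.5  96.6   0.   60.8  14.2]
t 63.17 tcp [559.7 -50.7 219.2] grasp z 158.2 yaw -26.47 width 30.4mm F [ 1.1  0.2 -4.5] q [-12.2  22.6  96.7   0.   60.8  14.2]
0 0.0 0 0.3486 0.0043 0.0122  (len 349)
```

View pics/scene_P5v.png

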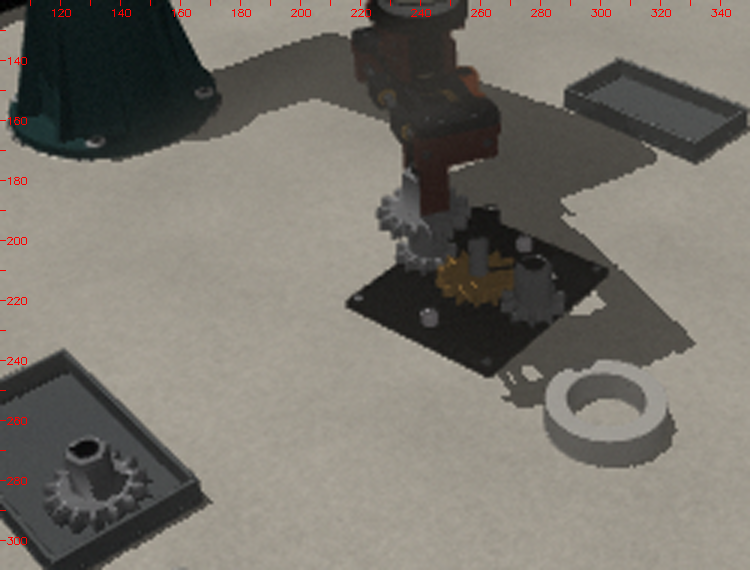

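Call:
arm_command --plan "0 0 0 0.025 0 0.001 -0.5; 0 0 0 0.07 0.001 0.0025 -0.5; 0 0 0 0.125 0.002 0.0045 -0.5; 0 0 0 0.18 0.003 0.0063 -0.5; 0 0 0 0.235 0.004 0.0082 -0.5; 0 0 0 0.29 0.0043 0.01 -0.5; 0 0 0 0.33 0.0043 0.0116 -0.5; 0 0 0 0.3486 0.0043 0.0122 -0.5"

```text
time: 64.18
tcp_pos: [414.6, -369.8, 214.1]
tcp_rot: [[-0.448, -0.002, 0.894], [-0.894, 0.002, -0.448], [-0.001, -1.0, -0.002]]
force: [0.6, 0.1, -5.2]
gripper_width: 0.352
```

Call:
arm_command --plan "0 0 0 0 0 0 -0.5; 0 0 0 0 0 0 -0.5; 0 0 0 0 0.02 0 -0.5; 0 0 0 0 0.045 0 -0.5; 0 0 0 0 0.06 0 -0.5; 0 0 0 0 0.06 0 -0.5; 0 0 0 0 0.06 0 -0.5"

```text
time: 65.05
tcp_pos: [416.6, -368.4, 156.2]
tcp_rot: [[-0.445, 0.001, 0.895], [-0.895, -0.001, -0.445], [0.0, -1.0, 0.001]]
force: [-0.0, 0.1, -4.6]
gripper_width: 0.352
```

```bash
python3 look.py P6; python3 go.py 415.3 -368.2 44.5 -26.5
python3 - <<'E'
from h import *
crop("pics/scene_P6.png","pics/s_P6.png",60,170,200,320,5)
E
```

```text
t 65.05 tcp [ 416.6 -368.4  156.2] grasp z 95.2 yaw -26.43 width 31.0mm F [-0.   0.1 -4.6] q [-48.6  26.9 100.7   0.   52.3 -22.2]
t 65.15 tcp [ 416.6 -368.8  156.6] grasp z 95.6 yaw -26.46 width 31.2mm F [ 0.3  0.1 -4.5] q [-48.6  26.9 100.7   0.   52.3 -22.2]
0 0.0 0 0.0000 0.0511 -0.0015  (len 51)
```

View pics/s_P6.png

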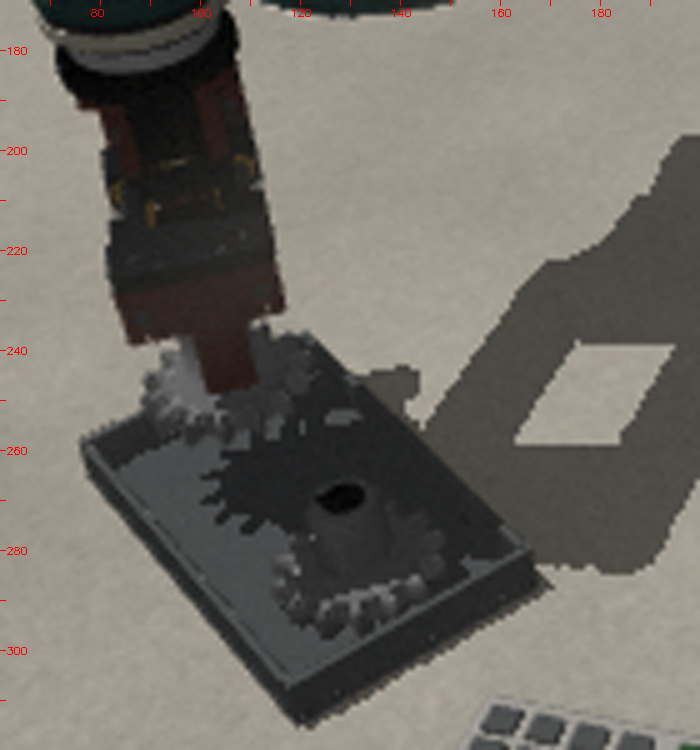

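Call:
arm_command --plan "0 0 0 0 0.015 -0.001 -0.5; 0 0 0 0 0.03 -0.001 -0.5; 0 0 0 0 0.042 -0.001 -0.5; 0 0 0 0 0.047 -0.001 -0.5; 0 0 0 0 0.0495 -0.001 -0.5; 0 0 0 0 0.051 -0.001 -0.5; 0 0 0 0 0.051 -0.001 -0.5; 0 0 0 0 0.051 -0.001 -0.5"

```text
time: 66.15
tcp_pos: [415.1, -367.8, 105.4]
tcp_rot: [[-0.446, 0.0, 0.895], [-0.895, -0.0, -0.446], [0.0, -1.0, 0.0]]
force: [-2.4, 2.7, 6.2]
gripper_width: 0.349
```

```bash
python3 go.py 415.3 -368.2 44.5 -26.5
```

```text
t 66.15 tcp [ 415.1 -367.8  105.4] grasp z 44.4 yaw -26.46 width 30.7mm F [-2.4  2.7  6.2] q [-48.7  31.2 102.9  -0.   45.9 -22.2]
0 0.0 0 0.0002 -0.0001 0.0004  (len 0)
```

Call:
arm_command --plan "0 0 0 0 -0.0003 0 0.0; 0 0 0 0 -0.0003 0 0.0; 0 0 0 0 -0.0003 0 0.0; 0 0 0 0 -0.02 0 0.0; 0 0 0 0 -0.06 0 0.0; 0 0 0 0 -0.1 0 0.0; 0 0 0 0 -0.105 0 0.0; 0 0 0 0 -0.105 0 0.0" --force 25

```text
time: 67.15
tcp_pos: [415.1, -367.8, 209.5]
tcp_rot: [[-0.446, 0.0, 0.895], [-0.895, -0.0, -0.446], [0.0, -1.0, 0.0]]
force: [-0.3, -0.1, 0.3]
gripper_width: 0.499
```

```bash
python3 look.py P7; python3 bar.py top_P7; python3 zfit.py P7 x; python3 gf.py P7 AB; python3 go.py 615.2 24.5 120 80.4
```

```text
t 67.15 tcp [ 415.1 -367.8  209.5] grasp z 148.5 yaw -26.47 width 43.9mm F [-0.3 -0.1  0.3] q [-48.7  22.7  98.2   0.   59.  -22.2]
top_P7 (np.float64(50.36120215310893), array([-0.475,  2.317]), np.float64(-0.9796819110715355))
master [555.128  18.153   1.95 ] 0.9165240122037047 pointer 27.66404726872575 target 49.85
A med 96.5 (array([619.019,  22.207,  20.484]), np.float64(0.6492302155093439))
B med 68.16666666666666 (array([492.354,  12.174,  21.645]), np.float64(0.5241601990397015))
t 67.25 tcp [ 414.5 -367.2  208.3] grasp z 147.3 yaw -26.47 width 44.1mm F [ 0.6 -0.4  0.4] q [-48.7  22.8  98.3   0.   59.  -22.2]
0 -106.9 0 -0.4401 0.0277 0.0051  (len 441)
```

View pics/t_P7.png

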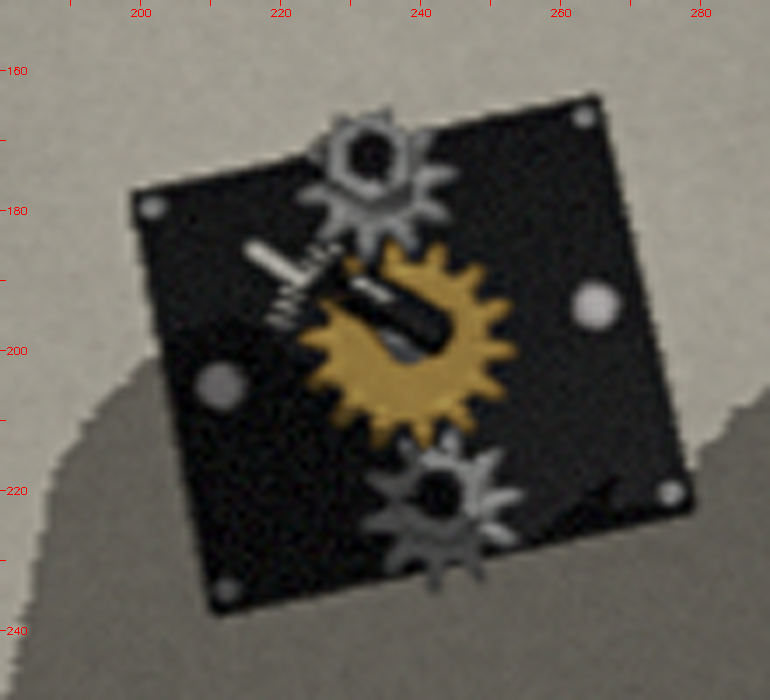

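View pics/scene_P7v.png

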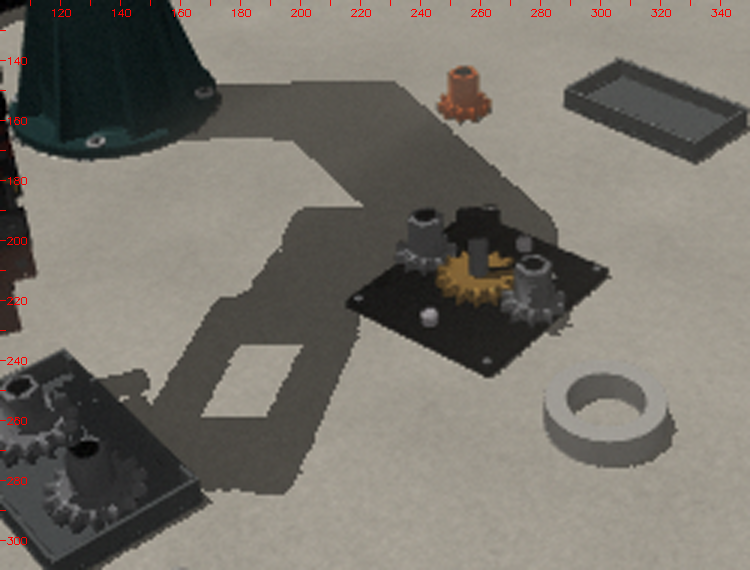

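Call:
arm_command --plan "0 -10 0 -0.02 0 0 0.1; 0 -20 0 -0.06 0 0 0.1; 0 -30.5 0 -0.11 0.003 0.001 0.1; 0 -41 0 -0.16 0.006 0.001 0.1; 0 -51.5 0 -0.21 0.01 0.002 0.1; 0 -62 0 -0.26 0.014 0.003 0.1; 0 -72.5 0 -0.31 0.018 0.004 0.1; 0 -83 0 -0.36 0.0277 0.0042 0.1"

```text
time: 68.25
tcp_pos: [579.5, -45.9, 180.4]
tcp_rot: [[0.838, -0.002, 0.546], [-0.546, 0.0, 0.838], [-0.002, -1.0, -0.001]]
force: [0.0, -1.1, 0.3]
gripper_width: 0.547
```

```bash
python3 go.py 615.2 24.5 120 80.4
```

```text
t 68.25 tcp [579.5 -45.9 180.4] grasp z 119.4 yaw 56.88 width 48.1mm F [ 0.  -1.1  0.3] q [-11.3  26.8  96.2   0.   57.1 -68.2]
0 -23.5 0 -0.0085 -0.0006 0.0785  (len 79)
```

Call:
arm_command --plan "0 -8 0 -0.002 0 0.02 0.1; 0 -16 0 -0.005 0 0.05 0.1; 0 -23.5 0 -0.008 0 0.073 0.1; 0 -23.5 0 -0.0085 0 0.0785 0.1; 0 -23.5 0 -0.0085 0 0.0785 0.1; 0 -23.5 0 -0.0085 0.03 0.0785 0.1; 0 -23.5 0 -0.0085 0.04 0.0785 0.1; 0 -23.5 0 -0.0085 0.04 0.0785 0.1"

```text
time: 69.25
tcp_pos: [614.6, 22.0, 141.2]
tcp_rot: [[0.985, -0.002, 0.175], [-0.175, 0.0, 0.985], [-0.002, -1.0, -0.0]]
force: [-0.2, 0.1, 0.4]
gripper_width: 0.553
```

```bash
python3 look.py Q1; python3 go.py 615.2 24.5 48 80.4;python3 - <<'E'
from h import *
crop("pics/scene_Q1.png","pics/s_Q1.png",220,140,320,240,7)
E
```

```text
t 69.25 tcp [614.6  22.  141.2] grasp z 80.2 yaw 79.94 width 48.6mm F [-0.2  0.1  0.4] q [ -4.4  31.9  93.4  -0.   54.8 -84.3]
t 69.35 tcp [615.8  22.2 142.5] grasp z 81.5 yaw 79.98 width 48.3mm F [ 0.9 -0.6 -0.1] q [ -4.4  31.9  93.3   0.   54.8 -84.3]
0 -0.4 0 -0.0010 0.0335 0.0021  (len 34)
```

View pics/s_Q1.png

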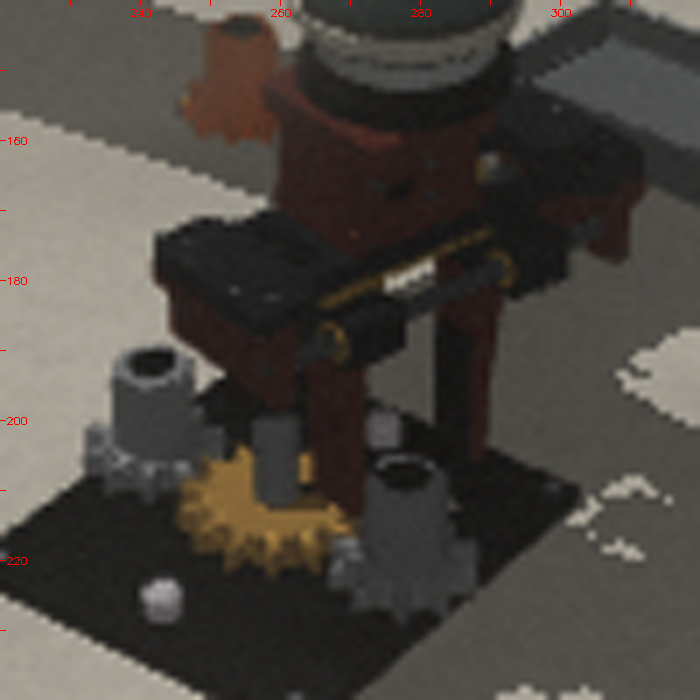

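Good. Finish the descent on A and grip.

Call:
arm_command --plan "0 -0.4 0 -0.0006 0.01 0.002 0.1; 0 -0.4 0 -0.0006 0.022 0.002 0.1; 0 -0.4 0 -0.0006 0.031 0.002 0.1; 0 -0.4 0 -0.0006 0.033 0.002 0.1; 0 -0.4 0 -0.0006 0.033 0.002 0.1; 0 -0.4 0 -0.0006 0.033 0.002 0.1"

```text
time: 70.1
tcp_pos: [615.6, 24.7, 109.2]
tcp_rot: [[0.986, 0.001, 0.166], [-0.166, 0.0, 0.986], [0.001, -1.0, 0.0]]
force: [0.6, 0.1, 0.1]
gripper_width: 0.551
```

Call:
arm_command --plan "0 0 0 0 0 0 -0.5; 0 0 0 0 0 0 -0.5; 0 0 0 0 0 0 -0.5; 0 0 0 0 0 0 -0.5; 0 0 0 0 0 0 -0.5; 0 0 0 0 0 0 -0.5"

```text
time: 70.85
tcp_pos: [615.4, 24.5, 109.2]
tcp_rot: [[0.986, 0.0, 0.166], [-0.166, -0.0, 0.986], [0.0, -1.0, -0.0]]
force: [-1.5, -3.5, 4.7]
gripper_width: 0.337
```

```bash
python3 go.py
```

```text
t 70.85 tcp [615.4  24.5 109.2] grasp z 48.2 yaw 80.44 width 29.6mm F [-1.5 -3.5  4.7] q [ -4.1  34.4  94.6  -0.   51.  -84.6]
```

Call:
arm_command --plan "0 0 0 0 -0.006 0 -0.5; 0 0 0 0 -0.015 0 -0.5; 0 0 0 0 -0.03 0 -0.5; 0 0 0 0 -0.06 0 -0.5; 0 0 0 0 -0.095 0 -0.5; 0 0 0 0 -0.11 0 -0.5; 0 0 0 0 -0.11 0 -0.5" --force 45

```text
time: 71.72
tcp_pos: [615.9, 24.8, 220.3]
tcp_rot: [[0.986, 0.003, 0.166], [-0.166, 0.0, 0.986], [0.003, -1.0, 0.0]]
force: [0.1, 1.2, -3.6]
gripper_width: 0.337
```

```bash
python3 look.py Q2; python3 go.py 522.2 386.7 154 80.4;python3 - <<'E'
from h import *
crop("pics/scene_Q2.png","pics/s_Q2.png",220,120,320,230,6)
E
```

```text
t 71.72 tcp [615.9  24.8 220.3] grasp z 159.3 yaw 80.43 width 29.6mm F [ 0.1  1.2 -3.6] q [ -4.1  26.4  89.7   0.   63.7 -84.6]
t 71.83 tcp [614.6  24.8 218.1] grasp z 157.1 yaw 80.43 width 29.9mm F [-1.   0.7 -2.6] q [ -4.1  26.6  89.9   0.   63.6 -84.6]
0 0.0 0 -0.1513 0.0034 0.3415  (len 373)
```

View pics/s_Q2.png

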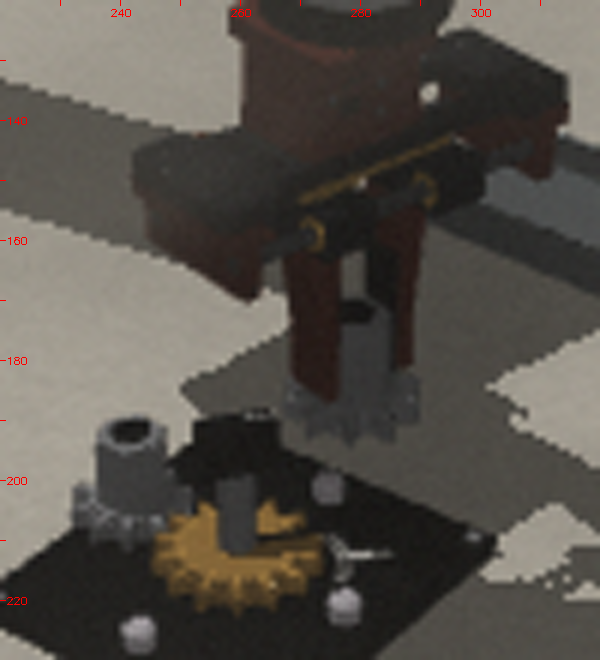

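Call:
arm_command --plan "0 0 0 -0.01 0 0.023 -0.5; 0 0 0 -0.029 0.001 0.065 -0.5; 0 0 0 -0.053 0.002 0.12 -0.5; 0 0 0 -0.078 0.003 0.176 -0.5; 0 0 0 -0.102 0.0034 0.23 -0.5; 0 0 0 -0.126 0.0034 0.284 -0.5; 0 0 0 -0.144 0.0034 0.325 -0.5; 0 0 0 -0.1513 0.0034 0.3415 -0.5"

```text
time: 72.82
tcp_pos: [521.1, 388.7, 213.7]
tcp_rot: [[0.987, -0.003, 0.164], [-0.164, -0.001, 0.987], [-0.003, -1.0, -0.001]]
force: [-0.0, -0.4, -2.5]
gripper_width: 0.342
```

Call:
arm_command --plan "0 0 0 0 0 0 -0.5; 0 0 0 0 0 0 -0.5; 0 0 0 0 0.02 0 -0.5; 0 0 0 0 0.045 0 -0.5; 0 0 0 0 0.06 0 -0.5; 0 0 0 0 0.06 0 -0.5; 0 0 0 0 0.06 0 -0.5"

```text
time: 73.7
tcp_pos: [523.6, 386.5, 156.4]
tcp_rot: [[0.986, 0.001, 0.167], [-0.167, 0.001, 0.986], [0.001, -1.0, 0.001]]
force: [0.2, -0.2, -2.7]
gripper_width: 0.337
```

```bash
python3 look.py Q3; python3 go.py 522.2 386.7 43.3 80.4;python3 - <<'E'
from h import *
crop("pics/scene_Q3.png","pics/s_Q3.png",260,100,370,190,7)
E
```

```text
t 73.70 tcp [523.6 386.5 156.4] grasp z 95.4 yaw 80.40 width 29.6mm F [ 0.2 -0.2 -2.7] q [ 30.4  33.1  88.1   0.   58.7 -50. ]
t 73.80 tcp [523.6 386.9 156.7] grasp z 95.7 yaw 80.42 width 29.9mm F [ 0.2  1.  -2.6] q [ 30.4  33.1  88.1   0.   58.7 -50. ]
0 0.0 0 -0.0014 0.0524 -0.0005  (len 52)
```

View pics/s_Q3.png

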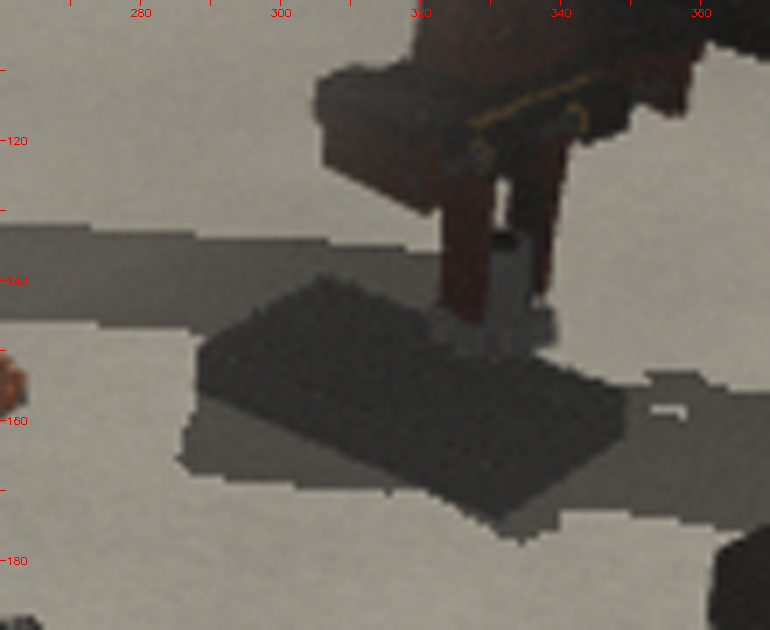

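Call:
arm_command --plan "0 0 0 -0.001 0.015 -0.0003 -0.5; 0 0 0 -0.001 0.03 -0.0003 -0.5; 0 0 0 -0.001 0.043 -0.0003 -0.5; 0 0 0 -0.001 0.048 -0.0003 -0.5; 0 0 0 -0.001 0.051 -0.0003 -0.5; 0 0 0 -0.001 0.0525 -0.0003 -0.5; 0 0 0 -0.001 0.0525 -0.0003 -0.5; 0 0 0 -0.001 0.0525 -0.0003 -0.5"

```text
time: 74.8
tcp_pos: [521.6, 386.4, 104.2]
tcp_rot: [[0.986, -0.0, 0.166], [-0.166, -0.0, 0.986], [-0.0, -1.0, -0.0]]
force: [-3.4, -2.1, 5.5]
gripper_width: 0.337
```

```bash
python3 go.py 522.2 386.7 43.3 80.4
```

```text
t 74.80 tcp [521.6 386.4 104.2] grasp z 43.2 yaw 80.44 width 29.7mm F [-3.4 -2.1  5.5] q [ 30.4  36.8  90.1   0.   53.1 -50. ]
0 0.0 0 0.0005 -0.0001 0.0004  (len 1)
```

Call:
arm_command --plan "0 0 0 0 -0.0003 0 0.0; 0 0 0 0 -0.0003 0 0.0; 0 0 0 0 -0.0003 0 0.0; 0 0 0 0 -0.02 0 0.0; 0 0 0 0 -0.06 0 0.0; 0 0 0 0 -0.1 0 0.0; 0 0 0 0 -0.105 0 0.0; 0 0 0 0 -0.105 0 0.0" --force 25

```text
time: 75.8
tcp_pos: [521.9, 386.6, 208.9]
tcp_rot: [[0.986, 0.001, 0.166], [-0.166, 0.001, 0.986], [0.001, -1.0, 0.001]]
force: [0.7, 1.1, -0.3]
gripper_width: 0.5
```

Call:
arm_command --plan "0 -4 0 0.002 0 -0.023 0.1; 0 -10 0 0.006 0 -0.065 0.1; 0 -13.6 0 0.011 0 -0.12 0.1; 0 -13.6 0 0.016 0 -0.176 0.1; 0 -13.6 0 0.021 0.01 -0.235 0.1; 0 -13.6 0 0.027 0.02 -0.295 0.1; 0 -13.6 0 0.032 0.03 -0.35 0.1; 0 -13.6 0 0.0337 0.03 -0.3716 0.1"

```text
time: 76.8
tcp_pos: [491.2, 12.0, 176.1]
tcp_rot: [[0.998, -0.005, -0.068], [0.068, 0.0, 0.998], [-0.005, -1.0, 0.001]]
force: [0.4, 0.8, 0.5]
gripper_width: 0.548
```

Call:
arm_command --plan "0 0 0 0 0 0 0.1; 0 0 0 0 0.01 0 0.1; 0 0 0 0 0.03 0 0.1; 0 0 0 0 0.03 0 0.1; 0 0 0 0 0.03 0 0.1"

```text
time: 77.42
tcp_pos: [493.3, 15.3, 148.0]
tcp_rot: [[0.997, -0.0, -0.072], [0.072, 0.0, 0.997], [-0.0, -1.0, 0.0]]
force: [0.5, -0.3, -0.0]
gripper_width: 0.549
```

```bash
python3 look.py Q4; python3 go.py 493.1 14.2 47.5 93.9;python3 - <<'E'
from h import *
crop("pics/scene_Q4.png","pics/s_Q4.png",210,130,350,230,5)
E
```

```text
t 77.42 tcp [493.3  15.3 148. ] grasp z 87.0 yaw 94.11 width 48.3mm F [ 0.5 -0.3 -0. ] q [  -6.3   23.8  108.9    0.    47.3 -100.4]
t 77.53 tcp [493.7  15.  148.5] grasp z 87.5 yaw 94.08 width 48.4mm F [-0.2 -0.8  0.2] q [  -6.3   23.7  108.9    0.    47.3 -100.4]
0 0.2 0 -0.0007 0.0400 -0.0007  (len 40)
```

View pics/s_Q4.png

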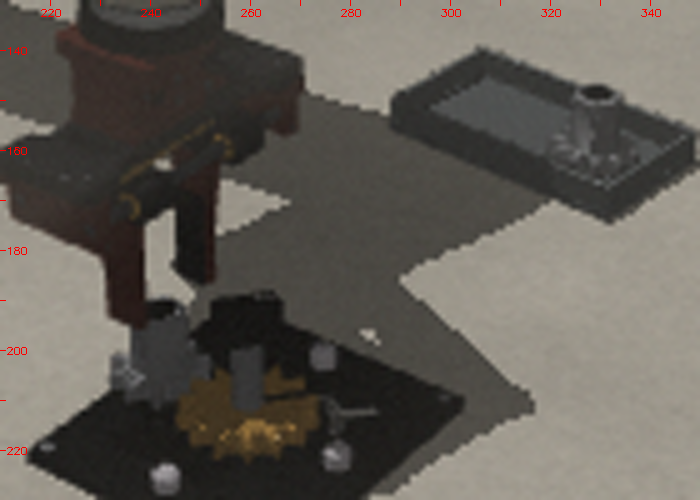

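Call:
arm_command --plan "0 0 0 -0.0005 0.012 -0.0007 0.1; 0 0 0 -0.0005 0.026 -0.0007 0.1; 0 0 0 -0.0005 0.037 -0.0007 0.1; 0 0 0 -0.0005 0.0395 -0.0007 0.1; 0 0 0 -0.0005 0.0395 -0.0007 0.1; 0 0 0 -0.0005 0.0395 -0.0007 0.1"

```text
time: 78.28
tcp_pos: [493.1, 13.7, 108.8]
tcp_rot: [[0.998, 0.001, -0.07], [0.07, 0.0, 0.998], [0.001, -1.0, 0.0]]
force: [-0.6, 0.2, 0.6]
gripper_width: 0.554
```

Call:
arm_command --plan "0 0 0 0 0 0 -0.5; 0 0 0 0 0 0 -0.5; 0 0 0 0 0 0 -0.5; 0 0 0 0 0 0 -0.5; 0 0 0 0 0 0 -0.5; 0 0 0 0 0 0 -0.5"

```text
time: 79.03
tcp_pos: [493.0, 13.8, 108.8]
tcp_rot: [[0.998, 0.0, -0.07], [0.07, 0.0, 0.998], [0.0, -1.0, 0.0]]
force: [-0.6, 0.8, 5.2]
gripper_width: 0.34
```

```bash
python3 go.py
```

```text
t 79.03 tcp [493.   13.8 108.8] grasp z 47.8 yaw 94.03 width 29.9mm F [-0.6  0.8  5.2] q [  -6.4   27.6  110.6    0.    41.8 -100.5]
```

Call:
arm_command --plan "0 0 0 0 -0.006 0 -0.5; 0 0 0 0 -0.015 0 -0.5; 0 0 0 0 -0.03 0 -0.5; 0 0 0 0 -0.06 0 -0.5; 0 0 0 0 -0.095 0 -0.5; 0 0 0 0 -0.11 0 -0.5; 0 0 0 0 -0.11 0 -0.5" --force 45

```text
time: 79.9
tcp_pos: [493.3, 13.7, 219.6]
tcp_rot: [[0.998, 0.002, -0.07], [0.07, -0.0, 0.998], [0.002, -1.0, -0.0]]
force: [0.4, 0.5, -2.2]
gripper_width: 0.334
```

```bash
python3 look.py Q5; python3 go.py 438.2 387.5 154 93.9;python3 - <<'E'
from h import *
crop("pics/scene_Q5.png","pics/s_Q5.png",210,130,350,230,5)
E
```

```text
t 79.90 tcp [493.3  13.7 219.6] grasp z 158.6 yaw 94.03 width 29.4mm F [ 0.4  0.5 -2.2] q [  -6.4   17.5  105.2    0.    57.2 -100.5]
t 80.00 tcp [492.2  13.8 217.9] grasp z 156.9 yaw 94.03 width 29.6mm F [ 0.2  0.3 -2. ] q [  -6.4   17.6  105.3    0.    57.2 -100.5]
0 0.1 0 -0.0276 0.0030 0.3766  (len 378)
```

View pics/s_Q5.png

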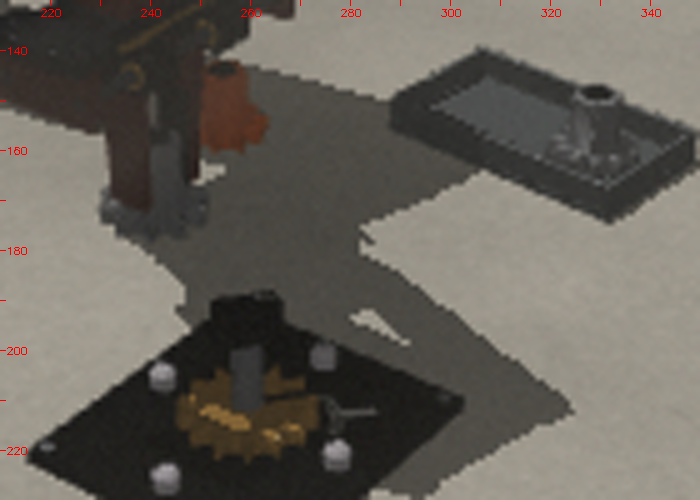

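Call:
arm_command --plan "0 0 0 -0.002 0 0.023 -0.5; 0 0 0 -0.005 0.001 0.065 -0.5; 0 0 0 -0.009 0.002 0.12 -0.5; 0 0 0 -0.013 0.003 0.178 -0.5; 0 0 0 -0.017 0.003 0.236 -0.5; 0 0 0 -0.022 0.003 0.295 -0.5; 0 0 0 -0.026 0.003 0.35 -0.5; 0 0 0 -0.0276 0.003 0.3766 -0.5"

```text
time: 81.0
tcp_pos: [437.4, 389.8, 213.7]
tcp_rot: [[0.997, -0.002, -0.073], [0.073, -0.001, 0.997], [-0.002, -1.0, -0.001]]
force: [-1.0, -0.5, -2.1]
gripper_width: 0.341
```

Call:
arm_command --plan "0 0 0 0 0 0 -0.5; 0 0 0 0 0 0 -0.5; 0 0 0 0 0.02 0 -0.5; 0 0 0 0 0.045 0 -0.5; 0 0 0 0 0.06 0 -0.5; 0 0 0 0 0.06 0 -0.5; 0 0 0 0 0.06 0 -0.5"

```text
time: 81.88
tcp_pos: [439.4, 387.4, 156.2]
tcp_rot: [[0.998, 0.001, -0.07], [0.07, 0.001, 0.998], [0.001, -1.0, 0.0]]
force: [0.1, -0.2, -1.8]
gripper_width: 0.341
```

```bash
python3 look.py Q6; python3 go.py 438.2 387.5 43 93.9;python3 - <<'E'
from h import *
crop("pics/scene_Q6.png","pics/s_Q6.png",240,90,350,180,7)
E
```

```text
t 81.88 tcp [439.4 387.4 156.2] grasp z 95.2 yaw 94.00 width 30.0mm F [ 0.1 -0.2 -1.8] q [ 34.6  28.9  96.9   0.   54.2 -59.4]
t 81.97 tcp [439.4 387.7 156.5] grasp z 95.5 yaw 94.02 width 30.3mm F [ 0.6  0.4 -2.6] q [ 34.7  28.8  96.8   0.   54.2 -59.4]
0 0.1 0 -0.0013 0.0525 -0.0002  (len 53)
```

View pics/s_Q6.png

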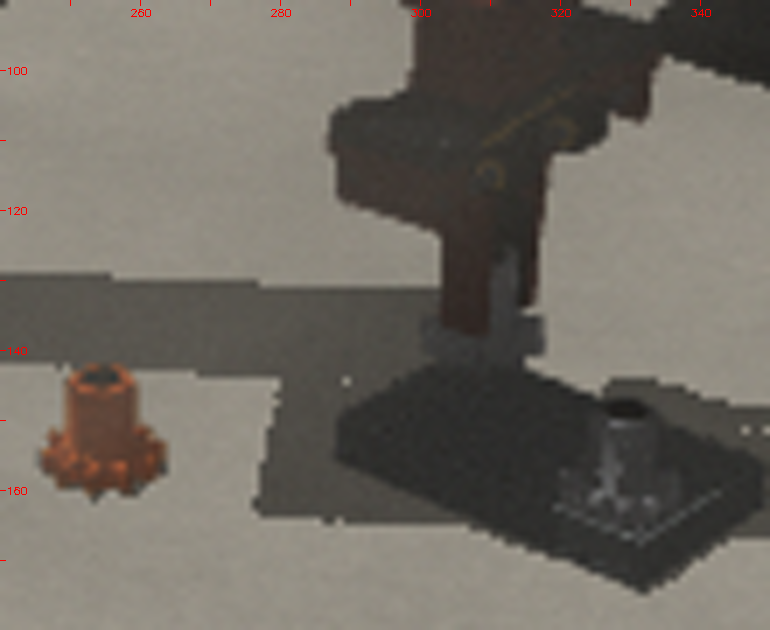

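Call:
arm_command --plan "0 0 0 -0.001 0.015 -0.0002 -0.5; 0 0 0 -0.001 0.03 -0.0002 -0.5; 0 0 0 -0.001 0.043 -0.0002 -0.5; 0 0 0 -0.001 0.048 -0.0002 -0.5; 0 0 0 -0.001 0.051 -0.0002 -0.5; 0 0 0 -0.001 0.0523 -0.0002 -0.5; 0 0 0 -0.001 0.0523 -0.0002 -0.5; 0 0 0 -0.001 0.0523 -0.0002 -0.5"

```text
time: 82.98
tcp_pos: [437.8, 387.2, 103.8]
tcp_rot: [[0.998, 0.0, -0.07], [0.07, 0.0, 0.998], [0.0, -1.0, 0.0]]
force: [-2.1, -2.2, 3.7]
gripper_width: 0.338
```

```bash
python3 go.py 438.2 387.5 43 93.9
```

```text
t 82.97 tcp [437.8 387.2 103.8] grasp z 42.8 yaw 94.03 width 29.8mm F [-2.1 -2.2  3.7] q [ 34.7  33.   99.    0.   48.  -59.3]
0 0.1 0 0.0004 -0.0002 0.0003  (len 0)
```

Call:
arm_command --plan "0 0 0 0 -0.0003 0 0.0; 0 0 0 0 -0.0003 0 0.0; 0 0 0 0 -0.0003 0 0.0; 0 0 0 0 -0.02 0 0.0; 0 0 0 0 -0.06 0 0.0; 0 0 0 0 -0.11 0 0.0; 0 0 0 0 -0.14 0 0.0; 0 0 0 0 -0.15 0 0.0"

```text
time: 83.98
tcp_pos: [438.7, 387.8, 255.3]
tcp_rot: [[0.998, 0.003, -0.07], [0.07, 0.002, 0.998], [0.003, -1.0, 0.002]]
force: [0.2, 0.2, -0.8]
gripper_width: 0.494
```

Call:
arm_command --plan "0 0 0 0 0 -0.03 0.1; 0 0 0 0 0 -0.07 0.1; 0 0 0 0 0 -0.11 0.1; 0 0 0 0 0 -0.15 0.1; 0 0 0 0 0 -0.18 0.1; 0 0 0 0 0 -0.19 0.1; 0 0 0 0 0 -0.19 0.1; 0 0 0 0 0 -0.19 0.1"

```text
time: 84.98
tcp_pos: [451.2, 198.5, 253.1]
tcp_rot: [[0.997, -0.0, -0.071], [0.071, 0.0, 0.997], [-0.0, -1.0, 0.001]]
force: [0.1, 0.0, -0.4]
gripper_width: 0.549
```

```bash
python3 look.py F; python3 bar.py top_F; python3 zfit.py F x
python3 - <<'E'
import cv2
for n in("top","scene"):
    a=cv2.imread(f"pics/{n}_F.png");cv2.imwrite(f"pics/{n}_Fb.png",cv2.resize(a,(768,576),interpolation=cv2.INTER_CUBIC))
E
```

```text
t 84.97 tcp [451.2 198.5 253.1] grasp z 192.1 yaw 94.06 width 48.3mm F [ 0.1  0.  -0.4] q [ 15.7  15.  103.    0.   62.  -78.4]
top_F (np.float64(52.55388789550989), array([-0.335,  2.249]), np.float64(-0.9751041017397867))
master [555.204  18.217   4.246] 0.9364998067452974 pointer 29.96045647386294 target 49.85
```

View pics/top_Fb.png

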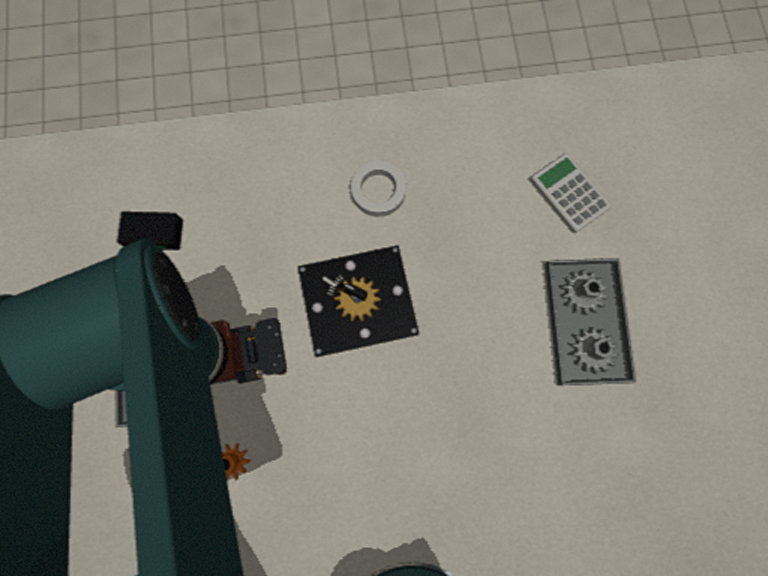

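View pics/scene_Fb.png

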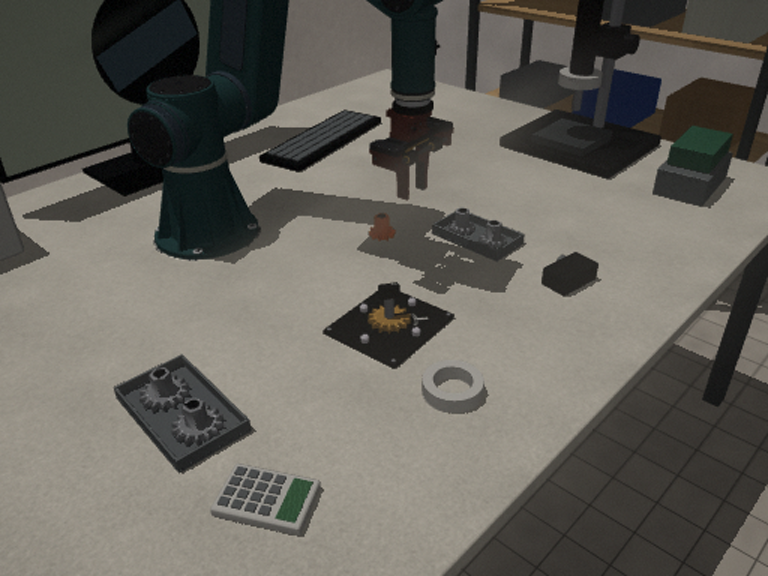

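View pics/t_F.png

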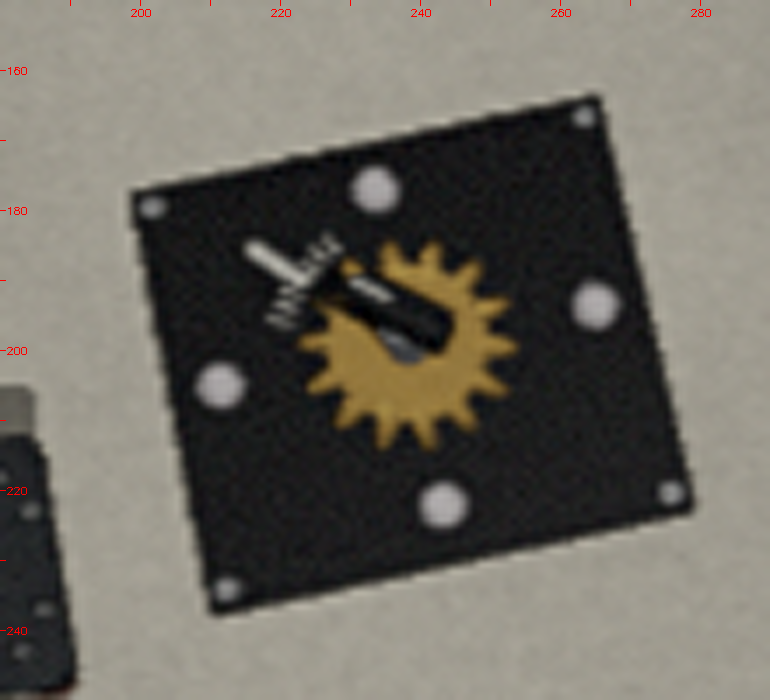

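Run:
```python
from fit import *
from bar import barfit
sc=cv2.imread("pics/scene_F.png")[:,:,::-1];top=cv2.imread("pics/top_F.png")[:,:,::-1]
q,c=fit("scene",sc,552.8,20.3,14,10,hub=False,chan="rb");print("scene teeth",q,c,q[2]+51.43)
s0=cv2.imread("pics/scene0.png")[:,:,::-1]
# top: fit teeth at several assumed centres fixed by posts? use raw polar FFT of gold at z=24 outer ring
for f in("top0","top_F","scene0","scene_F"):
    n=f.split("_")[0].rstrip("0");im=cv2.imread(f"pics/{f}.png")[:,:,::-1].astype(np.float32);ch=im[...,0]-im[...,2]
    o=(555.1,18.05) if n=="top" else (552.8,20.3)
    th=np.radians(np.arange(0,360,.5));acc=0
    for r in np.arange(34,40,.5):
        p=proj(n,np.c_[o[0]+r*np.cos(th),o[1]+r*np.sin(th),0*th+24]).astype(np.float32)
        v=cv2.remap(ch,p[:,0:1],p[:,1:2],cv2.INTER_CUBIC)[:,0];acc=acc+v
    # exclude shaded sector; use sliding whole
    F=(acc*np.exp(-1j*14*th)).sum();print(f,"FFT phase",(-np.degrees(np.angle(F))/14)%25.714)
u0,v0,w,h=240,178,48,40;S=14
c=cv2.resize(np.clip((cv2.imread("pics/scene_F.png")[v0:v0+h,u0:u0+w].astype(float)-5)*1.8,0,255).astype(np.uint8),None,fx=S,fy=S,interpolation=cv2.INTER_CUBIC)
for ph,col in((49.9,(0,255,0)),(55,(255,0,255))):
    a=np.radians(ph);e=np.array([np.cos(a),np.sin(a)]);o=np.array([552.8,20.3])
    p=(proj("scene",np.array([[*(o+s*e),24.] for s in(0,40)]))-[u0,v0]+.5)*S-.5;cv2.polylines(c,[p.round().astype(np.int32)],True,col,1)
a=np.radians(49.85);e=np.array([np.cos(a),np.sin(a)]);p=(proj("scene",np.array([[*(o+s*e),10.] for s in(46,72)]))-[u0,v0]+.5)*S-.5;cv2.polylines(c,[p.round().astype(np.int32)],True,(0,0,255),1)
cv2.imwrite("pics/ovp.png",c)
```

```text
scene teeth [551.193  21.814   3.603] 0.821773075665927 55.03279398990274
top0 FFT phase 21.889611834160025
top_F FFT phase 4.090292592946705
scene0 FFT phase 21.188739232023764
scene_F FFT phase 3.9193013397290413
```

View pics/ovp.png

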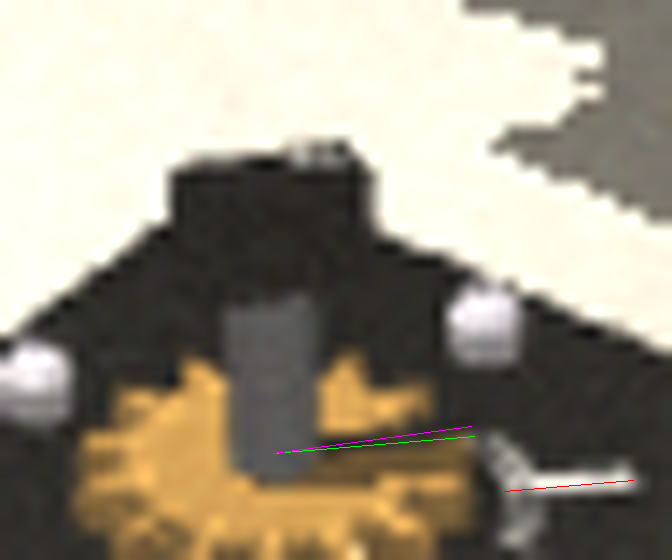

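Run:
```python
from fit import *
rows=[]
th=np.arange(0,120,.15);r=np.arange(24,76,.35)
for f,o in(("top_F",(555.1,18.05)),("scene_F",(552.8,20.3)),("top0",(555.1,18.05))):
    n=f.split("_")[0].rstrip("0");im=cv2.imread(f"pics/{f}.png")
    T,Rr=np.meshgrid(np.radians(th),r[::-1])
    z=np.where(Rr<43,24.,10.)
    P=np.c_[(o[0]+Rr*np.cos(T)).ravel(),(o[1]+Rr*np.sin(T)).ravel(),z.ravel()]
    p=proj(n,P).astype(np.float32).reshape(*T.shape,2)
    g=cv2.remap(im,p[...,0],p[...,1],cv2.INTER_CUBIC);g=np.clip(g.astype(float)*1.8,0,255).astype(np.uint8)
    for k in range(0,120,10):
        x=int(k/.15);cv2.line(g,(x,0),(x,6),(0,0,255),1);cv2.putText(g,str(k),(x+2,12),0,.35,(0,0,255),1)
    cv2.line(g,(int(49.9/.15),0),(int(49.9/.15),g.shape[0]),(0,255,0),1)
    rows.append(g)
cv2.imwrite("pics/polar.png",np.vstack(rows));print(np.vstack(rows).shape)
```

```text
(447, 800, 3)
```

View pics/polar.png

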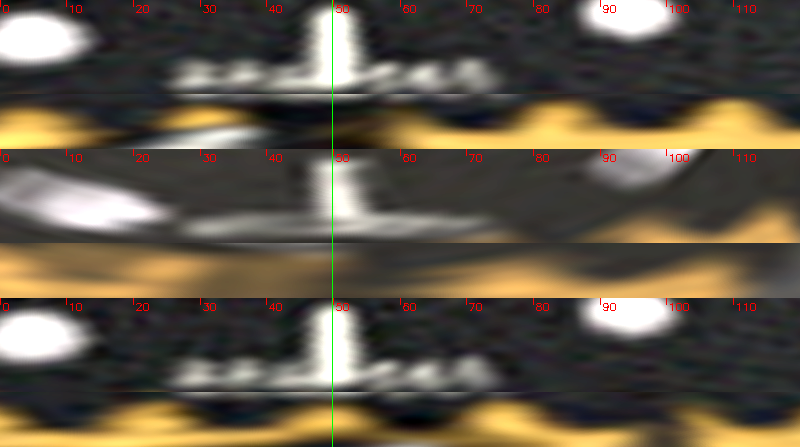

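Call:
arm_command --plan "0 -8 0 0.008 0.005 -0.018 -0.25; 0 -18 0 0.022 0.012 -0.046 -0.25; 0 -28 0 0.038 0.022 -0.08 -0.25; 0 -38 0 0.055 0.034 -0.115 -0.25; 0 -48 0 0.072 0.048 -0.15 -0.25; 0 -51.5 0 0.085 0.062 -0.176 -0.25; 0 -51.5 0 0.0897 0.067 -0.1862 -0.25; 0 -51.5 0 0.0897 0.067 -0.1862 -0.25" --force 45

```text
time: 86.08
tcp_pos: [553.7, 18.6, 186.0]
tcp_rot: [[0.567, -0.001, -0.823], [0.823, 0.0, 0.567], [-0.0, -1.0, 0.001]]
force: [0.1, 0.3, 1.2]
gripper_width: 0.373
```

Call:
arm_command --plan "0 0 0 0 0 0 -0.25; 0 0 0 0 0 0 -0.25; 0 0 0 0 0 0 -0.25"

```text
time: 86.45
tcp_pos: [553.6, 18.9, 186.7]
tcp_rot: [[0.565, 0.0, -0.825], [0.825, 0.0, 0.565], [0.0, -1.0, -0.0]]
force: [0.4, -0.4, -0.1]
gripper_width: 0.374
```

```bash
python3 go.py 553.8 19.2 81 145.5
```

```text
t 86.45 tcp [553.6  18.9 186.7] grasp z 125.7 yaw 145.57 width 32.9mm F [ 0.4 -0.4 -0.1] q [  -5.2   24.4   99.5    0.    56.1 -150.8]
0 0.1 0 0.0004 0.0447 0.0001  (len 45)
```

Call:
arm_command --plan "0 0 0 0.0004 0.012 0 -0.25; 0 0 0 0.0004 0.026 0 -0.25; 0 0 0 0.0004 0.04 0 -0.25; 0 0 0 0.0004 0.047 0 -0.25; 0 0 0 0.0004 0.047 0 -0.25; 0 0 0 0.0004 0.047 0 -0.9; 0 0 0 0.0004 0.047 0 -0.9; 0 0 0 0.0004 0.047 0 -0.9"

```text
time: 87.45
tcp_pos: [553.4, 19.1, 139.6]
tcp_rot: [[0.566, -0.001, -0.824], [0.824, 0.001, 0.566], [0.0, -1.0, 0.001]]
force: [-2.6, 4.1, 4.5]
gripper_width: 0.185
```

Call:
arm_command --plan "0 0 0 0 0 0 -0.9; 0 0 0 0 0 0 -0.9; 0 0 0 0 0 0 -0.9; 0 0 0 0 0 0 -0.9"

```text
time: 87.95
tcp_pos: [553.4, 19.1, 139.6]
tcp_rot: [[0.566, -0.001, -0.824], [0.824, 0.001, 0.566], [0.0, -1.0, 0.001]]
force: [-3.7, 4.6, 4.2]
gripper_width: 0.184
```

```bash
python3 look.py R1; python3 -c "
from cell import bot;print(bot.get_obs()['ft_torque'])"
python3 - <<'E'
from fit import *
im=cv2.imread("pics/scene_R1.png")[:,:,::-1];print("scene teeth",fit("scene",im,551.2,21.8,14,10,hub=False,chan="rb"))
E
```

```text
t 87.95 tcp [553.4  19.1 139.6] grasp z 78.6 yaw 145.52 width 16.2mm F [-3.7  4.6  4.2] q [  -5.2   28.2  101.7    0.1   50.2 -150.8]
[ 0.91005618  0.55113643 -0.08610705]
scene teeth (array([551.238,  21.832,   3.812]), np.float64(0.8268743491719582))
```

Call:
arm_command --plan "0 2 0 0 0 0 -0.9; 0 4 0 0 0 0 -0.9; 0 6 0 0 0 0 -0.9; 0 8 0 0 0 0 -0.9; 0 9.5 0 0 0 0 -0.9; 0 9.5 0 0 0 0 -0.9; 0 9.5 0 0 0 0 -0.9"

```text
time: 88.92
tcp_pos: [553.4, 19.1, 139.6]
tcp_rot: [[0.694, -0.001, -0.72], [0.72, 0.001, 0.694], [0.0, -1.0, 0.001]]
force: [-3.4, 4.6, 5.5]
gripper_width: 0.183
```

```bash
python3 look.py R2; python3 -c "
from cell import bot;print(bot.get_obs()['ft_torque'])"
python3 - <<'E'
from fit import *
im=cv2.imread("pics/scene_R2.png")[:,:,::-1];print("scene teeth",fit("scene",im,551.2,21.8,14,10,hub=False,chan="rb"))
E
```

```text
t 88.92 tcp [553.4  19.1 139.6] grasp z 78.6 yaw 136.02 width 16.1mm F [-3.4  4.6  5.5] q [  -5.2   28.2  101.7    0.1   50.2 -141.3]
[ 0.91028191  0.54690933 -0.03337338]
scene teeth (array([550.527,  21.797,  21.305]), np.float64(0.8193116798469663))
```

Call:
arm_command --plan "0 -1.5 0 0 0 0 -0.9; 0 -3 0 0 0 0 -0.9; 0 -3.8 0 0 0 0 -0.9; 0 -3.8 0 0 0 0 -0.9; 0 -3.8 0 0 0 0 -0.9"

```text
time: 89.65
tcp_pos: [553.4, 19.1, 139.6]
tcp_rot: [[0.645, -0.001, -0.764], [0.764, 0.001, 0.645], [0.0, -1.0, 0.001]]
force: [-3.0, 4.1, 5.2]
gripper_width: 0.185
```

```bash
python3 look.py R3
python3 - <<'E'
from fit import *
im=cv2.imread("pics/scene_R3.png")[:,:,::-1];print("scene teeth",fit("scene",im,551.2,21.8,14,10,hub=False,chan="rb"))
E
```

```text
t 89.65 tcp [553.4  19.1 139.6] grasp z 78.6 yaw 139.83 width 16.3mm F [-3.   4.1  5.2] q [  -5.2   28.2  101.7    0.1   50.2 -145.1]
scene teeth (array([551.06 ,  21.706,  25.279]), np.float64(0.8169173373952342))
```

Call:
arm_command --plan "0 0.5 0 0 0 0 -0.9; 0 1.0 0 0 0 0 -0.9; 0 1.0 0 0 0 0 -0.9; 0 1.0 0 0 0 0 -0.9; 0 1.0 0 0 0 0 -0.25; 0 1.0 0 0 0 0 -0.25; 0 1.0 0 0 0 0 -0.25; 0 1.0 0 0 0 0 -0.25"

```text
time: 90.75
tcp_pos: [554.2, 18.4, 139.3]
tcp_rot: [[0.658, 0.0, -0.753], [0.753, -0.0, 0.658], [0.0, -1.0, -0.0]]
force: [0.9, -0.5, -0.0]
gripper_width: 0.374
```

Call:
arm_command --plan "0 0 0 0 -0.01 0 -0.25; 0 0 0 0 -0.03 0 -0.25; 0 0 0 0 -0.06 0 -0.25; 0 0 0 0 -0.09 0 -0.25; 0 0 0 0 -0.1 0 -0.25; 0 0 0 0.01 -0.1 0.04 -0.25; 0 0 0 0.03 -0.1 0.09 -0.25; 0 0 0 0.05 -0.1 0.13 -0.25"

```text
time: 91.75
tcp_pos: [487.5, 142.8, 238.8]
tcp_rot: [[0.659, -0.001, -0.752], [0.752, 0.0, 0.659], [-0.001, -1.0, 0.001]]
force: [0.2, 0.1, 0.6]
gripper_width: 0.372
```

Call:
arm_command --plan "0 0 0 0.01 0 0.04 0; 0 0 0 0.02 0 0.065 0; 0 0 0 0.02 0 0.065 0"

```text
time: 92.12
tcp_pos: [452.0, 200.7, 238.9]
tcp_rot: [[0.656, -0.001, -0.755], [0.755, -0.0, 0.656], [-0.001, -1.0, 0.001]]
force: [-0.1, 0.1, 0.7]
gripper_width: 0.501
```

```bash
python3 look.py R4; python3 zfit.py R4 x
python3 - <<'E'
from fit import *
im=cv2.imread("pics/scene_R4.png")[:,:,::-1];print("scene teeth",fit("scene",im,551.2,21.8,14,10,hub=False,chan="rb"))
rows=[]
th=np.arange(0,120,.15);r=np.arange(24,76,.35)
f,o=("top_R4",(555.1,18.05));im=cv2.imread(f"pics/{f}.png")
T,Rr=np.meshgrid(np.radians(th),r[::-1]);z=np.where(Rr<43,24.,10.)
p=proj("top",np.c_[(o[0]+Rr*np.cos(T)).ravel(),(o[1]+Rr*np.sin(T)).ravel(),z.ravel()]).astype(np.float32).reshape(*T.shape,2)
g=np.clip(cv2.remap(im,p[...,0],p[...,1],cv2.INTER_CUBIC).astype(float)*1.8,0,255).astype(np.uint8)
for k in range(0,120,10):
    x=int(k/.15);cv2.line(g,(x,0),(x,6),(0,0,255),1);cv2.putText(g,str(k),(x+2,12),0,.35,(0,0,255),1)
c=cv2.imread("pics/t_R4.png");c=cv2.resize(c,(560,510));c=cv2.copyMakeBorder(c,0,0,0,240,cv2.BORDER_CONSTANT)[:440]
cv2.imwrite("pics/R4v.png",np.vstack([g,c]))
E
```

```text
t 92.12 tcp [452.  200.7 238.9] grasp z 177.9 yaw 139.00 width 44.0mm F [-0.1  0.1  0.7] q [  15.9   16.2  103.7    0.    60.2 -123.1]
master [555.128  18.162  23.452] 0.9335725242591955 pointer 49.166371795425604 target 49.85
scene teeth (array([552.346,  20.783,  24.112]), np.float64(0.8141571750530534))
```

View pics/R4v.png

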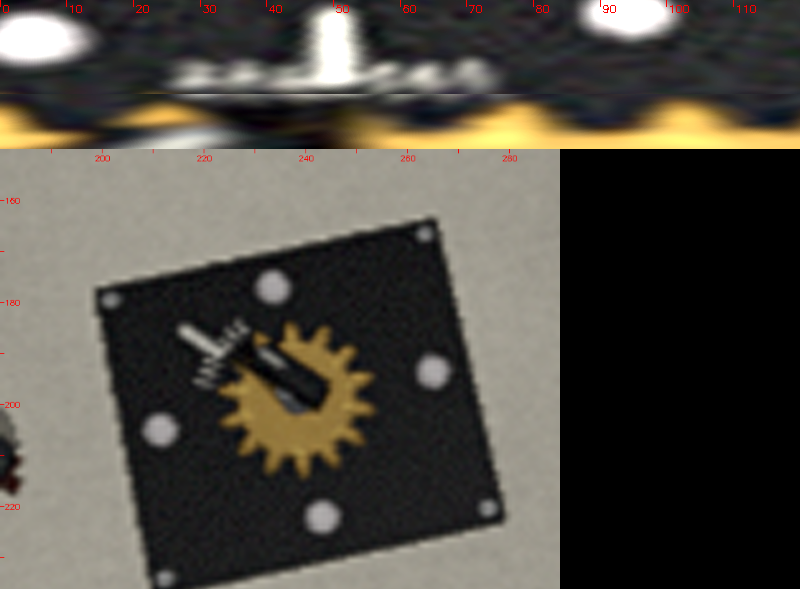

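View pics/scene_R4v.png

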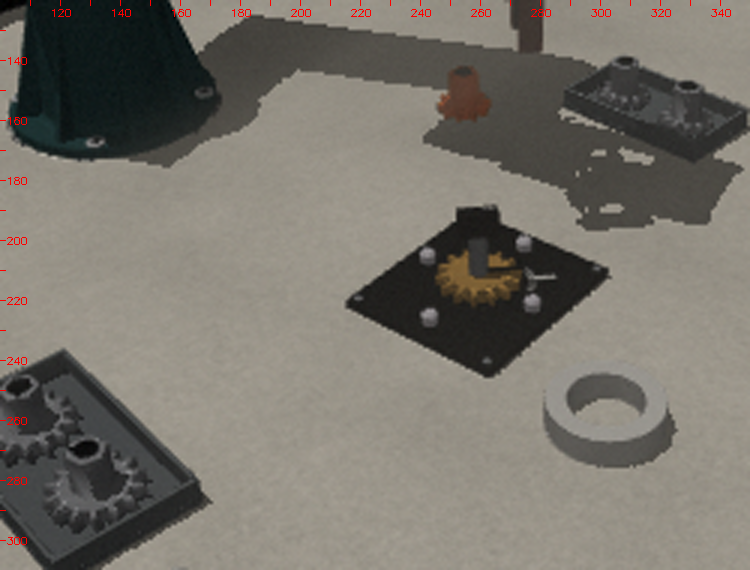

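```bash
python3 -c "
from cell import bot;print(bot.get_obs()['time']);print(bot.job_done())"
```

```text
92.225
the job is handed in; nothing more can be done
None
```

I handed the job in at 92 s. All four gears are in their trays and the pointer is at zero, but it was about 3.5–4° short of zero while the gears were still on the tester.

- **Seating:** All four gears were present. I seated each one flat on a post of its own size, in mesh with the master. Force contact at seat height confirmed three of them. I let the fourth, a 14-tooth gear, drop the last 0.5 mm or so. A top picture then showed all four seated and meshed.
- **Turning:** I then turned the master so that all of them rolled together. A second turn with the gears still on moved it by less than half a degree. By the knob bar it looked right at the time, within 1°. The tooth positions, which I later trusted more, gave the 3.5–4°.
- **Sorting:** The 10-tooth gears are in the smaller tray and the 14-tooth gears in the larger one, hub up. At release each gear was down on the tray floor or within about a millimetre of it.
- **Pointer:** Lifting the last two gears moved the master about 2° further off. I corrected it with the tester empty.

**Last checks:**
- **Pointer angle:** It reads 49.2° from the top camera and 49.8° from the scene camera. The mark is at about 50°.
- **Trays:** The last scene picture shows two gears in each tray.
- **Other things on the desk:** I saw no sign that anything else moved. I checked by eye only: the ring light and orange gear in the last picture, the calculator and black box in the one before it.
- **Robot:** The arm is clear of everything.

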